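# Make the oil filler ready: queue the tins, lock the strainer lid, open the valve

### The job

Get the seed-oil filler ready to run: queue all the empty tins upright in one straight row along the filler's guide rail, their broad sides flat against it, side by side and touching, the first one up against the end stop. Close the strainer pot with its bayonet lid: lugs through the two gates, press down against the spring, a quarter turn clockwise to the end, and let it rise into its catches. Only when the tins stand in their row and the lid is locked, swing the valve lever fully open, and leave the other things on the bench where they are.

Things in the scene. Friction and masses are not known exactly. Their poses are not given: they have to be found in the camera images.
- filler: bench-top filler, fixed: steel cabinet with a nozzle, and the tins' infeed guide. Origin: at bench level in the corner of the rail's front face (x = 0) and the stop's face (y = 0). y runs along the rail away from stop and cabinet, x into the rail. Tins stand on the bare bench at the rail's -x side, broad sides along it: in a touching row their centres are at x = -26 and y = 31, 93, 155, 217, 279 mm.
- nozzle (a point): the tip of the filling nozzle, 95 mm above the bench, behind the stop (x = -25, y = -68 mm in the filler's frame); fixed. Its arm reaches to y = -50 mm at 178 to 202 mm height. The cabinet fills x = -95 to 95, y = -345 to -145 mm, 222 mm high; a metering cylinder on it and its pipe reach 352 mm.
- place1 (a point): a point on the bench: where the centre of tin number 1 of the row, counted from the end stop, stands when all touch (x = -26, y = 31 mm in the filler's frame). Any tin may stand at any place; no empty place in the row. The rail is 20 mm high, 8 mm thick and reaches to y = 370 mm; the stop is a 28 mm high plate at y = -10 to 0, x = -58 to 8 mm.
- place2 (a point): a point on the bench: where the centre of tin number 2 of the row, counted from the end stop, stands when all touch (x = -26, y = 93 mm in the filler's frame). Any tin may stand at any place; no empty place in the row. 
- place3 (a point): a point on the bench: where the centre of tin number 3 of the row, counted from the end stop, stands when all touch (x = -26, y = 155 mm in the filler's frame). Any tin may stand at any place; no empty place in the row. 
- place4 (a point): a point on the bench: where the centre of tin number 4 of the row, counted from the end stop, stands when all touch (x = -26, y = 217 mm in the filler's frame). Any tin may stand at any place; no empty place in the row. 
- place5 (a point): a point on the bench: where the centre of tin number 5 of the row, counted from the end stop, stands when all touch (x = -26, y = 279 mm in the filler's frame). Any tin may stand at any place; no empty place in the row. 
- tin1: empty oblong tinplate oil tin standing upright: 52 mm along its x, 62 mm along its y, flat-sided body 70 mm tall with an 8 mm neck in the middle of its top; about 0.09 kg. Origin: centre of its underside, z up. All tins are alike and half a turn makes no difference; only 3 to 5 of the five are there.
- tin2: empty oblong tinplate oil tin standing upright: 52 mm along its x, 62 mm along its y, flat-sided body 70 mm tall with an 8 mm neck in the middle of its top; about 0.09 kg. Origin: centre of its underside, z up. All tins are alike and half a turn makes no difference; only 3 to 5 of the five are there.
- tin3: empty oblong tinplate oil tin standing upright: 52 mm along its x, 62 mm along its y, flat-sided body 70 mm tall with an 8 mm neck in the middle of its top; about 0.09 kg. Origin: centre of its underside, z up. All tins are alike and half a turn makes no difference; only 3 to 5 of the five are there.
- tin4: empty oblong tinplate oil tin standing upright: 52 mm along its x, 62 mm along its y, flat-sided body 70 mm tall with an 8 mm neck in the middle of its top; about 0.09 kg. Origin: centre of its underside, z up. All tins are alike and half a turn makes no difference; only 3 to 5 of the five are there.
- tin5: empty oblong tinplate oil tin standing upright: 52 mm along its x, 62 mm along its y, flat-sided body 70 mm tall with an 8 mm neck in the middle of its top; about 0.09 kg. Origin: centre of its underside, z up. All tins are alike and half a turn makes no difference; only 3 to 5 of the five are there.
- strainer: basket strainer, fixed: an upright steel pot, 132 mm wide, its flange top 150 mm above the bench. Origin: on the pot's axis at bench level. The outlet pipe leaves it to -y, with the ball valve on it 150 mm from the pot's axis. Inside the mouth sits the round basket on a vertical spring (about 1 N per mm, 28 mm travel); its free top is 6 mm below the flange top and pushes the lid up.
- mouth (a point): the centre of the strainer's mouth, on the pot's axis at the flange top (150 mm above the bench); fixed. The mouth is a round opening of 70 mm diameter with two opposite gates for the lid's lugs and two opposite catches, along the strainer's +x and -x, 42 mm from the axis: there the ledge is only 5 mm thick over 22 mm, the spring lifts the lug 5 mm into it and that holds the lid. A wall stops the turn about 6 degrees past the catch's middle.
- gate (a point): one of the two opposite gates in the flange, 42 mm from the pot's axis at the flange top, 80 degrees counter-clockwise (from above) of the strainer's +x. Each gate is 22 mm wide and reaches out to 50 mm from the axis. From here a lug turns 80 degrees clockwise (from above) under a 10 mm thick ledge to the catch; a wall stops a turn the wrong way.
- lid: bayonet lid, 0.35 kg: a plug 60 mm wide and 26 mm long with two opposite lugs along its +x and -x (14 mm wide, reaching 45 mm from the axis, 4 to 11 mm above the plug's foot), under a cover plate 120 mm wide, 26 to 34 mm above the foot, with a bar handle on top. Origin: centre of the plug's foot, z up. It starts standing on its plug. Half a turn makes no difference.
- lid_handle (a point): middle of the lid's bar handle, 47 mm above the lid's origin. The bar lies along the lid's x: 96 mm long, 14 mm wide, 34 to 60 mm above the origin. Laid loosely in the gates the lid's origin is about 141 mm above the bench; seated and locked 134 mm, bar along the strainer's x. To turn it, press the origin to 125 to 128 mm (about 15 N; plate meets flange at 124 mm).
- valve (a joint): angle of the ball valve's lever about its vertical stem, rad: 0 = shut (lever across the pipe, pointing to the strainer's -x), 1.57 = fully open (along the outlet pipe, pointing to the strainer's -y). It opens counter-clockwise from above and stays where it is left (some 2 N at the grip). The stem stands at x = 0, y = -150 mm in the strainer's frame.
- valve_grip (a point): the middle of the valve lever's grip, 75 mm from the stem, 108 mm above the bench; moves with the lever, its x axis points along the lever to the stem. The grip is 20 mm wide, lies 40 to 104 mm from the stem and 103 to 115 mm above the bench.
- mug: bystander: white mug, 72 mm wide, 65 mm high; origin at the centre of its underside. Leave it alone.
- oilbottle: bystander: amber bottle, 66 mm wide, 190 mm tall; origin at the centre of its underside. Leave it alone.
- jar: bystander: glass jar, 72 mm wide, 95 mm tall; origin at the centre of its underside. Leave it alone.
- spanner: bystander: spanner lying on the bench, 170 mm long along its x; origin near its middle. Leave it alone.
Not all that is in view belongs to the job. What is shaped like the tin5 but pink is not meant. Leave any green or turquoise look-alike of the lid alone.

How it is judged:
By the outcome, as a careful person would: the job done as asked, in the order asked, and still so for the second after the job is handed in, with the robot touching nothing.
Of tin1, tin2, tin3, tin4, tin5 only 3 to 5 are there at a start; the rules pass over those that are not, and their reading is None.
At some moment in a run one of tin1, tin2, tin3, tin4, tin5, lid may be knocked a few centimetres aside while the robot is not near it.
It also fails if it takes over 210 s, if anything falls off the work surface, if the arm or the gripper's body presses on something with over 40 N, if the wrist force passes 120 N, or if a joint passes its speed limit or range.

### The arm

A 7-joint arm with a two-finger parallel gripper is mounted at the origin on the work surface. World frame = base frame: x ahead of the robot, y to its left, z up, the work surface at z = 0. Lengths are in m, angles in rad, forces in N, time in s.
With the tool pointing down it reaches from about 0.425 to 0.925 m from the base axis. Payload 6.8 kg.
Tool frame: the origin (TCP) lies on the centre line of the jaws, within the pads' length; the fingertips stand 19 mm ahead of it and the grasp point (between the pads) is the TCP; z points along the fingers, y is the line along which they close (so a half turn about z gives the same grasp; the last joint's range is limited). The gripper opens to 85 mm and grips with 20 to 120 N. Pads are 22 mm wide; open, the fingers measure 114 mm over their backs; the gripper's body (76 mm by 85 mm) begins 54 mm behind the grasp point. The pads swing forward as they close: fully open they stand 13 mm farther back than shut.
Start: joints at [-1.322, 0.477, 0.022, 1.555, -0.011, 1.109, -0.083], TCP at [0.236, 0.633, 0.225] pointing down, gripper open.
Joint ranges: [-2.96, 2.96], [-0.34, 2.1], [-1.41, 1.46], [0.24, 2.44], [-1.37, 4.51], [0.17, 1.92], [-2.96, 2.96]. Speed limits (rad/s): [2.39, 2.39, 3.14, 3.14, 3.14, 3.14, 3.14].

### API

Orientations are given as a rotation vector (axis times angle).
In Python, from bench import r gives the robot as it stands. The module is installed in compiled form; this text tells all that it offers.
- The arm moves only by the tool arm_command, never from a script. Its argument "rows" is a list of rows, each an object of numbers: "fingers": the opening, from -1 (shut) to 1 (fully open); "x", "y", "z": the shift along the tool's x, y, z in m; "ax", "ay", "az": the turn, a rotation vector about the tool's x, y, z in degrees. In form: [{"fingers": .., "x": .., "y": .., "z": .., "ax": .., "ay": .., "az": ..}, ...]. A call has 1 to 10 rows; each row shifts and turns the commanded pose from where the row before left it, along the tool's axes as they then stand; what a row does not reach is not made up. A row lasts 1/12 s, in which the tool goes at most 41.7 mm and 7.16 degrees, less where a joint would pass 70% of its speed; a pose out of reach is approached as far as the arm can. A call is refused whole if a number of a shift passes 0.0417 or a number of a turn 7.16, either way. A call with a gripper value outside its range is refused whole. The fingers move at their own pace and stop on an object; "grip_force" is the grip in N (left out, the last holds). Time passes only in rows, so rows that do not move let the fingers close. It gives the time, the measured TCP pose, the force, the opening and the grip force at its end, in the units of the state.
- r.get_obs(): the state, without advancing time (a new reading comes with each control period).
- r.grab_frame(name): name is "scene" or "top" or "wrist"; returns a dict with "frame" (384x512x3 uint8, red, green, blue), "depth" (384x512 float32, m along the optical axis (not along the pixel's ray), 0 where there is no reading), "K" (3x3 intrinsics, pixels), "world_from_camera" (4x4, takes a point from camera to world coordinates). Camera axes: x right, y down, z forward; pixel columns grow to the right and rows downward; lengths in m; the calibration is good to about 2 mm. The wrist camera is an equidistant fisheye: a pixel r from the principal point sees the ray r / f radians off the axis. A picture is of the moment at which its call begins.
- r.hand_in(): hands the job in; it is judged then, once.
The state is a dict: "clock": time; "joints": joint angles; "qvel": joint speeds; "tau": joint torques, N m; "tcp_pos": TCP position; "orientation": TCP orientation; "contact_force": force on the tool from outside, world axes, zero at the start; "moment": the same for the moment, N m; "grip_width": finger opening in m; "gripper_force": force on a finger pad.
Only numpy, scipy, OpenCV 4.12 (cv2) and the standard library are available. Lean on these libraries where they do the work, as an engineer would, in place of code of your own. Each camera call takes 0.05 s, during which the arm holds its last target. There are 200 camera calls.

## Working session

There is one attempt and no reset: what is moved stays moved. The work goes in short steps, Python scripts to look and compute and a tool call to move; the robot and the scene stay as the last step left them, time stands still between calls to the robot, and variables do not carry over. Pictures are saved under pics/ and viewed, at most 14 in all, crops included, and the job is handed in when it is done.

Besides the shell and the picture viewer there is one more tool, called after "Emit:" as name(argument=value, ...) on one line, values as JSON. arm_command: Moves the arm, as the interface text tells. Its arguments: {"type":"object","properties":{"rows":{"type":"array"},"grip_force":{"type":"number"}},"required":["rows"]}

```bash
mkdir -p pics; python3 - <<'E'
from bench import r
import cv2,numpy as np
o=r.get_obs();print({k:np.round(v,3) for k,v in o.items()})
for n in ["scene","top"]:
    f=r.grab_frame(n);cv2.imwrite(f"pics/{n}0.png",cv2.resize(f["frame"][:,:,::-1],(800,600),interpolation=cv2.INTER_CUBIC))
    np.savez(f"{n}0.npz",**f);print(n,f["K"].round(1).tolist(),f["world_from_camera"].round(3).tolist())
E
```

```text
{'clock': np.float64(0.0), 'joints': array([-1.322,  0.478,  0.022,  1.556, -0.011,  1.109, -0.083]), 'qvel': array([ 0.   ,  0.002,  0.001, -0.   ,  0.   ,  0.001,  0.   ]), 'tau': array([ 1.0000e-03, -5.9646e+01,  1.6090e+00, -2.8119e+01,  1.3000e-02,
        1.0000e-02, -0.0000e+00]), 'tcp_pos': array([0.236, 0.632, 0.224]), 'orientation': array([-5.570e-01, -3.092e+00,  3.000e-03]), 'contact_force': array([-0.893,  0.275,  0.814]), 'moment': array([0.026, 0.004, 0.006]), 'gripper_force': np.float64(0.0), 'grip_width': np.float64(0.085)}
scene [[372.5, 0.0, 254.5], [0.0, 372.5, 187.4], [0.0, 0.0, 1.0]] [[0.155, 0.815, -0.558, 1.067], [0.988, -0.124, 0.093, -0.126], [0.007, -0.566, -0.824, 0.89], [0.0, 0.0, 0.0, 1.0]]
top [[402.3, 0.0, 251.5], [0.0, 402.3, 187.8], [0.0, 0.0, 1.0]] [[-0.012, -0.986, 0.168, 0.295], [-1.0, 0.01, -0.012, -0.009], [0.01, -0.168, -0.986, 1.356], [0.0, 0.0, 0.0, 1.0]]
```

View pics/scene0.png

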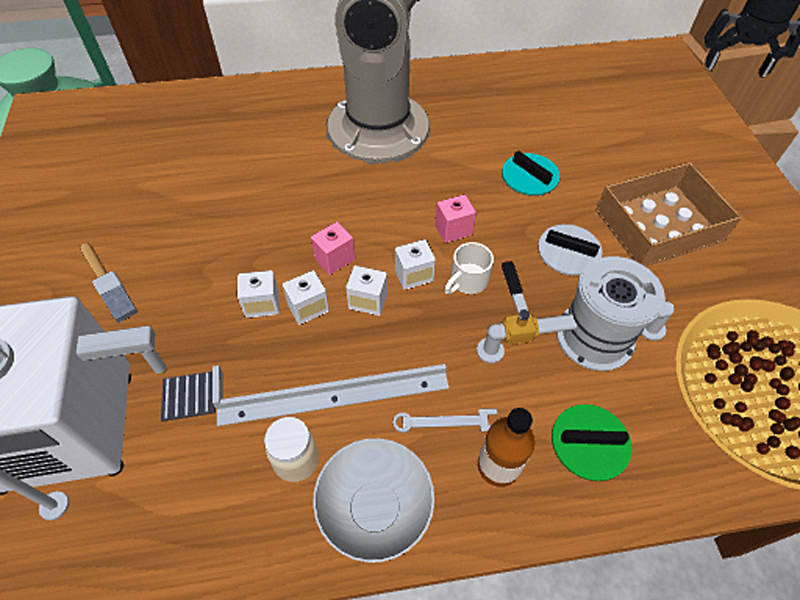

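View pics/top0.png

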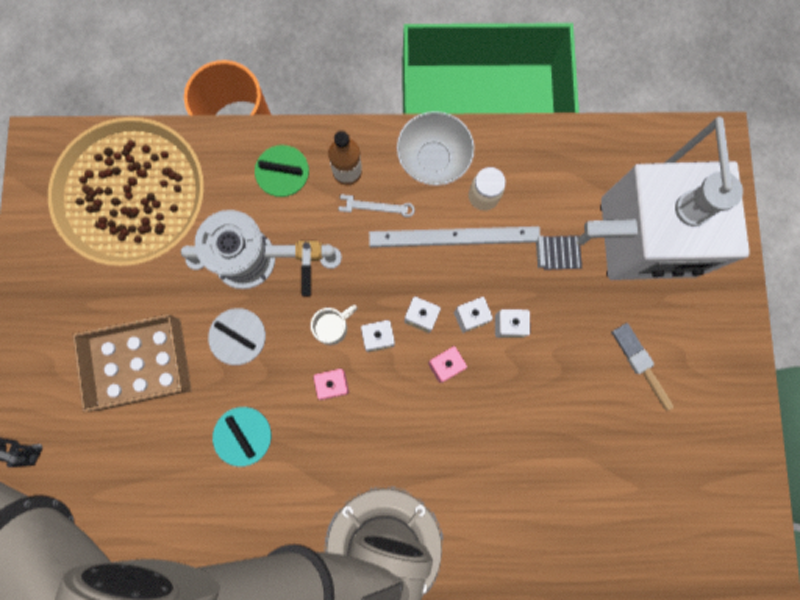

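The two pictures show four white tins (top view, 800x600: (378,335), (422,314), (475,314), (514,322)), with pink decoys at (330,384) and (449,364). The grey lid is at (237,336), with turquoise and green decoys nearby. The strainer is at (232,242), the lever grip at (306,280), and the rail runs from (370,238) to (540,233) with the stop at its right end. Next I'll measure these.

```bash
cat > h.py <<'E'
import numpy as np,cv2
from scipy.spatial.transform import Rotation as R
def cloud(f):
    K,T,d=f["K"],f["world_from_camera"],f["depth"]
    v,u=np.mgrid[:d.shape[0],:d.shape[1]]
    p=np.stack([(u-K[0,2])/K[0,0]*d,(v-K[1,2])/K[1,1]*d,d],-1)
    return p@T[:3,:3].T+T[:3,3]
def onplane(f,uv,z):
    K,T=f["K"],f["world_from_camera"]
    uv=np.atleast_2d(uv).astype(float)
    c=np.c_[(uv[:,0]-K[0,2])/K[0,0],(uv[:,1]-K[1,2])/K[1,1],np.ones(len(uv))]@T[:3,:3].T
    return (T[:3,3]+c*((z-T[2,3])/c[:,2])[:,None])[:,:2]
def blobs(f,mask,z,amin,amax):
    n,l,s,c=cv2.connectedComponentsWithStats(mask.astype(np.uint8))
    out=[]
    for i in range(1,n):
        if amin<s[i,4]<amax:
            v,u=np.nonzero(l==i); xy=onplane(f,np.c_[u,v],z)
            b=cv2.minAreaRect((xy*1000).astype(np.float32))
            out.append((s[i,4],c[i].round(1),xy.mean(0).round(4),np.round(b[0],1),np.round(b[1],1),round(b[2],1)))
    return out
E
python3 - <<'E'
from h import *
f=dict(np.load("top0.npz")); P=cloud(f); hsv=cv2.cvtColor(f["frame"],cv2.COLOR_RGB2HSV).astype(int)
z=P[...,2];roi=(P[...,0]>.2)&(P[...,0]<.95)&(abs(P[...,1])<.75)
S=hsv[...,1];V=hsv[...,2]
print("table z",np.median(z[roi]),"noise",np.std(z[280:300,200:300]))
def show(t,m,zp,a,b):
    print(t)
    for o in blobs(f,m&roi,zp,a,b):print("  ",*o)
show("white z~.07",(abs(z-.070)<.008)&(S<70),.07,60,3000)
show("z .02 grey",(abs(z-.021)<.006)&(S<70),.02,60,3000)
show("stop",(abs(z-.028)<.004)&(S<70),.028,5,3000)
show("z .03 lid plate",(abs(z-.034)<.008),.034,200,3000)
show("z .06 bar",(abs(z-.060)<.008)&(V<60),.06,30,3000)
show("z .15",(abs(z-.150)<.006),.15,100,5000)
show("lever",(abs(z-.114)<.012)&(V<60),.115,10,3000)
E
```

```text
table z 0.0009881469856007907 noise 0.08568382930819321
white z~.07
   73 [310.2 124.1] [ 0.728  -0.2235] [ 731.5 -226.2] [68.  40.3] 74.0
   133 [178.3 160.5] [0.6073 0.2138] [604.  213.8] [64.9 33.7] 86.4
   301 [270.  199.8] [ 0.4744 -0.0842] [474.3 -84.1] [61.7 52.2] 67.3
   289 [303.4 199.9] [ 0.4728 -0.1922] [ 473. -192.] [51.7 61.8] 21.1
   292 [328.9 205.5] [ 0.4536 -0.274 ] [ 453.7 -274.2] [59.7 48.7] 89.4
   301 [241.4 213.8] [0.4298 0.0086] [430.1   8.7] [51.9 61.6] 11.0
z .02 grey
   366 [278.1  96.2] [ 0.8477 -0.1228] [ 843.5 -122.2] [133.1 131. ] 42.3
   270 [303.9 154.7] [ 0.6358 -0.2065] [ 638.8 -190.5] [340.7  62.4] 81.5
   292 [405.8 223.7] [ 0.396  -0.5383] [ 400.5 -535.1] [104.8  41. ] 30.4
stop
   246 [278.   93.3] [ 0.8552 -0.1219] [ 842.8 -120.2] [139.6 138.1] 73.1
   7 [222.6 115.4] [0.7758 0.0714] [775.5  69.9] [13.8  3.6] 89.5
   8 [385.1 132.4] [ 0.71   -0.4878] [ 711.2 -487.5] [21.6  3.4] 5.3
   49 [346.2 159.9] [ 0.6142 -0.3485] [ 613.9 -348.4] [62.9 11.2] 1.1
   6 [124.3 166.3] [0.5991 0.4021] [598.9 402.5] [ 3.1 14.8] 27.2
   7 [389.6 176.4] [ 0.5554 -0
[... 1391 characters left out ...]
2 122.2] [0.7554 0.5633] [758.2 557.7] [336.4 333.4] 2.2
   369 [279.   91.2] [ 0.8604 -0.1252] [ 843.9 -120.7] [147.9 147.5] 42.2
   757 [180.1 109.1] [0.7977 0.217 ] [798.4 217.6] [117.4 115.6] 89.6
   896 [151.3 214.8] [0.4338 0.3053] [435.1 306.2] [118.6 115.5] 89.4
   733 [155.1 274.8] [0.2405 0.2875] [244.8 288.8] [118.8  84.8] 89.3
z .06 bar
   80 [179.2 106.8] [0.7959 0.2158] [795.7 216.5] [90.6 11.4] 79.1
   75 [149.9 214.4] [0.4323 0.3037] [432.5 304.1] [91.1  8.5] 58.2
   102 [152.4 277.9] [0.2322 0.2899] [231.9 289.5] [78.5 13.1] 32.5
z .15
   905 [145.4 154.6] [0.6077 0.3011] [608.3 299.4] [130.1 128.8] 2.3
lever
   105 [195.5 179.6] [0.5344 0.1511] [533.3 151. ] [57.7 15.7] 0.6
```

```bash
python3 - <<'E'
from h import *
from bench import r
f=dict(np.load("top0.npz")); P=cloud(f); g=f["frame"];hsv=cv2.cvtColor(g,cv2.COLOR_RGB2HSV).astype(int)
S=hsv[...,1].astype(float)
# rail edges by subpixel crossing of saturation
top=[];bot=[]
for u in range(245,338):
    c=S[:,u]; mid=int(round(152.5-(u-240)*0.03)); 
    def cross(step):
        v=mid
        while abs(v-mid)<12:
            if c[v]<=65<c[v+step]: return v+step*(65-c[v])/(c[v+step]-c[v])
            v+=step
    t,b=cross(-1),cross(1)
    if t: top.append((u,t))
    if b: bot.append((u,b))
for n,e,z in(("back-top",top,.02),("front-bottom",bot,.0),("front as z20",bot,.02)):
    xy=onplane(f,e,z); k=np.polyfit(xy[:,1],xy[:,0],1)
    for _ in range(3):
        q=abs(np.polyval(k,xy[:,1])-xy[:,0])<.003; k=np.polyfit(xy[q,1],xy[q,0],1)
    print(n,len(e),q.sum(),"x at y=-.34:",np.polyval(k,-.34).round(4),"at y=0",k[1].round(4),"angle",np.degrees(np.arctan(k[0])).round(2))
m=(abs(P[...,2]-.028)<.006)&(hsv[...,1]<70)&(P[...,1]<-.32)&(P[...,1]>-.37)&(P[...,0]>.55)&(P[...,0]<.68)
v,u=np.nonzero(m);xy=onplane(f,np.c_[u,v],.028);print("stop y hist",np.unique(np.round(xy[:,1],3),return_counts=True),xy[:,0].min(),xy[:,0].max())
o=r.get_obs();M=R.from_rotvec(o["orientation"]).as_matrix();print("tool axes\n",M.round(3))
c=np.hstack([cv2.resize(g[125:195,105:225][:,:,::-1],(480,280),interpolation=cv2.INTER_CUBIC)])
c2=cv2.resize(g[130:180,300:380][:,:,::-1],(448,280),interpolation=cv2.INTER_CUBIC)
s=dict(np.load("scene0.npz"))["frame"]
c3=cv2.resize(s[150:240,290:440][:,:,::-1],(480,288),interpolation=cv2.INTER_CUBIC)
can=np.zeros((580,800,3),np.uint8);can[:280,:480]=c;can[:200,480:800]=cv2.resize(c2,(320,200));can[285:573,:480]=c3
cv2.imwrite("pics/crop1.png",can)
E
```

```text
back-top 93 93 x at y=-.34: 0.6714 at y=0 0.6637 angle -1.29
front-bottom 93 93 x at y=-.34: 0.6397 at y=0 0.6322 angle -1.26
front as z20 93 93 x at y=-.34: 0.6347 at y=0 0.6272 angle -1.26
stop y hist (array([-0.354, -0.353, -0.352, -0.351, -0.35 , -0.349, -0.348, -0.347,
       -0.346, -0.345, -0.344, -0.343, -0.342, -0.339, -0.332, -0.328]), array([3, 5, 5, 6, 4, 6, 6, 5, 6, 5, 6, 3, 2, 2, 2, 1])) 0.5824694962624346 0.6452941824312965
tool axes
 [[-0.937  0.349 -0.   ]
 [ 0.349  0.937 -0.002]
 [-0.    -0.002 -1.   ]]
```

View pics/crop1.png

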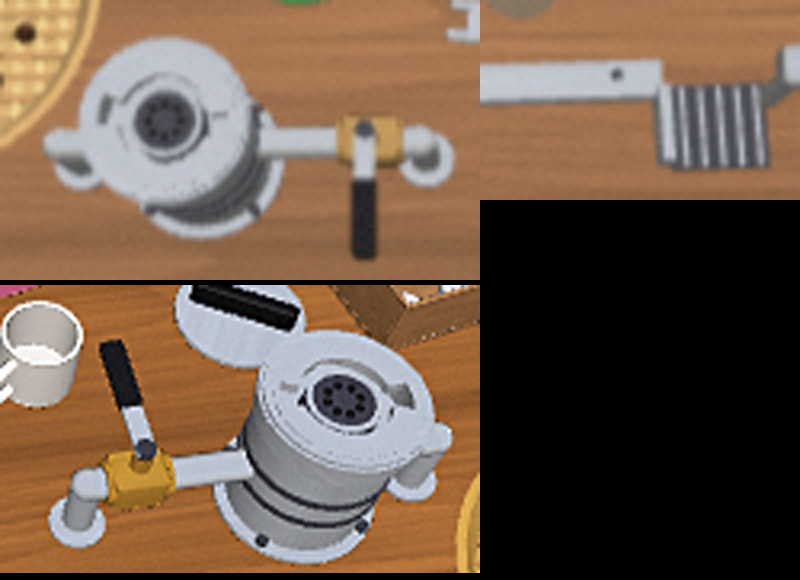

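The crop shows the pot mouth at (165,120), a gate at (102,108) with its opposite at (218,115), and the lever pointing down from the stem at (365,128). The rail is L-shaped, with its tin-side face along the lower edge. I'll start with the lid.

Emit:
arm_command(rows=[{"fingers": 1, "x": -0.03, "y": -0.0238, "z": 0.002}, {"x": -0.03, "y": -0.0238, "z": 0.002}, {"x": -0.03, "y": -0.0238, "z": 0.002}, {"x": -0.03, "y": -0.0238, "z": 0.002}, {"x": -0.03, "y": -0.0238, "z": 0.002}, {"x": -0.03, "y": -0.0238, "z": 0.002}, {"x": -0.03, "y": -0.0238, "z": 0.002}, {"x": -0.03, "y": -0.0238, "z": 0.002}, {"x": -0.03, "y": -0.0238, "z": 0.002}, {"x": -0.03, "y": -0.0238, "z": 0.002}], grip_force=40)

```text
validation failed for argument at $.ro...
```

Emit:
arm_command(rows=[{"az": 7.1}, {"az": 7.1}, {"az": 7.1}, {"az": 7.1}, {"az": 7.1}, {"az": 7.1}, {"az": 7.1}, {"az": 7.1}, {"az": 7.1}, {"az": 7.1}])

```text
validation failed for argument at $.ro...
```

Emit:
arm_command(rows=[{"az": 6}, {"az": 6}, {"az": 6}, {"az": 6}, {"az": 6.4}, {}])

```text
validation failed for argument at $.ro...
```

```bash
cat >> h.py <<'E'
def fishray(f,uv):
    K,T=f["K"],f["world_from_camera"]; uv=np.atleast_2d(uv).astype(float)
    a=(uv[:,0]-K[0,2])/K[0,0];b=(uv[:,1]-K[1,2])/K[1,1];t=np.hypot(a,b)+1e-12
    return np.c_[np.sin(t)*a/t,np.sin(t)*b/t,np.cos(t)]@T[:3,:3].T
def fishplane(f,uv,z):
    T=f["world_from_camera"];c=fishray(f,uv);return (T[:3,3]+c*((z-T[2,3])/c[:,2])[:,None])[:,:2]
def plan(x,y,z,yaw,o,half=True):
    """tool-frame shift at the present attitude, tool-z turn (deg) to bring tool y to world angle yaw"""
    M=R.from_rotvec(o["orientation"]).as_matrix(); d=M.T@(np.array([x,y,z])-o["tcp_pos"])
    cur=np.degrees(np.arctan2(M[1,1],M[0,1])); t=cur-yaw
    t=(t+90)%180-90 if half else (t+180)%360-180
    print("pos",o["tcp_pos"].round(4),"tooly",cur.round(2),"tilt",np.degrees(M[:2,2]).round(2),"| shift",d.round(4),"norm",np.linalg.norm(d).round(3),"az",t.round(2),"F",o["contact_force"].round(1),"w",round(float(o["grip_width"]),4),"q7",o["joints"][6].round(2),"t",round(float(o["clock"]),1))
E
python3 - <<'E'
from h import *
from bench import r
plan(.434,.305,.056,-31.8,r.get_obs())
f=r.grab_frame("wrist");np.savez("w1.npz",**f);print(f["K"].round(1),f["world_from_camera"].round(3))
cv2.imwrite("pics/w1.png",cv2.resize(f["frame"][:,:,::-1],(800,600)))
E
```

```text
pos [0.2356 0.632  0.224 ] tooly 69.56 tilt [-0.03 -0.09] | shift [-0.3001 -0.2368  0.1685] norm 0.418 az -78.64 F [ 0.4  0.3 -1. ] w 0.085 q7 -0.08 t 0.1
[[297.3   0.  249.7]
 [  0.  297.3 191.2]
 [  0.    0.    1. ]] [[ 0.349  0.89   0.294  0.161]
 [ 0.937 -0.331 -0.112  0.659]
 [-0.002  0.315 -0.949  0.373]
 [ 0.     0.     0.     1.   ]]
```

View pics/w1.png

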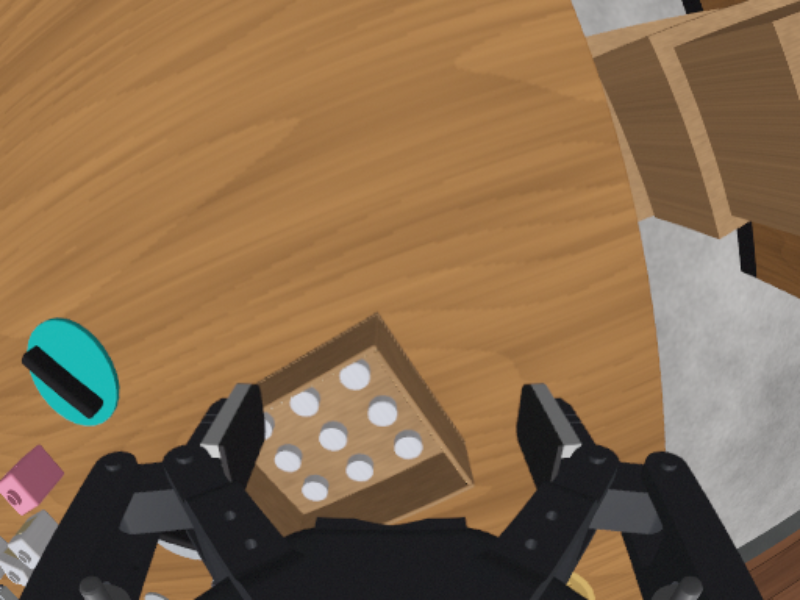

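The wrist view shows the box, the turquoise decoy at (70,370) and the open fingers; the arm hasn't moved. The rows were refused because they seem to need every field, so I'll send them in full.

Emit:
arm_command(rows=[{"fingers": 1, "x": -0.03, "y": -0.0238, "z": 0.002, "ax": 0, "ay": 0, "az": 0}, {"fingers": 1, "x": -0.03, "y": -0.0238, "z": 0.002, "ax": 0, "ay": 0, "az": 0}, {"fingers": 1, "x": -0.03, "y": -0.0238, "z": 0.002, "ax": 0, "ay": 0, "az": 0}, {"fingers": 1, "x": -0.03, "y": -0.0238, "z": 0.002, "ax": 0, "ay": 0, "az": 0}, {"fingers": 1, "x": -0.03, "y": -0.0238, "z": 0.002, "ax": 0, "ay": 0, "az": 0}, {"fingers": 1, "x": -0.03, "y": -0.0238, "z": 0.002, "ax": 0, "ay": 0, "az": 0}, {"fingers": 1, "x": -0.03, "y": -0.0238, "z": 0.002, "ax": 0, "ay": 0, "az": 0}, {"fingers": 1, "x": -0.03, "y": -0.0238, "z": 0.002, "ax": 0, "ay": 0, "az": 0}, {"fingers": 1, "x": -0.03, "y": -0.0238, "z": 0.002, "ax": 0, "ay": 0, "az": 0}, {"fingers": 1, "x": -0.03, "y": -0.0238, "z": 0.002, "ax": 0, "ay": 0, "az": 0}], grip_force=40)

```text
clock: 0.98
tcp_pos: [0.4342, 0.3028, 0.2048]
orientation: [-0.557, -3.092, 0.0]
contact_force: [0.3, 1.4, -0.5]
grip_width: 0.0854
gripper_force: 0.0
```

Emit:
arm_command(rows=[{"fingers": 1, "x": 0, "y": 0, "z": 0, "ax": 0, "ay": 0, "az": 7.1}, {"fingers": 1, "x": 0, "y": 0, "z": 0, "ax": 0, "ay": 0, "az": 7.1}, {"fingers": 1, "x": 0, "y": 0, "z": 0, "ax": 0, "ay": 0, "az": 7.1}, {"fingers": 1, "x": 0, "y": 0, "z": 0, "ax": 0, "ay": 0, "az": 7.1}, {"fingers": 1, "x": 0, "y": 0, "z": 0, "ax": 0, "ay": 0, "az": 7.1}, {"fingers": 1, "x": 0, "y": 0, "z": 0, "ax": 0, "ay": 0, "az": 7.1}, {"fingers": 1, "x": 0, "y": 0, "z": 0, "ax": 0, "ay": 0, "az": 7.1}, {"fingers": 1, "x": 0, "y": 0, "z": 0, "ax": 0, "ay": 0, "az": 7.1}, {"fingers": 1, "x": 0, "y": 0, "z": 0, "ax": 0, "ay": 0, "az": 7.1}, {"fingers": 1, "x": 0, "y": 0, "z": 0, "ax": 0, "ay": 0, "az": 7.1}])

```text
clock: 1.82
tcp_pos: [0.4335, 0.3046, 0.2047]
orientation: [-2.256, -2.187, 0.001]
contact_force: [-0.1, 0.4, 0.3]
grip_width: 0.0853
gripper_force: 0.0
```

Emit:
arm_command(rows=[{"fingers": 1, "x": 0, "y": 0, "z": 0, "ax": 0, "ay": 0, "az": 6}, {"fingers": 1, "x": 0, "y": 0, "z": 0, "ax": 0, "ay": 0, "az": 6}, {"fingers": 1, "x": 0, "y": 0, "z": 0, "ax": 0, "ay": 0, "az": 6}, {"fingers": 1, "x": 0, "y": 0, "z": 0, "ax": 0, "ay": 0, "az": 6}, {"fingers": 1, "x": 0, "y": 0, "z": 0, "ax": 0, "ay": 0, "az": 6.4}, {"fingers": 1, "x": 0, "y": 0, "z": 0, "ax": 0, "ay": 0, "az": 0}])

```text
clock: 2.32
tcp_pos: [0.4335, 0.3047, 0.2047]
orientation: [2.748, 1.522, -0.001]
contact_force: [0.4, -0.5, -0.4]
grip_width: 0.0855
gripper_force: 0.0
```

```bash
python3 - <<'E'
from h import *
from bench import r
plan(.434,.305,.056,-31.8,r.get_obs())
f=r.grab_frame("wrist");np.savez("w2.npz",**f)
cv2.imwrite("pics/w2.png",cv2.resize(f["frame"][:,:,::-1],(800,600)))
E
```

```text
pos [0.4335 0.3047 0.2047] tooly -32.06 tilt [-0.02 -0.02] | shift [0.0006 0.0002 0.1487] norm 0.149 az -0.26 F [ 0.4 -0.5 -0.4] w 0.0855 q7 -1.15 t 2.3
```

View pics/w2.png

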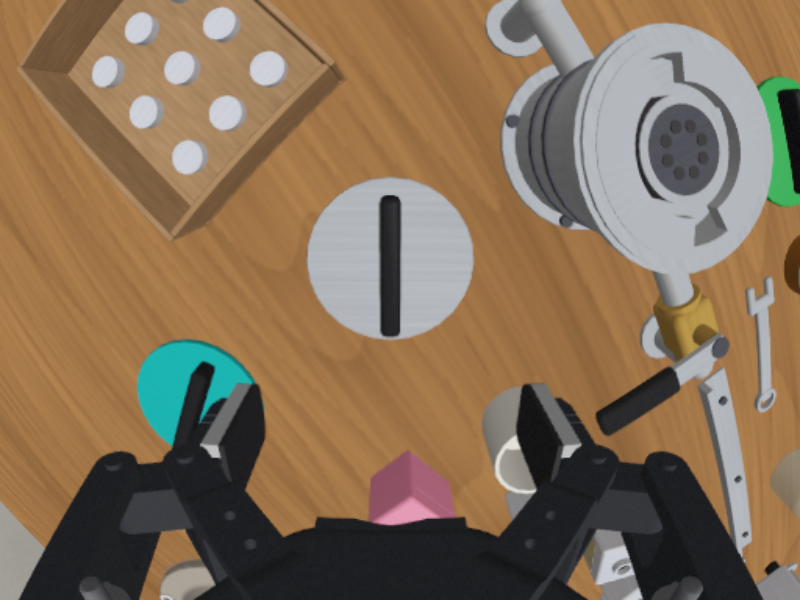

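The lid is centred at (390,258) with its bar vertical in the picture, so it is aligned with the jaws. The strainer's gates show at about (680,68) and (710,225). I'll measure both.

```bash
python3 - <<'E'
from h import *
f=dict(np.load("w2.npz"));g=f["frame"];hsv=cv2.cvtColor(g,cv2.COLOR_RGB2HSV).astype(int)
v,u=np.mgrid[:384,:512]
# bar
m=(hsv[...,2]<60)&(u>230)&(u<270)&(v>110)&(v<225)
vv,uu=np.nonzero(m);xy=fishplane(f,np.c_[uu,vv],.06);b=cv2.minAreaRect((xy*1000).astype(np.float32));print("bar z60",b,xy.mean(0))
# plate
m=(hsv[...,1]<60)&(hsv[...,2]>110)&(u>190)&(u<310)&(v>105)&(v<222)
m=cv2.morphologyEx(m.astype(np.uint8),cv2.MORPH_CLOSE,np.ones((15,15)))
vv,uu=np.nonzero(m);xy=fishplane(f,np.c_[uu,vv],.034);c,rad=cv2.minEnclosingCircle((xy*1000).astype(np.float32));print("plate",c,rad,xy.mean(0))
# strainer: depth points via ray scaled to z-depth
T=f["world_from_camera"];ray=fishray(f,np.c_[u.ravel(),v.ravel()]);cosz=ray@T[:3,2]
P=(T[:3,3]+ray*(f["depth"].ravel()/cosz)[:,None]).reshape(384,512,3)
fl=(abs(P[...,2]-.15)<.004)&(u>330)&(v<180)&(np.hypot(P[...,0]-.608,P[...,1]-.3)<.075)
q=fishplane(f,np.c_[u[fl],v[fl]],.15)
hull=cv2.convexHull((q*1000).astype(np.float32));c,rad=cv2.minEnclosingCircle(hull);el=cv2.fitEllipse(hull)
print("flange",c,rad,el)
# top camera flange too
t=dict(np.load("top0.npz"));Pt=cloud(t);fl=(abs(Pt[...,2]-.15)<.004)&(np.hypot(Pt[...,0]-.608,Pt[...,1]-.3)<.075)
vv,uu=np.nonzero(fl);hull=cv2.convexHull((onplane(t,np.c_[uu,vv],.15)*1000).astype(np.float32));print("top flange",cv2.minEnclosingCircle(hull),cv2.fitEllipse(hull))
C=np.array(el[0])/1000
for name,PP in(("wrist",P),("top",Pt)):
    d=PP[...,:2]-C;rr=np.hypot(d[...,0],d[...,1]);an=np.degrees(np.arctan2(d[...,1],d[...,0]))
    m=(rr>.038)&(rr<.049)&(PP[...,2]<.146)&(PP[...,2]>.09)
    h,e=np.histogram(an[m],bins=np.arange(-180,181,5));print(name,[(int(e[i]),int(h[i])) for i in range(len(h)) if h[i]])
# crop unwarped view: polar map of strainer top at z=.15
G=np.mgrid[-70:70.1:.5,-70:70.1:.5]/1000
X=np.stack([C[0]-G[0],C[1]-G[1]],-1).reshape(-1,2)   # up=+x left=+y
pc=(np.c_[X,np.full(len(X),.15)]-T[:3,3])@T[:3,:3]
th=np.arctan2(np.hypot(pc[:,0],pc[:,1]),pc[:,2]);ph=np.arctan2(pc[:,1],pc[:,0])
mu=(f["K"][0,2]+f["K"][0,0]*th*np.cos(ph)).reshape(281,281).astype(np.float32);mv=(f["K"][1,2]+f["K"][1,1]*th*np.sin(ph)).reshape(281,281).astype(np.float32)
im=cv2.remap(g,mu,mv,cv2.INTER_CUBIC)[:,:,::-1];cv2.imwrite("pics/mouth.png",cv2.resize(im,(562,562)))
E
```

```text
bar z60 ((437.2344665527344, 307.22918701171875), (94.53917694091797, 11.761268615722656), 57.94454574584961) [0.43782338 0.30813739]
plate (436.05645751953125, 305.55303955078125) 59.98210906982422 [0.4370746  0.30726697]
flange (608.3391723632812, 301.7325134277344) 65.39006805419922 ((608.6865844726562, 302.13592529296875), (128.93014526367188, 130.08203125), 62.37770080566406)
top flange ((608.0150146484375, 301.55950927734375), 65.28301239013672) ((608.2557983398438, 301.18096923828125), (126.64789581298828, 129.38558959960938), 119.29010772705078)
wrist [(-105, 3), (-100, 8), (-95, 16), (-90, 21), (-85, 61), (-80, 23), (-75, 21), (-70, 12), (-65, 6), (-60, 5), (-55, 1), (-50, 3), (-45, 4), (-40, 7), (-35, 9), (-30, 5), (-25, 5), (-20, 2), (-15, 1), (-10, 1), (-5, 2), (0, 5), (5, 12), (10, 16), (15, 17), (20, 16), (25, 23), (30, 23), (35, 11), (40, 12), (45, 35), (50, 43), (55, 46), (60, 86), (65, 20)]
top [(-180, 1), (-160, 1), (-140, 1), (-110, 1), (-105, 1), (-100, 1), (-95, 2), (-90, 2), (-85, 5), (-80, 1), (-70, 1), (-60, 2), (-50, 2), (-20, 1), (-15, 2), (-10, 2), (-5, 2), (0, 3), (5, 2), (10, 2), (15, 4), (20, 1), (25, 2), (30, 1), (35, 2), (40, 2), (45, 2), (50, 3), (55, 1), (60, 2), (65, 6), (70, 5), (75, 4), (80, 1), (85, 1), (90, 1), (100, 3), (115, 1), (120, 1), (140, 1), (145, 1), (150, 1), (155, 1), (175, 2)]
```

View pics/mouth.png

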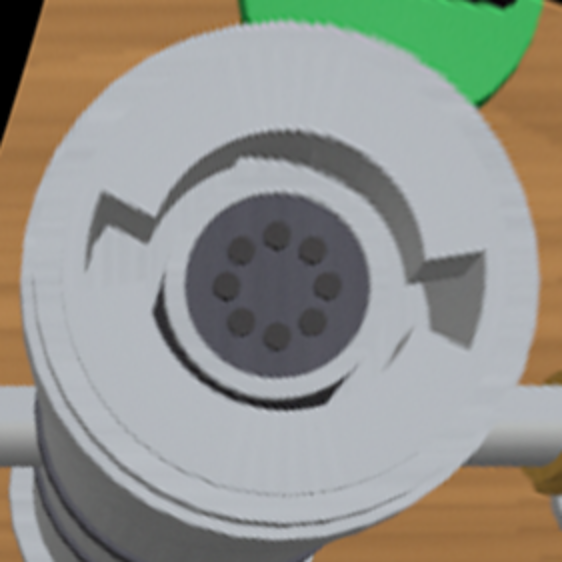

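The rectified mouth view (4 px/mm, up is +x) shows the right gate's outer corners at (486,250) and (472,348) and the left gate's at (105,192). The gate line is about 10° off world y, which puts the strainer's yaw near 0. The bore and flange centres differ by about 3 mm, so I'll check the surface heights.

```bash
python3 - <<'E'
from h import *
f=dict(np.load("w2.npz"));v,u=np.mgrid[:384,:512];T=f["world_from_camera"];ray=fishray(f,np.c_[u.ravel(),v.ravel()])
t=dict(np.load("top0.npz"));Pt=cloud(t)
s=dict(np.load("scene0.npz"));Ps=cloud(s)
P=(T[:3,3]+ray*(f["depth"].ravel()/(ray@T[:3,2]))[:,None]).reshape(384,512,3)
for n,Q in(("w",P),("top",Pt),("scene",Ps)):
    d=Q[...,:2]-[.6085,.3015];rr=np.hypot(d[...,0],d[...,1]);ok=(Q[...,2]>.12)
    print(n,[(int(a*1000),round(float(np.median(Q[...,2][ok&(rr>a)&(rr<a+.004)])),4)) for a in np.arange(0,.07,.004)])
    pl=(Q[...,2]>.02)&(Q[...,2]<.05)&(np.hypot(Q[...,0]-.436,Q[...,1]-.306)<.05); print(" lid plate z",np.median(Q[...,2][pl]), "table",np.median(Q[...,2][(abs(Q[...,2])<.02)]))
    if n!="w":
        K=f["K"];F=s if n=="scene" else t
        hs=cv2.cvtColor(F["frame"],cv2.COLOR_RGB2HSV); m=(hs[...,2]<60)&(abs(Q[...,2]-.06)<.012)&(np.hypot(Q[...,0]-.436,Q[...,1]-.306)<.06)
        a,b=np.nonzero(m);xy=onplane(F,np.c_[b,a],.06);print(" bar",cv2.minAreaRect((xy*1000).astype(np.float32)))
        m=(abs(Q[...,2]-.15)<.0035)&(rr<.072);a,b=np.nonzero(m);h=cv2.convexHull((onplane(F,np.c_[b,a],.15)*1000).astype(np.float32));print(" flange",cv2.minEnclosingCircle(h))
        m=(hs[...,2]<95)&(abs(Q[...,2]-.144)<.012)&(rr<.03);a,b=np.nonzero(m);print(" basket",len(a),onplane(F,np.c_[b,a],.144).mean(0))
m=(cv2.cvtColor(f["frame"],cv2.COLOR_RGB2HSV)[...,2]<105)&(np.hypot(P[...,0]-.6085,P[...,1]-.3015)<.026);a,b=np.nonzero(m);h=cv2.convexHull((fishplane(f,np.c_[b,a],.144)*1000).astype(np.float32));print("w basket",cv2.minEnclosingCircle(h),fishplane(f,np.c_[b,a],.144).mean(0))
E
```

```text
w [(0, 0.1438), (4, 0.1438), (8, 0.144), (12, 0.1441), (16, 0.1439), (20, 0.144), (24, 0.144), (28, 0.1441), (32, 0.15), (36, 0.1498), (40, 0.1502), (44, 0.1502), (48, 0.1501), (52, 0.15), (56, 0.1497), (60, 0.1468), (64, 0.1466), (68, 0.1458)]
 lid plate z 0.0345118141564042 table 0.0006907103432719497
top [(0, 0.1431), (4, 0.1427), (8, 0.1422), (12, 0.1425), (16, 0.1428), (20, 0.1423), (24, 0.1422), (28, 0.1406), (32, 0.1478), (36, 0.1486), (40, 0.1488), (44, 0.1491), (48, 0.1484), (52, 0.1486), (56, 0.1478), (60, 0.1469), (64, 0.1445), (68, 0.1402)]
 lid plate z 0.033115311452910134 table -0.00037306018719140965
 bar ((432.4864807128906, 304.1031494140625), (91.0755615234375, 8.52225399017334), 58.23456954956055)
 flange ((608.5230712890625, 301.45904541015625), 65.05218505859375)
 basket 139 [0.60833619 0.30134719]
scene [(0, 0.1448), (4, 0.1451), (8, 0.1456), (12, 0.1449), (16, 0.1453), (20, 0.1449), (24, 0.145), (28, 0.144), (32, 0.1486), (36, 0.1511), (40, 0.1514), (44, 0.1512), (48, 0.151), (52, 0.1512), (56, 0.151), (60, 0.1475), (64, 0.1459), (68, 0.1484)]
 lid plate z 0.035961059698254916 table 0.0018406455963425605
 bar ((439.33685302734375, 303.84014892578125), (94.70233154296875, 25.139211654663086), 57.83879470825195)
 flange ((611.7211303710938, 300.3907165527344), 66.89667510986328)
 basket 237 [0.60865753 0.30299348]
w basket ((607.486572265625, 302.46124267578125), 27.26327133178711) [0.61026709 0.30156513]
```

```bash
python3 - <<'E'
from h import *
from scipy.optimize import least_squares
f=dict(np.load("w2.npz"));v,u=np.mgrid[:384,:512];T=f["world_from_camera"];ray=fishray(f,np.c_[u.ravel(),v.ravel()])
P=(T[:3,3]+ray*(f["depth"].ravel()/(ray@T[:3,2]))[:,None]).reshape(384,512,3)
C=np.array([.6085,.3015]);d=P[...,:2]-C;rr=np.hypot(d[...,0],d[...,1])
m=(P[...,2]>.1482)&(P[...,2]<.1525)&(rr<.07)
uv=np.c_[u[m],v[m]];q=fishplane(f,uv,.15)-C
r_=np.hypot(q[:,0],q[:,1]);a=np.degrees(np.arctan2(q[:,1],q[:,0]))
I=[];O=[]
for k in range(-180,180,6):
    w=(a>=k)&(a<k+6)
    if w.sum()>2:
        i=np.argmin(np.where(w,r_,9));j=np.argmax(np.where(w,r_,-1));I.append((k+3,r_[i],*q[i]));O.append(q[j])
I=np.array(I);O=np.array(O);print([(int(x[0]),round(x[1]*1000,1)) for x in I])
for n,E in(("inner",I[(I[:,1]>.028)&(I[:,1]<.041),2:]),("outer",O)):
    s=least_squares(lambda p:np.hypot(E[:,0]-p[0],E[:,1]-p[1])-p[2],[0,0,.035],loss="soft_l1",f_scale=.001).x;print(n,len(E),(s[:2]+C).round(4),s[2].round(4))
E
```

```text
[(-177, np.float64(32.1)), (-171, np.float64(32.5)), (-165, np.float64(32.5)), (-159, np.float64(32.9)), (-153, np.float64(32.9)), (-147, np.float64(33.1)), (-141, np.float64(33.1)), (-135, np.float64(33.4)), (-129, np.float64(33.6)), (-123, np.float64(34.1)), (-117, np.float64(34.7)), (-111, np.float64(34.1)), (-105, np.float64(49.1)), (-99, np.float64(49.4)), (-93, np.float64(49.9)), (-87, np.float64(49.5)), (-81, np.float64(34.9)), (-75, np.float64(35.0)), (-69, np.float64(35.4)), (-63, np.float64(34.9)), (-57, np.float64(35.8)), (-51, np.float64(35.4)), (-45, np.float64(35.3)), (-39, np.float64(36.5)), (-33, np.float64(36.0)), (-27, np.float64(35.9)), (-21, np.float64(35.2)), (-15, np.float64(36.7)), (-9, np.float64(35.8)), (-3, np.float64(36.0)), (3, np.float64(36.2)), (9, np.float64(36.6)), (15, np.float64(35.7)), (21, np.float64(36.0)), (27, np.float64(35.1)), (33, np.float64(35.2)), (39, np.float64(36.1)), (45, np.float64(35.1)), (51, np.float64(35.5)), (57, np.float64(35.0)), (63, np.float64(35.3)), (69, np.float64(42.5)), (75, np.float64(49.9)), (81, np.float64(49.7)), (87, np.float64(49.3)), (93, np.float64(33.8)), (99, np.float64(33.9)), (105, np.float64(33.9)), (111, np.float64(33.6)), (117, np.float64(33.2)), (123, np.float64(32.9)), (129, np.float64(32.8)), (135, np.float64(32.3)), (141, np.float64(32.6)), (147, np.float64(32.4)), (153, np.float64(32.4)), (159, np.float64(32.5)), (165, np.float64(32.1)), (171, np.float64(32.2)), (177, np.float64(32.2))]
inner 52 [0.6103 0.3011] 0.0343
outer 60 [0.6105 0.3012] 0.0629
```

The wrist depth gives the mouth centre at (0.6104, 0.3012), a gate angle near 81°, and the lid at (0.437, 0.307) with its bar at 58°. These match the given sizes, so I'll grasp the lid.

Emit:
arm_command(rows=[{"fingers": 1, "x": 0.0038, "y": 0.0017, "z": 0.03, "ax": 0, "ay": 0, "az": 0}, {"fingers": 1, "x": 0, "y": 0, "z": 0.04, "ax": 0, "ay": 0, "az": 0}, {"fingers": 1, "x": 0, "y": 0, "z": 0.04, "ax": 0, "ay": 0, "az": 0}, {"fingers": 1, "x": 0, "y": 0, "z": 0.03, "ax": 0, "ay": 0, "az": 0}, {"fingers": 1, "x": 0, "y": 0, "z": 0.008, "ax": 0, "ay": 0, "az": 0}, {"fingers": -1, "x": 0, "y": 0, "z": 0, "ax": 0, "ay": 0, "az": 0}, {"fingers": -1, "x": 0, "y": 0, "z": 0, "ax": 0, "ay": 0, "az": 0}, {"fingers": -1, "x": 0, "y": 0, "z": 0, "ax": 0, "ay": 0, "az": 0}, {"fingers": -1, "x": 0, "y": 0, "z": 0, "ax": 0, "ay": 0, "az": 0}, {"fingers": -1, "x": 0, "y": 0, "z": 0, "ax": 0, "ay": 0, "az": 0}], grip_force=70)

```text
clock: 3.2
tcp_pos: [0.4381, 0.3079, 0.0586]
orientation: [-2.744, -1.527, -0.005]
contact_force: [-0.7, 0.1, 0.1]
grip_width: 0.0257
gripper_force: 0.0
```

Emit:
arm_command(rows=[{"fingers": -1, "x": 0, "y": 0, "z": 0, "ax": 0, "ay": 0, "az": 0}, {"fingers": -1, "x": 0, "y": 0, "z": 0, "ax": 0, "ay": 0, "az": 0}, {"fingers": -1, "x": 0, "y": 0, "z": 0, "ax": 0, "ay": 0, "az": 0}])

```text
clock: 3.45
tcp_pos: [0.4373, 0.3073, 0.0573]
orientation: [-2.745, -1.527, -0.001]
contact_force: [0.2, -0.4, 0.3]
grip_width: 0.0
gripper_force: 0.0
```

```bash
python3 - <<'E'
from h import *
from bench import r
plan(.437,.307,.26,-9,r.get_obs())
E
```

```text
pos [0.4373 0.3073 0.0573] tooly -31.83 tilt [0.02 0.03] | shift [-2.000e-04 -1.000e-04 -2.027e-01] norm 0.203 az -22.83 F [ 0.2 -0.4  0.3] w 0.0 q7 -1.02 t 3.5
```

The jaws closed on nothing, so I'll look again.

```bash
python3 - <<'E'
from h import *
from bench import r
f=r.grab_frame("top");np.savez("t2.npz",**f);w=r.grab_frame("wrist")
P=cloud(f);hsv=cv2.cvtColor(f["frame"],cv2.COLOR_RGB2HSV).astype(int);z=P[...,2]
for o in blobs(f,(abs(z-.034)<.008)&(P[...,0]<.6),.034,200,3000):print(o)
can=np.zeros((600,800,3),np.uint8);can[:300,:400]=cv2.resize(w["frame"][:,:,::-1],(400,300))
can[:300,400:]=cv2.resize(f["frame"][170:290,90:250][:,:,::-1],(400,300),interpolation=cv2.INTER_CUBIC)
s=r.grab_frame("scene")["frame"];can[300:,:400]=cv2.resize(s[90:210,290:450][:,:,::-1],(400,300),interpolation=cv2.INTER_CUBIC)
cv2.imwrite("pics/c2.png",can)
E
```

```text
(np.int32(569), array([156.1, 217.7]), array([0.4242, 0.289 ]), array([423. , 287.3]), array([ 76. , 118.2]), 58.6)
(np.int32(765), array([158. , 278.8]), array([0.2281, 0.2777]), array([228.2, 278.5]), array([ 98.1, 117.1]), 85.4)
```

View pics/c2.png

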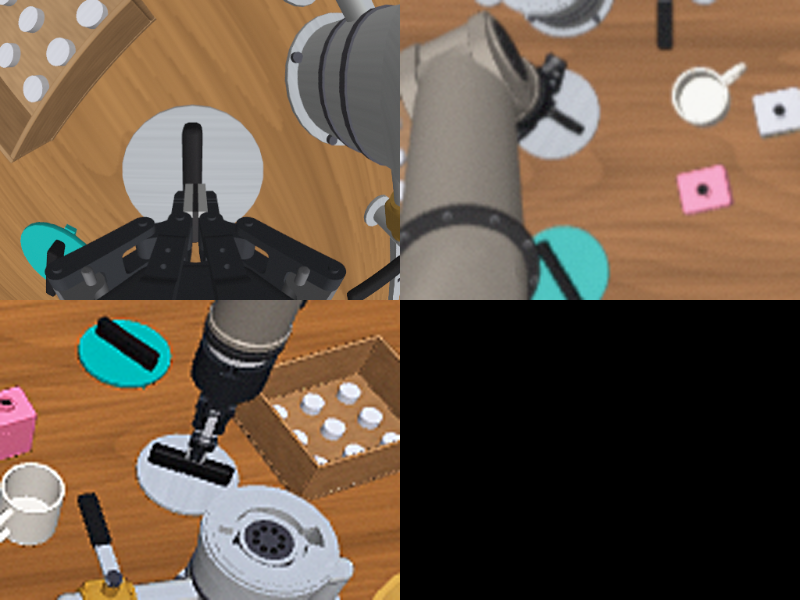

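Emit:
arm_command(rows=[{"fingers": -1, "x": 0, "y": 0, "z": 0, "ax": 0, "ay": 0, "az": 0}, {"fingers": -1, "x": 0, "y": 0, "z": 0, "ax": 0, "ay": 0, "az": 0}])

```text
clock: 3.77
tcp_pos: [0.4372, 0.307, 0.0568]
orientation: [2.746, 1.527, -0.0]
contact_force: [0.3, -0.4, 0.6]
grip_width: -0.0003
gripper_force: 0.0
```

```bash
python3 - <<'E'
from h import *
from bench import r
w=r.grab_frame("wrist");o=r.get_obs();print(o["grip_width"],o["gripper_force"],w["world_from_camera"].round(3).tolist())
cv2.imwrite("pics/w3.png",cv2.resize(w["frame"][120:300,160:340][:,:,::-1],(600,600),interpolation=cv2.INTER_CUBIC))
E
```

```text
-8.580454984622288e-05 0.0 [[0.849, -0.501, -0.167, 0.482], [-0.528, -0.806, -0.268, 0.374], [-0.0, 0.316, -0.949, 0.206], [0.0, 0.0, 0.0, 1.0]]
```

View pics/w3.png

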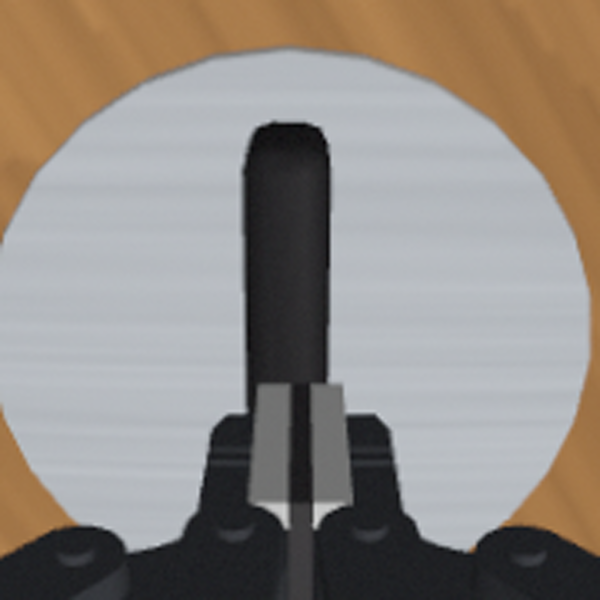

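```bash
python3 - <<'E'
from h import *
from bench import r
w=r.grab_frame("wrist");o=r.get_obs();M=R.from_rotvec(o["orientation"]).as_matrix();T=w["world_from_camera"]
for p in([11,0,0],[11,0,19],[-11,0,19],[11,0,-15],[11,0,-30]):
    X=o["tcp_pos"]+M@np.array(p)/1000;c=T[:3,:3].T@(X-T[:3,3]);t=np.arctan2(np.hypot(*c[:2]),c[2]);k=np.arctan2(c[1],c[0])
    print(p,X.round(3),(w["K"][0,2]+297.3*t*np.cos(k)).round(1),(w["K"][1,2]+297.3*t*np.sin(k)).round(1))
d=w["depth"];ray=fishray(w,[(250,v) for v in range(150,300,6)]);cz=ray@T[:3,2]
for v,a,b in zip(range(150,300,6),ray,cz):print(v,(T[:3,3]+a*d[v,250]/b).round(3),end=" ")
print()
for u in range(220,282,4):
    a=fishray(w,[(u,245)])[0];print(u,(M.T@(T[:3,3]+a*d[245,u]/(a@T[:3,2])-o["tcp_pos"])).round(3),end=" ")
E
```

```text
[11, 0, 0] [0.443 0.316 0.057] 245.9 225.2
[11, 0, 19] [0.443 0.316 0.038] 246.2 212.2
[-11, 0, 19] [0.431 0.298 0.038] 246.4 243.8
[11, 0, -15] [0.443 0.316 0.072] 245.5 237.7
[11, 0, -30] [0.443 0.316 0.087] 245.1 252.5
150 [0.465 0.347 0.035] 156 [0.463 0.344 0.033] 162 [0.463 0.345 0.053] 168 [0.462 0.343 0.06 ] 174 [0.482 0.374 0.206] 180 [0.459 0.338 0.061] 186 [0.458 0.336 0.061] 192 [0.456 0.333 0.061] 198 [0.454 0.33  0.06 ] 204 [0.452 0.327 0.06 ] 210 [0.451 0.324 0.061] 216 [0.449 0.321 0.061] 222 [0.447 0.319 0.062] 228 [0.445 0.315 0.06 ] 234 [0.443 0.312 0.06 ] 240 [0.444 0.314 0.072] 246 [0.445 0.315 0.08 ] 252 [0.445 0.315 0.086] 258 [0.444 0.314 0.09 ] 264 [0.445 0.315 0.096] 270 [0.445 0.315 0.101] 276 [0.443 0.312 0.101] 282 [0.441 0.31  0.101] 288 [0.44  0.307 0.101] 294 [0.438 0.305 0.102] 
220 [-0.014 -0.017  0.023] 224 [-0.014 -0.015  0.023] 228 [ 0.006 -0.009 -0.014] 232 [ 0.007 -0.007 -0.015] 236 [ 0.01  -0.005 -0.022] 240 [ 0.01  -0.003 -0.022] 244 [ 0.01  -0.001 -0.022] 248 [ 0.011  0.001 -0.022] 252 [ 0.011  0.003 -0.023] 256 [ 0.011  0.005 -0.022] 260 [ 0.01   0.007 -0.022] 264 [ 0.006  0.01  -0.014] 268 [ 0.007  0.012 -0.015] 272 [ 0.007  0.014 -0.015] 276 [-0.014  0.019  0.023] 280 [-0.014  0.022  0.023]
```

By wrist depth the shut pad tips are at z≈0.069, above the bar top at 0.060, while the reported TCP says they should be at 0.038. So the fingers really end about 31 mm farther back than the text says, at tool z≈−12 mm. I'll open, lower 30 mm and close while watching the force.

Emit:
arm_command(rows=[{"fingers": 1, "x": 0, "y": 0, "z": 0, "ax": 0, "ay": 0, "az": 0}, {"fingers": 1, "x": 0, "y": 0, "z": 0, "ax": 0, "ay": 0, "az": 0}, {"fingers": 1, "x": 0, "y": 0, "z": 0, "ax": 0, "ay": 0, "az": 0}, {"fingers": 1, "x": 0, "y": 0, "z": 0, "ax": 0, "ay": 0, "az": 0}, {"fingers": 1, "x": 0, "y": 0, "z": 0, "ax": 0, "ay": 0, "az": 0}, {"fingers": 1, "x": 0, "y": 0, "z": 0.01, "ax": 0, "ay": 0, "az": 0}, {"fingers": 1, "x": 0, "y": 0, "z": 0.01, "ax": 0, "ay": 0, "az": 0}, {"fingers": 1, "x": 0, "y": 0, "z": 0.01, "ax": 0, "ay": 0, "az": 0}, {"fingers": 1, "x": 0, "y": 0, "z": 0, "ax": 0, "ay": 0, "az": 0}])

```text
clock: 4.62
tcp_pos: [0.4357, 0.306, 0.0244]
orientation: [2.745, 1.527, -0.006]
contact_force: [0.6, -0.0, 0.2]
grip_width: 0.0854
gripper_force: 0.0
```

Emit:
arm_command(rows=[{"fingers": -1, "x": 0, "y": 0, "z": 0, "ax": 0, "ay": 0, "az": 0}, {"fingers": -1, "x": 0, "y": 0, "z": 0, "ax": 0, "ay": 0, "az": 0}, {"fingers": -1, "x": 0, "y": 0, "z": 0, "ax": 0, "ay": 0, "az": 0}, {"fingers": -1, "x": 0, "y": 0, "z": 0, "ax": 0, "ay": 0, "az": 0}, {"fingers": -1, "x": 0, "y": 0, "z": 0, "ax": 0, "ay": 0, "az": 0}, {"fingers": -1, "x": 0, "y": 0, "z": 0, "ax": 0, "ay": 0, "az": 0}, {"fingers": -1, "x": 0, "y": 0, "z": 0, "ax": 0, "ay": 0, "az": 0}, {"fingers": -1, "x": 0, "y": 0, "z": 0, "ax": 0, "ay": 0, "az": 0}])

```text
clock: 5.28
tcp_pos: [0.4372, 0.3083, 0.0282]
orientation: [-2.744, -1.527, -0.002]
contact_force: [-3.7, -0.0, 10.3]
grip_width: 0.0127
gripper_force: 71.5
```

```bash
python3 - <<'E'
from h import *
from bench import r
plan(.437,.307,.23,-9,r.get_obs());print(r.get_obs()["gripper_force"])
w=r.grab_frame("wrist")
cv2.imwrite("pics/w4.png",cv2.resize(w["frame"][120:300,160:340][:,:,::-1],(400,400),interpolation=cv2.INTER_CUBIC))
E
```

```text
pos [0.4372 0.3083 0.0282] tooly -31.81 tilt [0.01 0.13] | shift [-0.0008  0.0004 -0.2018] norm 0.202 az -22.81 F [-3.7 -0.  10.3] w 0.0127 q7 -1.0 t 5.3
71.47396753789508
```

Gripped at 12.7 mm with 71 N. I'll lift, move over the mouth and turn to the gate angle.

Emit:
arm_command(rows=[{"fingers": -1, "x": 0, "y": 0, "z": -0.02, "ax": 0, "ay": 0, "az": 0}, {"fingers": -1, "x": 0, "y": 0, "z": -0.04, "ax": 0, "ay": 0, "az": 0}, {"fingers": -1, "x": 0, "y": 0, "z": -0.04, "ax": 0, "ay": 0, "az": 0}, {"fingers": -1, "x": 0, "y": 0, "z": -0.04, "ax": 0, "ay": 0, "az": 0}, {"fingers": -1, "x": 0, "y": 0, "z": -0.04, "ax": 0, "ay": 0, "az": 0}, {"fingers": -1, "x": 0.0172, "y": 0.0301, "z": 0, "ax": 0, "ay": 0, "az": 0}, {"fingers": -1, "x": 0.0172, "y": 0.0301, "z": 0, "ax": 0, "ay": 0, "az": 0}, {"fingers": -1, "x": 0.0172, "y": 0.0301, "z": 0, "ax": 0, "ay": 0, "az": 0}, {"fingers": -1, "x": 0.0172, "y": 0.0301, "z": 0, "ax": 0, "ay": 0, "az": 0}, {"fingers": -1, "x": 0.0172, "y": 0.0301, "z": 0, "ax": 0, "ay": 0, "az": 0}])

```text
clock: 6.17
tcp_pos: [0.6111, 0.3005, 0.2063]
orientation: [-2.745, -1.527, 0.002]
contact_force: [0.2, -0.3, -3.5]
grip_width: 0.0124
gripper_force: 71.2
```

Emit:
arm_command(rows=[{"fingers": -1, "x": 0, "y": 0, "z": 0, "ax": 0, "ay": 0, "az": -5.7}, {"fingers": -1, "x": 0, "y": 0, "z": 0, "ax": 0, "ay": 0, "az": -5.7}, {"fingers": -1, "x": 0, "y": 0, "z": 0, "ax": 0, "ay": 0, "az": -5.7}, {"fingers": -1, "x": 0, "y": 0, "z": 0, "ax": 0, "ay": 0, "az": -5.7}, {"fingers": -1, "x": 0, "y": 0, "z": 0, "ax": 0, "ay": 0, "az": 0}, {"fingers": -1, "x": 0, "y": 0, "z": 0, "ax": 0, "ay": 0, "az": 0}, {"fingers": -1, "x": 0, "y": 0, "z": 0, "ax": 0, "ay": 0, "az": 0}])

```text
clock: 6.75
tcp_pos: [0.61, 0.3005, 0.2065]
orientation: [-2.392, -2.036, 0.001]
contact_force: [0.3, -0.1, -4.7]
grip_width: 0.0123
gripper_force: 71.5
```

```bash
python3 - <<'E'
from h import *
from bench import r
plan(.6106,.3022,.17,-9,r.get_obs());print(r.get_obs()["gripper_force"])
w=r.grab_frame("wrist");np.savez("w5.npz",**w)
a=cv2.resize(w["frame"][:,:,::-1],(400,300))
s=r.grab_frame("scene")["frame"];b=cv2.resize(s[110:260,270:470][:,:,::-1],(400,300),interpolation=cv2.INTER_CUBIC)
cv2.imwrite("pics/c5.png",np.hstack([a,b]))
E
```

```text
pos [0.61   0.3005 0.2065] tooly -9.21 tilt [-0.04 -0.02] | shift [0.0018 0.0003 0.0365] norm 0.037 az -0.21 F [ 0.3 -0.1 -4.7] w 0.0123 q7 -0.54 t 6.8
71.48505945311626
```

View pics/c5.png

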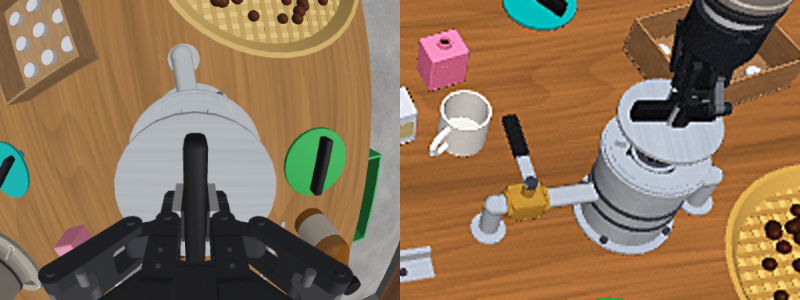

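The lid hangs level in the grip, above the pot. I'll check where it sits in the hand before lowering it.

```bash
python3 - <<'E'
from h import *
from bench import r
from scipy.optimize import least_squares
w=dict(np.load("w5.npz"));o=r.get_obs();M=R.from_rotvec(o["orientation"]).as_matrix();T=w["world_from_camera"]
v,u=np.mgrid[:384,:512];ray=fishray(w,np.c_[u.ravel(),v.ravel()])
P=((T[:3,3]+ray*(w["depth"].ravel()/(ray@T[:3,2]))[:,None]-o["tcp_pos"])@M).reshape(384,512,3)*1000
V=w["frame"].max(2)
b=(V<70)&(abs(P[...,1])<9)&(P[...,0]>15)&(P[...,0]<70)&(P[...,2]>-50)&(P[...,2]<0)
print("bar x max",np.percentile(P[...,0][b],[50,98,100]),"z",np.median(P[...,2][b]),"y",np.percentile(P[...,1][b],[2,98]))
p=(V>110)&(np.hypot(P[...,0],P[...,1])<75)&(P[...,2]>-15)&(P[...,2]<15)&(P[...,0]>0)
print("plate z",np.median(P[...,2][p]))
q=P[p][:,:2];a=np.degrees(np.arctan2(q[:,1],q[:,0]));rr=np.hypot(*q.T);E=[]
for k in range(-80,80,5):
    m=(a>=k)&(a<k+5)
    if m.sum()>5:E.append(q[m][np.argmax(rr[m])])
E=np.array(E);s=least_squares(lambda c:np.hypot(E[:,0]-c[0],E[:,1]-c[1])-60,[0,0],loss="soft_l1").x;print("plate centre in tool",s,len(E))
E
```

```text
bar x max [32.69158027 44.20023091 44.54260312] z -31.23528395904394 y [-4.5573668   8.14319433]
plate z -5.851066306183098
plate centre in tool [-3.93813573  1.53469035] 32
```

Emit:
arm_command(rows=[{"fingers": -1, "x": 0.004, "y": 0, "z": 0.01, "ax": 0, "ay": 0, "az": 0}, {"fingers": -1, "x": 0, "y": 0, "z": 0.01, "ax": 0, "ay": 0, "az": 0}, {"fingers": -1, "x": 0, "y": 0, "z": 0.008, "ax": 0, "ay": 0, "az": 0}, {"fingers": -1, "x": 0, "y": 0, "z": 0.006, "ax": 0, "ay": 0, "az": 0}, {"fingers": -1, "x": 0, "y": 0, "z": 0.005, "ax": 0, "ay": 0, "az": 0}, {"fingers": -1, "x": 0, "y": 0, "z": 0, "ax": 0, "ay": 0, "az": 0}, {"fingers": -1, "x": 0, "y": 0, "z": 0, "ax": 0, "ay": 0, "az": 0}])

```text
clock: 7.43
tcp_pos: [0.6109, 0.3046, 0.168]
orientation: [-2.39, -2.039, 0.001]
contact_force: [-2.4, -0.3, 0.2]
grip_width: 0.0127
gripper_force: 72.3
```

Emit:
arm_command(rows=[{"fingers": -1, "x": 0, "y": 0, "z": 0.003, "ax": 0, "ay": 0, "az": 0}, {"fingers": -1, "x": 0, "y": 0, "z": 0.003, "ax": 0, "ay": 0, "az": 0}, {"fingers": -1, "x": 0, "y": 0, "z": 0, "ax": 0, "ay": 0, "az": 0}])

```text
clock: 7.68
tcp_pos: [0.6116, 0.3048, 0.1625]
orientation: [2.39, 2.039, 0.002]
contact_force: [-2.8, -0.5, 5.2]
grip_width: 0.0125
gripper_force: 73.4
```

```bash
python3 - <<'E'
from h import *
from bench import r
plan(.6106,.3045,.154,-9,r.get_obs());print(r.get_obs()["moment"])
E
```

```text
pos [0.6116 0.3048 0.1625] tooly -9.05 tilt [0.08 0.05] | shift [-0.0004 -0.001   0.0085] norm 0.009 az -0.05 F [-2.8 -0.5  5.2] w 0.0125 q7 -0.53 t 7.7
[-0.09723972  0.57966446 -0.01214634]
```

Force went from −4.7 to +5 N at origin height ≈0.134, which matches the spring with the lugs through the gates. I'll press down and turn.

Emit:
arm_command(rows=[{"fingers": -1, "x": 0, "y": 0, "z": 0.004, "ax": 0, "ay": 0, "az": 0}, {"fingers": -1, "x": 0, "y": 0, "z": 0.004, "ax": 0, "ay": 0, "az": 0}, {"fingers": -1, "x": 0, "y": 0, "z": 0.001, "ax": 0, "ay": 0, "az": 0}, {"fingers": -1, "x": 0, "y": 0, "z": 0, "ax": 0, "ay": 0, "az": 0}], grip_force=100)

```text
clock: 8.02
tcp_pos: [0.6118, 0.3049, 0.1549]
orientation: [-2.39, -2.039, -0.003]
contact_force: [-5.9, -1.9, 13.5]
grip_width: 0.0122
gripper_force: 104.2
```

Emit:
arm_command(rows=[{"fingers": -1, "x": 0, "y": 0.0004, "z": 0, "ax": 0, "ay": 0, "az": 6}, {"fingers": -1, "x": 0, "y": 0.0004, "z": 0, "ax": 0, "ay": 0, "az": 6}, {"fingers": -1, "x": 0, "y": 0.0004, "z": 0, "ax": 0, "ay": 0, "az": 6}, {"fingers": -1, "x": 0, "y": 0.0004, "z": 0, "ax": 0, "ay": 0, "az": 6}, {"fingers": -1, "x": 0, "y": 0.0004, "z": 0, "ax": 0, "ay": 0, "az": 0}])

```text
clock: 8.43
tcp_pos: [0.6154, 0.3047, 0.1559]
orientation: [2.765, 1.49, 0.01]
contact_force: [-1.9, 0.5, 12.1]
grip_width: 0.0122
gripper_force: 104.5
```

```bash
python3 - <<'E'
from h import *
from bench import r
plan(.6106,.3045,.154,-90,r.get_obs(),False);print(r.get_obs()["moment"])
E
```

```text
pos [0.6154 0.3047 0.1559] tooly -33.36 tilt [0.32 0.15] | shift [-0.0028 -0.0039  0.0018] norm 0.005 az 56.64 F [-1.9  0.5 12.1] w 0.0122 q7 -0.89 t 8.4
[-0.08341409  0.47218382 -0.16134194]
```

Emit:
arm_command(rows=[{"fingers": -1, "x": -0.001, "y": -0.001, "z": 0.001, "ax": 0, "ay": 0, "az": 6}, {"fingers": -1, "x": 0, "y": 0, "z": 0, "ax": 0, "ay": 0, "az": 6}, {"fingers": -1, "x": 0, "y": 0.0002, "z": 0, "ax": 0, "ay": 0, "az": 6}, {"fingers": -1, "x": 0, "y": 0.0003, "z": 0, "ax": 0, "ay": 0, "az": 6}, {"fingers": -1, "x": 0, "y": 0.0003, "z": 0, "ax": 0, "ay": 0, "az": 6}, {"fingers": -1, "x": 0, "y": 0.0003, "z": 0, "ax": 0, "ay": 0, "az": 6}, {"fingers": -1, "x": 0, "y": 0.0003, "z": 0, "ax": 0, "ay": 0, "az": 6}, {"fingers": -1, "x": 0, "y": 0.0003, "z": 0, "ax": 0, "ay": 0, "az": 6}, {"fingers": -1, "x": 0, "y": 0, "z": 0, "ax": 0, "ay": 0, "az": 0}])

```text
clock: 9.18
tcp_pos: [0.6155, 0.3026, 0.1551]
orientation: [-3.131, -0.237, -0.011]
contact_force: [-0.4, -1.0, 13.6]
grip_width: 0.0119
gripper_force: 104.8
```

```bash
python3 - <<'E'
from h import *
from bench import r
plan(.6138,.3010,.154,-90,r.get_obs(),False);print(r.get_obs()["moment"])
E
```

```text
pos [0.6155 0.3026 0.1551] tooly -81.36 tilt [0.4  0.11] | shift [-0.0019  0.0013  0.0011] norm 0.003 az 8.64 F [-0.4 -1.  13.6] w 0.0119 q7 -1.6 t 9.2
[-0.29018021  0.10665046 -0.13971809]
```

Emit:
arm_command(rows=[{"fingers": -1, "x": 0, "y": 0, "z": 0, "ax": 0, "ay": 0, "az": 3}, {"fingers": -1, "x": 0, "y": 0, "z": 0, "ax": 0, "ay": 0, "az": 3}, {"fingers": -1, "x": 0, "y": 0, "z": 0, "ax": 0, "ay": 0, "az": 2}, {"fingers": -1, "x": 0, "y": 0, "z": 0, "ax": 0, "ay": 0, "az": 0}])

```text
clock: 9.52
tcp_pos: [0.6155, 0.3023, 0.1551]
orientation: [-3.14, -0.023, -0.011]
contact_force: [0.3, -0.4, 12.7]
grip_width: 0.0123
gripper_force: 104.7
```

```bash
python3 - <<'E'
from h import *
from bench import r
plan(.6138,.3010,.154,-90,r.get_obs(),False);print(r.get_obs()["moment"])
E
```

```text
pos [0.6155 0.3023 0.1551] tooly -89.15 tilt [0.4  0.11] | shift [-0.0018  0.0013  0.0011] norm 0.002 az 0.85 F [ 0.3 -0.4 12.7] w 0.0123 q7 -1.72 t 9.5
[-0.37672623  0.20373741  0.03259525]
```

Emit:
arm_command(rows=[{"fingers": -1, "x": 0, "y": 0, "z": 0, "ax": 0, "ay": 0, "az": 2}, {"fingers": -1, "x": 0, "y": 0, "z": 0, "ax": 0, "ay": 0, "az": 2}, {"fingers": -1, "x": 0, "y": 0, "z": 0, "ax": 0, "ay": 0, "az": 0}])

```text
clock: 9.77
tcp_pos: [0.6155, 0.3022, 0.1551]
orientation: [-3.138, 0.086, -0.011]
contact_force: [0.3, -1.0, 12.4]
grip_width: 0.0122
gripper_force: 104.7
```

```bash
python3 - <<'E'
from h import *
from bench import r
plan(.6138,.3010,.154,-90,r.get_obs(),False);print(r.get_obs()["moment"])
E
```

```text
pos [0.6155 0.3022 0.1551] tooly -93.15 tilt [0.39 0.1 ] | shift [-0.0017  0.0013  0.0011] norm 0.002 az -3.15 F [ 0.3 -1.  12.4] w 0.0122 q7 -1.77 t 9.8
[-0.32046038  0.15845767  0.01348051]
```

Emit:
arm_command(rows=[{"fingers": -1, "x": 0, "y": 0, "z": 0, "ax": 0, "ay": 0, "az": 1.5}, {"fingers": -1, "x": 0, "y": 0, "z": 0, "ax": 0, "ay": 0, "az": 1.5}, {"fingers": -1, "x": 0, "y": 0, "z": 0, "ax": 0, "ay": 0, "az": 0}])

```text
clock: 10.02
tcp_pos: [0.6156, 0.3022, 0.1552]
orientation: [-3.135, 0.166, -0.011]
contact_force: [0.2, -1.5, 13.2]
grip_width: 0.0122
gripper_force: 104.9
```

```bash
python3 - <<'E'
from h import *
from bench import r
plan(.6138,.3010,.154,-90,r.get_obs(),False);print(r.get_obs()["moment"])
E
```

```text
pos [0.6156 0.3022 0.1552] tooly -96.05 tilt [0.4  0.08] | shift [-0.0016  0.0014  0.0012] norm 0.002 az -6.05 F [ 0.2 -1.5 13.2] w 0.0122 q7 -1.82 t 10.0
[-0.50022397  0.14752489  0.57084551]
```

The turn has reached the wall: the moment jumped to 0.57 N m at tool yaw −96°. I'll turn back about 5° to the catch middle and let the lid rise.

Emit:
arm_command(rows=[{"fingers": -1, "x": 0, "y": 0, "z": 0, "ax": 0, "ay": 0, "az": -3}, {"fingers": -1, "x": 0, "y": 0, "z": 0, "ax": 0, "ay": 0, "az": -2.5}, {"fingers": -1, "x": 0, "y": 0, "z": -0.003, "ax": 0, "ay": 0, "az": 0}, {"fingers": -1, "x": 0, "y": 0, "z": -0.003, "ax": 0, "ay": 0, "az": 0}, {"fingers": -1, "x": 0, "y": 0, "z": -0.003, "ax": 0, "ay": 0, "az": 0}, {"fingers": -1, "x": 0, "y": 0, "z": 0, "ax": 0, "ay": 0, "az": 0}])

```text
clock: 10.52
tcp_pos: [0.6154, 0.3027, 0.1623]
orientation: [-3.14, 0.015, -0.011]
contact_force: [5.9, 0.5, 0.7]
grip_width: 0.0119
gripper_force: 104.2
```

```bash
python3 - <<'E'
from h import *
from bench import r
plan(.6138,.3010,.154,-90,r.get_obs(),False);print(r.get_obs()["moment"])
E
```

```text
pos [0.6154 0.3027 0.1623] tooly -90.53 tilt [0.41 0.08] | shift [-0.0016  0.0017  0.0083] norm 0.009 az -0.53 F [5.9 0.5 0.7] w 0.0119 q7 -1.74 t 10.5
[ 0.15558608 -1.05793478  0.0085362 ]
```

Emit:
arm_command(rows=[{"fingers": -0.3, "x": 0, "y": 0, "z": 0, "ax": 0, "ay": 0, "az": 0}, {"fingers": 0, "x": 0, "y": 0, "z": 0, "ax": 0, "ay": 0, "az": 0}, {"fingers": 0, "x": 0, "y": 0, "z": 0, "ax": 0, "ay": 0, "az": 0}, {"fingers": 0, "x": 0, "y": 0, "z": 0, "ax": 0, "ay": 0, "az": 0}, {"fingers": 0, "x": 0, "y": 0, "z": -0.03, "ax": 0, "ay": 0, "az": 0}, {"fingers": 0, "x": 0, "y": 0, "z": -0.04, "ax": 0, "ay": 0, "az": 0}, {"fingers": 1, "x": 0, "y": 0, "z": -0.04, "ax": 0, "ay": 0, "az": 0}, {"fingers": 1, "x": 0, "y": 0, "z": 0, "ax": 0, "ay": 0, "az": 0}])

```text
clock: 11.18
tcp_pos: [0.6163, 0.3025, 0.2795]
orientation: [-3.136, 0.016, -0.017]
contact_force: [1.6, -0.7, 1.5]
grip_width: 0.0657
gripper_force: 0.0
```

```bash
cat >> h.py <<'E'
def tins(f):
    P=cloud(f);S=cv2.cvtColor(f["frame"],cv2.COLOR_RGB2HSV)[...,1];z=P[...,2];out=[]
    m=(abs(z-.070)<.009)&(S<70)&(P[...,0]>.35)&(P[...,0]<.68)&(P[...,1]>-.4)&(P[...,1]<.15)
    n,l,s,c=cv2.connectedComponentsWithStats(m.astype(np.uint8))
    for i in range(1,n):
        if s[i,4]>60:
            v,u=np.nonzero(l==i);b=cv2.minAreaRect((onplane(f,np.c_[u,v],.07)*1000).astype(np.float32))
            a=b[2] if b[1][0]>b[1][1] else b[2]+90   # long-side direction
            out.append((round(b[0][0],1),round(b[0][1],1),np.round(b[1],1),round((a+90)%180-90,1)));print("tin",*out[-1])
E
python3 - <<'E'
from h import *
from bench import r
o=r.get_obs();f=r.grab_frame("top");tins(f);np.savez("t3.npz",**f)
P=cloud(f);w=r.grab_frame("wrist")
d=np.hypot(P[...,0]-.6104,P[...,1]-.3012);m=(d>.02)&(d<.055)&(P[...,2]>.1)&(P[...,2]<.19);print("plate z top",np.percentile(P[...,2][m],[10,25,50,75]))
T=w["world_from_camera"];v,u=np.mgrid[:384,:512];ray=fishray(w,np.c_[u.ravel(),v.ravel()])
Q=(T[:3,3]+ray*(w["depth"].ravel()/(ray@T[:3,2]))[:,None]).reshape(384,512,3)
d=np.hypot(Q[...,0]-.6104,Q[...,1]-.3012);V=w["frame"].max(2);m=(d<.058)&(V>110)&(Q[...,2]<.19)&(Q[...,2]>.1);print("plate z wrist",np.percentile(Q[...,2][m],[5,25,50,75,95]))
m=(V<70)&(d<.06)&(abs(Q[...,2]-.194)<.012);xy=Q[m][:,:2]*1000;print("bar",cv2.minAreaRect(xy.astype(np.float32)) if m.sum() else None)
plan(.43,.009,.2,11,o)
E
```

```text
tin 474.5 -84.2 [61.5 52. ] 66.6
tin 473.2 -192.0 [51.6 62. ] -69.7
tin 453.7 -272.9 [62.3 48.7] 89.4
tin 430.1 8.7 [51.9 61.6] -79.0
plate z top [0.16346801 0.16517085 0.16682012 0.16865289]
plate z wrist [0.16740453 0.16802779 0.1684763  0.16891541 0.16955875]
bar ((615.1844482421875, 301.0166015625), (12.96527099609375, 95.31131744384766), 89.28416442871094)
pos [0.6163 0.3025 0.2795] tooly -90.58 tilt [0.63 0.32] | shift [-0.1841  0.2958  0.0758] norm 0.357 az 78.42 F [ 1.6 -0.7  1.5] w 0.0657 q7 -1.8 t 11.2
```

The lid is locked: its plate top is at 0.1685 (origin 0.1345) and the bar lies along the strainer's x. Now the tins, which are unmoved. First I'll go above tin 1 and turn to its yaw.

Emit:
arm_command(rows=[{"fingers": 1, "x": -0.0205, "y": 0.0329, "z": 0.0084, "ax": 0, "ay": 0, "az": 0}, {"fingers": 1, "x": -0.0205, "y": 0.0329, "z": 0.0084, "ax": 0, "ay": 0, "az": 0}, {"fingers": 1, "x": -0.0205, "y": 0.0329, "z": 0.0084, "ax": 0, "ay": 0, "az": 0}, {"fingers": 1, "x": -0.0205, "y": 0.0329, "z": 0.0084, "ax": 0, "ay": 0, "az": 0}, {"fingers": 1, "x": -0.0205, "y": 0.0329, "z": 0.0084, "ax": 0, "ay": 0, "az": 0}, {"fingers": 1, "x": -0.0205, "y": 0.0329, "z": 0.0084, "ax": 0, "ay": 0, "az": 0}, {"fingers": 1, "x": -0.0205, "y": 0.0329, "z": 0.0084, "ax": 0, "ay": 0, "az": 0}, {"fingers": 1, "x": -0.0205, "y": 0.0329, "z": 0.0084, "ax": 0, "ay": 0, "az": 0}, {"fingers": 1, "x": -0.0205, "y": 0.0329, "z": 0.0084, "ax": 0, "ay": 0, "az": 0}], grip_force=30)

```text
clock: 12.03
tcp_pos: [0.4226, 0.0067, 0.1938]
orientation: [3.141, -0.013, -0.003]
contact_force: [1.5, -0.7, -0.1]
grip_width: 0.0856
gripper_force: 0.0
```

Emit:
arm_command(rows=[{"fingers": 1, "x": 0, "y": 0, "z": 0, "ax": 0, "ay": 0, "az": -7}, {"fingers": 1, "x": 0, "y": 0, "z": 0, "ax": 0, "ay": 0, "az": -7}, {"fingers": 1, "x": 0, "y": 0, "z": 0, "ax": 0, "ay": 0, "az": -7}, {"fingers": 1, "x": 0, "y": 0, "z": 0, "ax": 0, "ay": 0, "az": -7}, {"fingers": 1, "x": 0, "y": 0, "z": 0, "ax": 0, "ay": 0, "az": -7}, {"fingers": 1, "x": 0, "y": 0, "z": 0, "ax": 0, "ay": 0, "az": -7}, {"fingers": 1, "x": 0, "y": 0, "z": 0, "ax": 0, "ay": 0, "az": -7}, {"fingers": 1, "x": 0, "y": 0, "z": 0, "ax": 0, "ay": 0, "az": -7}, {"fingers": 1, "x": 0, "y": 0, "z": 0, "ax": 0, "ay": 0, "az": -7}, {"fingers": 1, "x": 0, "y": 0, "z": 0, "ax": 0, "ay": 0, "az": -7}])

```text
clock: 12.87
tcp_pos: [0.4238, 0.0079, 0.1942]
orientation: [-2.576, -1.798, 0.004]
contact_force: [-0.1, -1.0, 0.1]
grip_width: 0.0858
gripper_force: 0.0
```

Emit:
arm_command(rows=[{"fingers": 1, "x": 0, "y": 0, "z": 0, "ax": 0, "ay": 0, "az": -7}, {"fingers": 1, "x": 0, "y": 0, "z": 0, "ax": 0, "ay": 0, "az": -7}, {"fingers": 1, "x": 0, "y": 0, "z": 0, "ax": 0, "ay": 0, "az": -7}, {"fingers": 1, "x": 0, "y": 0, "z": 0, "ax": 0, "ay": 0, "az": -7}, {"fingers": 1, "x": 0, "y": 0, "z": 0, "ax": 0, "ay": 0, "az": -3.6}, {"fingers": 1, "x": 0, "y": 0, "z": 0, "ax": 0, "ay": 0, "az": 0}])

```text
clock: 13.37
tcp_pos: [0.4239, 0.0078, 0.1943]
orientation: [-1.993, -2.427, 0.003]
contact_force: [0.3, 1.0, -0.4]
grip_width: 0.0853
gripper_force: 0.0
```

```bash
sed -i 's/    t=(t+90)%180-90 if half/    zc=M[:,2]; print("untilt ax,ay",np.degrees(M.T@np.cross(zc,[0,0,-1]))[:2].round(2),end=" ")\n    t=(t+90)%180-90 if half/' h.py
cat > go.py <<'E'
import sys
from h import *
from bench import r
a=[float(x) for x in sys.argv[1:5]]
if len(sys.argv)>5: tins(r.grab_frame("top"))
plan(*a,r.get_obs())
E
python3 go.py .430 .0087 .02 11 t
```

```text
tin 474.2 -84.3 [61.2 52.1] 67.3
tin 472.8 -191.6 [51.7 63.5] -68.9
tin 453.7 -274.2 [59.7 48.7] 89.4
untilt ax,ay [-0.11  0.01] pos [0.424  0.0078 0.1944] tooly 10.98 tilt [-0.11 -0.03] | shift [-0.0002  0.0064  0.1744] norm 0.175 az -0.02 F [ 0.2  0.8 -0.5] w 0.0856 q7 0.13 t 13.4
```

Emit:
arm_command(rows=[{"fingers": 1, "x": 0, "y": 0.0062, "z": 0.03, "ax": 0, "ay": 0, "az": 0}, {"fingers": 1, "x": 0, "y": 0, "z": 0.04, "ax": 0, "ay": 0, "az": 0}, {"fingers": 1, "x": 0, "y": 0, "z": 0.04, "ax": 0, "ay": 0, "az": 0}, {"fingers": 1, "x": 0, "y": 0, "z": 0.04, "ax": 0, "ay": 0, "az": 0}, {"fingers": 1, "x": 0, "y": 0, "z": 0.024, "ax": 0, "ay": 0, "az": 0}, {"fingers": 1, "x": 0, "y": 0, "z": 0, "ax": 0, "ay": 0, "az": 0}, {"fingers": -1, "x": 0, "y": 0, "z": 0, "ax": 0, "ay": 0, "az": 0}, {"fingers": -1, "x": 0, "y": 0, "z": 0, "ax": 0, "ay": 0, "az": 0}, {"fingers": -1, "x": 0, "y": 0, "z": 0, "ax": 0, "ay": 0, "az": 0}, {"fingers": -1, "x": 0, "y": 0, "z": 0, "ax": 0, "ay": 0, "az": 0}], grip_force=30)

```text
clock: 14.25
tcp_pos: [0.4324, 0.0094, 0.0229]
orientation: [1.996, 2.424, 0.005]
contact_force: [-0.5, -0.8, 7.2]
grip_width: 0.0518
gripper_force: 32.1
```

```bash
python3 go.py .6125 -.306 .12 1.3; python3 -c "
from bench import r;print(r.get_obs()['gripper_force'])"
```

```text
untilt ax,ay [ 0.19 -0.03] pos [0.4324 0.0094 0.0229] tooly 11.05 tilt [0.19 0.06] | shift [-0.344   0.1167 -0.0968] norm 0.376 az 9.75 F [-0.5 -0.8  7.2] w 0.0518 q7 0.53 t 14.2
32.069692611694336
```

Emit:
arm_command(rows=[{"fingers": -1, "x": 0, "y": 0, "z": -0.033, "ax": 0, "ay": 0, "az": 0}, {"fingers": -1, "x": 0, "y": 0, "z": -0.037, "ax": 0, "ay": 0, "az": 0}, {"fingers": -1, "x": 0, "y": 0, "z": -0.037, "ax": 0, "ay": 0, "az": 0}, {"fingers": -1, "x": 0, "y": 0, "z": 0, "ax": 0, "ay": 0, "az": 4.9}, {"fingers": -1, "x": 0, "y": 0, "z": 0, "ax": 0, "ay": 0, "az": 4.9}, {"fingers": -1, "x": 0, "y": 0, "z": 0, "ax": 0, "ay": 0, "az": 0}])

```text
clock: 14.75
tcp_pos: [0.4317, 0.0098, 0.1298]
orientation: [2.199, 2.243, 0.006]
contact_force: [0.2, 0.2, -0.7]
grip_width: 0.0516
gripper_force: 32.4
```

```bash
python3 go.py .610 -.304 .13 1.3 t
```

```text
tin 474.0 -84.2 [61.2 52.7] 67.1
tin 473.1 -192.3 [51.7 61.9] -69.1
tin 453.7 -274.2 [59.7 48.7] 89.4
untilt ax,ay [ 0.1  -0.09] pos [0.4313 0.0096 0.1292] tooly 1.37 tilt [0.1  0.09] | shift [-0.3178  0.1712 -0.001 ] norm 0.361 az 0.07 F [-0.2  0.2 -1.3] w 0.052 q7 0.17 t 14.8
```

Emit:
arm_command(rows=[{"fingers": -1, "x": -0.0318, "y": 0.0171, "z": 0, "ax": 0, "ay": 0, "az": 0}, {"fingers": -1, "x": -0.0318, "y": 0.0171, "z": 0, "ax": 0, "ay": 0, "az": 0}, {"fingers": -1, "x": -0.0318, "y": 0.0171, "z": 0, "ax": 0, "ay": 0, "az": 0}, {"fingers": -1, "x": -0.0318, "y": 0.0171, "z": 0, "ax": 0, "ay": 0, "az": 0}, {"fingers": -1, "x": -0.0318, "y": 0.0171, "z": 0, "ax": 0, "ay": 0, "az": 0}, {"fingers": -1, "x": -0.0318, "y": 0.0171, "z": 0, "ax": 0, "ay": 0, "az": 0}, {"fingers": -1, "x": -0.0318, "y": 0.0171, "z": 0, "ax": 0, "ay": 0, "az": 0}, {"fingers": -1, "x": -0.0318, "y": 0.0171, "z": 0, "ax": 0, "ay": 0, "az": 0}, {"fingers": -1, "x": -0.0318, "y": 0.0171, "z": 0, "ax": 0, "ay": 0, "az": 0}, {"fingers": -1, "x": -0.0318, "y": 0.0171, "z": 0, "ax": 0, "ay": 0, "az": 0}])

```text
clock: 15.63
tcp_pos: [0.6093, -0.3065, 0.1277]
orientation: [-2.193, -2.248, 0.0]
contact_force: [1.5, 0.5, -0.2]
grip_width: 0.052
gripper_force: 32.4
```

Emit:
arm_command(rows=[{"fingers": -1, "x": 0, "y": 0, "z": 0, "ax": 0, "ay": 0, "az": 0}, {"fingers": -1, "x": 0, "y": 0, "z": 0, "ax": 0, "ay": 0, "az": 0}])

```text
clock: 15.8
tcp_pos: [0.6084, -0.3078, 0.1277]
orientation: [2.198, 2.245, -0.003]
contact_force: [-0.2, 0.3, -0.8]
grip_width: 0.0515
gripper_force: 32.4
```

```bash
python3 go.py .610 -.304 .026 1.3; python3 - <<'E'
from h import *
from bench import r
w=r.grab_frame("wrist");s=r.grab_frame("scene")["frame"]
cv2.imwrite("pics/c6.png",np.hstack([cv2.resize(w["frame"][:,:,::-1],(400,300)),cv2.resize(s[150:300,60:260][:,:,::-1],(400,300),interpolation=cv2.INTER_CUBIC)]))
E
```

```text
untilt ax,ay [-0.07  0.07] pos [ 0.6084 -0.3078  0.1277] tooly 1.2 tilt [-0.07 -0.07] | shift [0.0039 0.0018 0.1017] norm 0.102 az -0.1 F [-0.2  0.3 -0.8] w 0.0515 q7 0.79 t 15.8
```

View pics/c6.png

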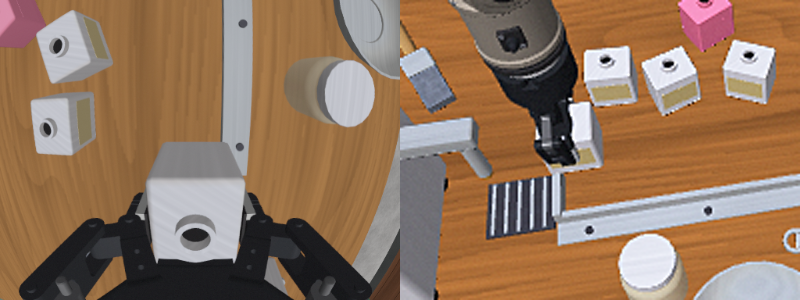

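The tin hangs upright and square to the rail. I'll lower it.

Emit:
arm_command(rows=[{"fingers": -1, "x": 0.004, "y": 0.001, "z": 0.03, "ax": 0, "ay": 0, "az": 0}, {"fingers": -1, "x": 0, "y": 0, "z": 0.035, "ax": 0, "ay": 0, "az": 0}, {"fingers": -1, "x": 0, "y": 0, "z": 0.025, "ax": 0, "ay": 0, "az": 0}, {"fingers": -1, "x": 0, "y": 0, "z": 0.01, "ax": 0, "ay": 0, "az": 0}, {"fingers": -1, "x": 0, "y": 0, "z": 0.003, "ax": 0, "ay": 0, "az": 0}, {"fingers": -1, "x": 0, "y": 0, "z": 0, "ax": 0, "ay": 0, "az": 0}])

```text
clock: 16.4
tcp_pos: [0.61, -0.3004, 0.0255]
orientation: [-2.195, -2.247, -0.0]
contact_force: [1.0, -0.3, -0.4]
grip_width: 0.0513
gripper_force: 32.5
```

```bash
python3 go.py .613 -.312 .023 1.3
```

```text
untilt ax,ay [-0.01 -0.02] pos [ 0.61   -0.3004  0.0255] tooly 1.33 tilt [-0.01  0.02] | shift [-0.0117  0.0027  0.0025] norm 0.012 az 0.03 F [ 1.  -0.3 -0.4] w 0.0513 q7 0.84 t 16.4
```

Emit:
arm_command(rows=[{"fingers": -1, "x": -0.003, "y": 0, "z": 0.0015, "ax": 0, "ay": 0, "az": 0}, {"fingers": -1, "x": -0.003, "y": 0, "z": 0, "ax": 0, "ay": 0, "az": 0}, {"fingers": -1, "x": -0.002, "y": 0, "z": 0, "ax": 0, "ay": 0, "az": 0}, {"fingers": -1, "x": 0, "y": 0, "z": 0, "ax": 0, "ay": 0, "az": 0}])

```text
clock: 16.73
tcp_pos: [0.6104, -0.3105, 0.025]
orientation: [2.197, 2.243, 0.0]
contact_force: [0.3, -0.8, -1.2]
grip_width: 0.0518
gripper_force: 32.5
```

Emit:
arm_command(rows=[{"fingers": -1, "x": -0.001, "y": 0, "z": 0, "ax": 0, "ay": 0, "az": 0}, {"fingers": -1, "x": -0.001, "y": 0, "z": 0, "ax": 0, "ay": 0, "az": 0}, {"fingers": -1, "x": 0, "y": 0, "z": 0, "ax": 0, "ay": 0, "az": 0}])

```text
clock: 16.98
tcp_pos: [0.6102, -0.3114, 0.024]
orientation: [2.197, 2.245, 0.0]
contact_force: [-0.4, 0.2, -0.7]
grip_width: 0.0516
gripper_force: 32.5
```

Emit:
arm_command(rows=[{"fingers": -1, "x": -0.001, "y": 0, "z": 0, "ax": 0, "ay": 0, "az": 0}, {"fingers": -1, "x": 0, "y": 0, "z": 0, "ax": 0, "ay": 0, "az": 0}])

```text
clock: 17.15
tcp_pos: [0.6101, -0.3122, 0.0238]
orientation: [-2.197, -2.246, 0.0]
contact_force: [-0.1, 0.3, -0.4]
grip_width: 0.0516
gripper_force: 32.5
```

Emit:
arm_command(rows=[{"fingers": -1, "x": -0.001, "y": 0, "z": 0, "ax": 0, "ay": 0, "az": 0}, {"fingers": -1, "x": 0, "y": 0, "z": 0, "ax": 0, "ay": 0, "az": 0}])

```text
clock: 17.32
tcp_pos: [0.6102, -0.3133, 0.0238]
orientation: [2.197, 2.246, -0.0]
contact_force: [0.2, -0.0, -0.4]
grip_width: 0.0516
gripper_force: 32.5
```

Emit:
arm_command(rows=[{"fingers": -1, "x": -0.001, "y": 0.001, "z": 0, "ax": 0, "ay": 0, "az": 0}, {"fingers": -1, "x": 0, "y": 0, "z": 0, "ax": 0, "ay": 0, "az": 0}])

```text
clock: 17.48
tcp_pos: [0.611, -0.3134, 0.0235]
orientation: [-2.196, -2.245, -0.0]
contact_force: [-0.9, 2.7, 0.5]
grip_width: 0.0518
gripper_force: 32.5
```

Emit:
arm_command(rows=[{"fingers": -1, "x": -0.001, "y": 0.001, "z": 0, "ax": 0, "ay": 0, "az": 0}, {"fingers": -1, "x": 0, "y": 0, "z": 0, "ax": 0, "ay": 0, "az": 0}])

```text
clock: 17.65
tcp_pos: [0.6116, -0.3133, 0.0232]
orientation: [-2.194, -2.244, -0.001]
contact_force: [-2.8, 5.1, 0.4]
grip_width: 0.0516
gripper_force: 32.6
```

Emit:
arm_command(rows=[{"fingers": -1, "x": -0.001, "y": 0.001, "z": 0, "ax": 0, "ay": 0, "az": 0}, {"fingers": -1, "x": 0, "y": 0, "z": 0, "ax": 0, "ay": 0, "az": 0}])

```text
clock: 17.82
tcp_pos: [0.6116, -0.3134, 0.0232]
orientation: [-2.192, -2.241, -0.002]
contact_force: [-5.8, 8.9, 5.0]
grip_width: 0.0518
gripper_force: 33.0
```

The tin touches both stop and rail (TCP 0.6116, −0.3134). I'll relax the push, lower it onto the bench and release.

Emit:
arm_command(rows=[{"fingers": -1, "x": 0.002, "y": -0.001, "z": 0, "ax": 0, "ay": 0, "az": 0}, {"fingers": -1, "x": 0, "y": 0, "z": 0.001, "ax": 0, "ay": 0, "az": 0}, {"fingers": 0.5, "x": 0, "y": 0, "z": 0, "ax": 0, "ay": 0, "az": 0}, {"fingers": 1, "x": 0, "y": 0, "z": 0, "ax": 0, "ay": 0, "az": 0}, {"fingers": 1, "x": 0, "y": 0, "z": 0, "ax": 0, "ay": 0, "az": 0}, {"fingers": 1, "x": 0, "y": 0, "z": 0, "ax": 0, "ay": 0, "az": 0}, {"fingers": 1, "x": 0, "y": 0, "z": -0.03, "ax": 0, "ay": 0, "az": 0}, {"fingers": 1, "x": 0, "y": 0, "z": -0.04, "ax": 0, "ay": 0, "az": 0}, {"fingers": 1, "x": 0, "y": 0, "z": -0.04, "ax": 0, "ay": 0, "az": 0}, {"fingers": 1, "x": 0, "y": 0, "z": 0, "ax": 0, "ay": 0, "az": 0}])

```text
clock: 18.65
tcp_pos: [0.616, -0.3179, 0.1414]
orientation: [2.189, 2.236, 0.006]
contact_force: [1.3, -1.8, 1.0]
grip_width: 0.0853
gripper_force: 0.0
```

```bash
python3 go.py .4537 -.2742 .14 0 t
```

```text
tin 451.9 -283.9 [38.6 46.9] -2.8
untilt ax,ay [0.47 0.25] pos [ 0.6148 -0.3166  0.1379] tooly 1.22 tilt [ 0.47 -0.24] | shift [ 0.0458 -0.1601 -0.0036] norm 0.167 az 1.22 F [-0.  -0.1 -1. ] w 0.0854 q7 0.79 t 18.7
```

```bash
python3 - <<'E'
from h import *
from bench import r
tins(r.grab_frame("scene"))
E
```

```text
tin 456.4 110.5 [70.4 72.9] -18.8
tin 478.8 -84.5 [62.8 57.6] 65.9
tin 457.5 -273.5 [62.1 57.7] 88.0
tin 476.6 -192.2 [56.3 61.8] -69.4
tin 610.8 113.6 [29.3 29.7] -8.7
tin 614.9 -311.1 [56.  62.5] -88.7
```

Emit:
arm_command(rows=[{"fingers": 1, "x": 0.0115, "y": -0.04, "z": -0.001, "ax": 0, "ay": 0, "az": 0.5}, {"fingers": 1, "x": 0.0115, "y": -0.04, "z": -0.001, "ax": 0, "ay": 0, "az": 0.5}, {"fingers": 1, "x": 0.0115, "y": -0.04, "z": -0.001, "ax": 0, "ay": 0, "az": 0.5}, {"fingers": 1, "x": 0.0115, "y": -0.04, "z": -0.001, "ax": 0, "ay": 0, "az": 0.3}, {"fingers": 1, "x": 0, "y": 0, "z": 0, "ax": 0.4, "ay": 0.2, "az": 0}, {"fingers": 1, "x": 0, "y": 0, "z": 0, "ax": 0, "ay": 0, "az": 0}])

```text
clock: 19.25
tcp_pos: [0.4483, -0.268, 0.1353]
orientation: [-2.225, -2.2, 0.004]
contact_force: [1.6, -0.1, 0.2]
grip_width: 0.0857
gripper_force: 0.0
```

```bash
python3 go.py .4537 -.2742 .02 -.6; python3 - <<'E'
from h import *
from bench import r
tins(r.grab_frame("scene"))
E
```

```text
untilt ax,ay [-0.61 -0.38] pos [ 0.4483 -0.268   0.1353] tooly -0.65 tilt [-0.61  0.38] | shift [-0.0069  0.0067  0.1152] norm 0.116 az -0.05 F [ 1.6 -0.1  0.2] w 0.0857 q7 0.8 t 19.2
tin 456.3 110.6 [72.3 72. ] 10.1
tin 478.5 -84.3 [62.5 57.2] 66.6
tin 458.2 -272.8 [61.7 58. ] 89.9
tin 477.5 -191.9 [57.9 61.9] -70.2
tin 610.8 113.6 [29.3 29.7] -8.7
tin 615.2 -311.1 [56.3 62.9] -89.3
```

Emit:
arm_command(rows=[{"fingers": 1, "x": -0.0069, "y": 0.0067, "z": 0.02, "ax": -0.4, "ay": -0.2, "az": 0}, {"fingers": 1, "x": 0, "y": 0, "z": 0.035, "ax": 0, "ay": 0, "az": 0}, {"fingers": 1, "x": 0, "y": 0, "z": 0.035, "ax": 0, "ay": 0, "az": 0}, {"fingers": 1, "x": 0, "y": 0, "z": 0.025, "ax": 0, "ay": 0, "az": 0}, {"fingers": 1, "x": 0, "y": 0, "z": 0, "ax": 0, "ay": 0, "az": 0}, {"fingers": -1, "x": 0, "y": 0, "z": 0, "ax": 0, "ay": 0, "az": 0}, {"fingers": -1, "x": 0, "y": 0, "z": 0, "ax": 0, "ay": 0, "az": 0}, {"fingers": -1, "x": 0, "y": 0, "z": 0, "ax": 0, "ay": 0, "az": 0}, {"fingers": -1, "x": 0, "y": 0, "z": 0, "ax": 0, "ay": 0, "az": 0}, {"fingers": -1, "x": 0, "y": 0, "z": 0, "ax": 0, "ay": 0, "az": 0}])

```text
clock: 20.13
tcp_pos: [0.4598, -0.2772, 0.0233]
orientation: [2.229, 2.209, 0.002]
contact_force: [0.9, -1.3, 5.9]
grip_width: 0.0516
gripper_force: 32.8
```

```bash
python3 go.py .608 -.238 .12 1.3
```

```text
untilt ax,ay [0.19 0.08] pos [ 0.4598 -0.2772  0.0233] tooly -0.53 tilt [ 0.18 -0.08] | shift [ 0.0404  0.1482 -0.0963] norm 0.181 az -1.83 F [ 0.9 -1.3  5.9] w 0.0516 q7 0.95 t 20.1
```

Emit:
arm_command(rows=[{"fingers": -1, "x": 0, "y": 0, "z": -0.03, "ax": 0, "ay": 0, "az": 0}, {"fingers": -1, "x": 0, "y": 0, "z": -0.035, "ax": 0, "ay": 0, "az": 0}, {"fingers": -1, "x": 0, "y": 0, "z": -0.035, "ax": 0, "ay": 0, "az": 0}, {"fingers": -1, "x": 0.009, "y": 0.037, "z": 0, "ax": 0, "ay": 0, "az": -0.9}, {"fingers": -1, "x": 0.009, "y": 0.037, "z": 0, "ax": 0, "ay": 0, "az": -0.9}, {"fingers": -1, "x": 0.009, "y": 0.037, "z": 0, "ax": 0, "ay": 0, "az": 0}, {"fingers": -1, "x": 0.009, "y": 0.037, "z": 0, "ax": 0, "ay": 0, "az": 0}, {"fingers": -1, "x": 0, "y": 0, "z": 0, "ax": 0, "ay": 0, "az": 0}, {"fingers": -1, "x": 0, "y": 0, "z": 0, "ax": 0, "ay": 0, "az": 0}])

```text
clock: 20.88
tcp_pos: [0.6082, -0.2367, 0.1216]
orientation: [2.191, 2.251, 0.001]
contact_force: [-0.2, -0.4, -1.0]
grip_width: 0.0517
gripper_force: 32.5
```

```bash
python3 go.py .610 -.239 .025 1.3
```

```text
untilt ax,ay [ 0.05 -0.01] pos [ 0.6082 -0.2367  0.1216] tooly 1.53 tilt [0.05 0.01] | shift [-0.0024  0.0016  0.0966] norm 0.097 az 0.23 F [-0.2 -0.4 -1. ] w 0.0517 q7 0.71 t 20.9
```

Emit:
arm_command(rows=[{"fingers": -1, "x": -0.002, "y": 0, "z": 0.03, "ax": 0, "ay": 0, "az": 0.2}, {"fingers": -1, "x": 0, "y": 0, "z": 0.035, "ax": 0, "ay": 0, "az": 0}, {"fingers": -1, "x": 0, "y": 0, "z": 0.02, "ax": 0, "ay": 0, "az": 0}, {"fingers": -1, "x": 0, "y": 0, "z": 0.01, "ax": 0, "ay": 0, "az": 0}, {"fingers": -1, "x": 0, "y": 0, "z": 0.0015, "ax": 0, "ay": 0, "az": 0}, {"fingers": -1, "x": 0, "y": 0, "z": 0, "ax": 0, "ay": 0, "az": 0}])

```text
clock: 21.38
tcp_pos: [0.6054, -0.2417, 0.0257]
orientation: [2.202, 2.24, -0.001]
contact_force: [-0.8, 0.3, -1.1]
grip_width: 0.0515
gripper_force: 32.7
```

Emit:
arm_command(rows=[{"fingers": -1, "x": -0.003, "y": 0, "z": 0, "ax": 0, "ay": 0, "az": 0}, {"fingers": -1, "x": -0.003, "y": 0, "z": 0, "ax": 0, "ay": 0, "az": 0}, {"fingers": -1, "x": -0.003, "y": 0, "z": 0, "ax": 0, "ay": 0, "az": 0}, {"fingers": -1, "x": 0, "y": 0, "z": 0, "ax": 0, "ay": 0, "az": 0}])

```text
clock: 21.72
tcp_pos: [0.6064, -0.2513, 0.0262]
orientation: [2.201, 2.239, 0.0]
contact_force: [-0.2, -1.2, -0.2]
grip_width: 0.0515
gripper_force: 32.7
```

Emit:
arm_command(rows=[{"fingers": -1, "x": -0.002, "y": 0, "z": 0, "ax": 0, "ay": 0, "az": 0}, {"fingers": -1, "x": 0, "y": 0, "z": 0, "ax": 0, "ay": 0, "az": 0}])

```text
clock: 21.88
tcp_pos: [0.6062, -0.2524, 0.0255]
orientation: [2.201, 2.241, 0.0]
contact_force: [0.3, 1.1, -1.4]
grip_width: 0.0516
gripper_force: 32.7
```

```bash
python3 go.py .610 -.2525 .0232 1.3
```

```text
untilt ax,ay [0.02 0.02] pos [ 0.6062 -0.2524  0.0255] tooly 1.04 tilt [ 0.02 -0.02] | shift [-0.0002  0.0038  0.0023] norm 0.004 az -0.26 F [ 0.3  1.1 -1.4] w 0.0516 q7 0.79 t 21.9
```

Emit:
arm_command(rows=[{"fingers": -1, "x": -0.001, "y": 0.002, "z": 0.0015, "ax": 0, "ay": 0, "az": -0.2}, {"fingers": -1, "x": -0.001, "y": 0, "z": 0, "ax": 0, "ay": 0, "az": 0}, {"fingers": -1, "x": 0, "y": 0, "z": 0, "ax": 0, "ay": 0, "az": 0}])

```text
clock: 22.13
tcp_pos: [0.6085, -0.2534, 0.0235]
orientation: [-2.196, -2.246, -0.001]
contact_force: [-0.4, 1.5, -1.7]
grip_width: 0.052
gripper_force: 32.7
```

Emit:
arm_command(rows=[{"fingers": -1, "x": -0.001, "y": 0.001, "z": 0, "ax": 0, "ay": 0, "az": 0}, {"fingers": -1, "x": 0, "y": 0, "z": 0, "ax": 0, "ay": 0, "az": 0}])

```text
clock: 22.3
tcp_pos: [0.6089, -0.2534, 0.0233]
orientation: [-2.194, -2.244, -0.001]
contact_force: [-2.3, 5.1, 1.3]
grip_width: 0.0515
gripper_force: 32.8
```

Emit:
arm_command(rows=[{"fingers": -1, "x": 0, "y": 0.0015, "z": 0, "ax": 0, "ay": 0, "az": 0}, {"fingers": -1, "x": 0, "y": 0, "z": 0, "ax": 0, "ay": 0, "az": 0}])

```text
clock: 22.47
tcp_pos: [0.6094, -0.2534, 0.0233]
orientation: [-2.194, -2.243, 0.0]
contact_force: [-4.6, 4.6, 3.3]
grip_width: 0.0518
gripper_force: 33.0
```

Emit:
arm_command(rows=[{"fingers": -1, "x": -0.001, "y": 0.001, "z": 0, "ax": 0, "ay": 0, "az": 0}, {"fingers": -1, "x": 0, "y": 0, "z": 0, "ax": 0, "ay": 0, "az": 0}])

```text
clock: 22.63
tcp_pos: [0.6096, -0.2533, 0.0233]
orientation: [-2.192, -2.24, -0.0]
contact_force: [-7.4, 9.0, 7.8]
grip_width: 0.0517
gripper_force: 33.5
```

Emit:
arm_command(rows=[{"fingers": -1, "x": 0.002, "y": -0.0015, "z": 0, "ax": 0, "ay": 0, "az": 0}, {"fingers": -1, "x": 0, "y": 0, "z": 0, "ax": 0, "ay": 0, "az": 0}, {"fingers": 0.5, "x": 0, "y": 0, "z": 0, "ax": 0, "ay": 0, "az": 0}, {"fingers": 1, "x": 0, "y": 0, "z": 0, "ax": 0, "ay": 0, "az": 0}, {"fingers": 1, "x": 0, "y": 0, "z": 0, "ax": 0, "ay": 0, "az": 0}, {"fingers": 1, "x": 0, "y": 0, "z": 0, "ax": 0, "ay": 0, "az": 0}, {"fingers": 1, "x": 0, "y": 0, "z": -0.03, "ax": 0, "ay": 0, "az": 0}, {"fingers": 1, "x": 0, "y": 0, "z": -0.04, "ax": 0, "ay": 0, "az": 0}, {"fingers": 1, "x": 0, "y": 0, "z": -0.04, "ax": 0, "ay": 0, "az": 0}, {"fingers": 1, "x": 0, "y": 0, "z": 0, "ax": 0, "ay": 0, "az": 0}])

```text
clock: 23.47
tcp_pos: [0.6143, -0.2573, 0.1419]
orientation: [2.19, 2.236, 0.007]
contact_force: [1.0, -1.3, 1.4]
grip_width: 0.0851
gripper_force: 0.0
```

Emit:
arm_command(rows=[{"fingers": 1, "x": 0.0157, "y": -0.0333, "z": 0, "ax": 0, "ay": 0, "az": 0}, {"fingers": 1, "x": 0.0157, "y": -0.0333, "z": 0, "ax": 0, "ay": 0, "az": 0}, {"fingers": 1, "x": 0.0157, "y": -0.0333, "z": 0, "ax": 0, "ay": 0, "az": 0}, {"fingers": 1, "x": 0.0157, "y": -0.0333, "z": 0, "ax": 0, "ay": 0, "az": 0}, {"fingers": 1, "x": 0, "y": 0, "z": 0, "ax": 0, "ay": 0, "az": -6.5}, {"fingers": 1, "x": 0, "y": 0, "z": 0, "ax": 0, "ay": 0, "az": -6.5}, {"fingers": 1, "x": 0, "y": 0, "z": 0, "ax": 0, "ay": 0, "az": -6.5}, {"fingers": 1, "x": 0, "y": 0, "z": 0, "ax": 0, "ay": 0, "az": 0}, {"fingers": 1, "x": 0, "y": 0, "z": 0, "ax": 0, "ay": 0, "az": 0}])

```text
clock: 24.22
tcp_pos: [0.4759, -0.1943, 0.1339]
orientation: [1.789, 2.581, 0.001]
contact_force: [0.5, 0.1, -0.5]
grip_width: 0.0855
gripper_force: 0.0
```

```bash
python3 go.py .475 -.192 .02 20.9; python3 - <<'E'
from h import *
from bench import r
tins(r.grab_frame("scene"));tins(r.grab_frame("top"))
E
```

```text
untilt ax,ay [0.05 0.01] pos [ 0.4759 -0.1943  0.1339] tooly 20.54 tilt [0.05 0.  ] | shift [ 2.500e-03 -1.000e-04  1.139e-01] norm 0.114 az -0.36 F [ 0.5  0.1 -0.5] w 0.0855 q7 0.96 t 24.2
tin 456.0 110.6 [70.3 70.6] -8.6
tin 478.6 -84.4 [62.5 57.5] 66.6
tin 477.1 -192.1 [57.2 61.8] -69.4
tin 612.3 113.5 [29.  32.6] -8.7
tin 613.7 -280.5 [ 57.1 123.7] -88.5
tin 625.8 -323.4 [72.4 36.9] 55.7
tin 474.3 -84.1 [61.6 52.2] 67.1
```

Emit:
arm_command(rows=[{"fingers": 1, "x": 0.0025, "y": 0, "z": 0.02, "ax": 0, "ay": 0, "az": -0.3}, {"fingers": 1, "x": 0, "y": 0, "z": 0.035, "ax": 0, "ay": 0, "az": 0}, {"fingers": 1, "x": 0, "y": 0, "z": 0.035, "ax": 0, "ay": 0, "az": 0}, {"fingers": 1, "x": 0, "y": 0, "z": 0.024, "ax": 0, "ay": 0, "az": 0}, {"fingers": 1, "x": 0, "y": 0, "z": 0, "ax": 0, "ay": 0, "az": 0}, {"fingers": -1, "x": 0, "y": 0, "z": 0, "ax": 0, "ay": 0, "az": 0}, {"fingers": -1, "x": 0, "y": 0, "z": 0, "ax": 0, "ay": 0, "az": 0}, {"fingers": -1, "x": 0, "y": 0, "z": 0, "ax": 0, "ay": 0, "az": 0}, {"fingers": -1, "x": 0, "y": 0, "z": 0, "ax": 0, "ay": 0, "az": 0}, {"fingers": -1, "x": 0, "y": 0, "z": 0, "ax": 0, "ay": 0, "az": 0}])

```text
clock: 25.15
tcp_pos: [0.4762, -0.1922, 0.0214]
orientation: [1.777, 2.587, 0.002]
contact_force: [-0.7, -0.8, 6.6]
grip_width: 0.0518
gripper_force: 32.5
```

Emit:
arm_command(rows=[{"fingers": -1, "x": 0, "y": 0, "z": -0.03, "ax": 0, "ay": 0, "az": 0}, {"fingers": -1, "x": 0, "y": 0, "z": -0.035, "ax": 0, "ay": 0, "az": 0}, {"fingers": -1, "x": 0, "y": 0, "z": -0.035, "ax": 0, "ay": 0, "az": 0}, {"fingers": -1, "x": 0, "y": 0, "z": 0, "ax": 0, "ay": 0, "az": 6.5}, {"fingers": -1, "x": 0, "y": 0, "z": 0, "ax": 0, "ay": 0, "az": 6.5}, {"fingers": -1, "x": 0, "y": 0, "z": 0, "ax": 0, "ay": 0, "az": 6.5}, {"fingers": -1, "x": 0, "y": 0, "z": 0, "ax": 0, "ay": 0, "az": 0}])

```text
clock: 25.73
tcp_pos: [0.4751, -0.1912, 0.1205]
orientation: [2.195, 2.247, 0.002]
contact_force: [0.5, -0.9, -1.2]
grip_width: 0.0517
gripper_force: 32.4
```

```bash
python3 go.py .605 -.178 .12 1.3
```

```text
untilt ax,ay [ 0.08 -0.01] pos [ 0.4751 -0.1912  0.1205] tooly 1.35 tilt [0.08 0.01] | shift [0.0102 0.1302 0.0007] norm 0.131 az 0.05 F [ 0.5 -0.9 -1.2] w 0.0517 q7 0.7 t 25.7
```

Emit:
arm_command(rows=[{"fingers": -1, "x": 0.0026, "y": 0.0325, "z": 0, "ax": 0, "ay": 0, "az": 0}, {"fingers": -1, "x": 0.0026, "y": 0.0325, "z": 0, "ax": 0, "ay": 0, "az": 0}, {"fingers": -1, "x": 0.0026, "y": 0.0325, "z": 0, "ax": 0, "ay": 0, "az": 0}, {"fingers": -1, "x": 0.0026, "y": 0.0325, "z": 0, "ax": 0, "ay": 0, "az": 0}, {"fingers": -1, "x": 0, "y": 0, "z": 0, "ax": 0, "ay": 0, "az": 0}, {"fingers": -1, "x": 0, "y": 0, "z": 0, "ax": 0, "ay": 0, "az": 0}])

```text
clock: 26.23
tcp_pos: [0.6059, -0.1768, 0.1195]
orientation: [2.185, 2.257, -0.0]
contact_force: [-1.8, -0.5, -1.3]
grip_width: 0.0518
gripper_force: 32.5
```

Emit:
arm_command(rows=[{"fingers": -1, "x": 0, "y": 0, "z": 0.03, "ax": 0, "ay": 0, "az": 0}, {"fingers": -1, "x": 0, "y": 0, "z": 0.035, "ax": 0, "ay": 0, "az": 0}, {"fingers": -1, "x": 0, "y": 0, "z": 0.02, "ax": 0, "ay": 0, "az": 0}, {"fingers": -1, "x": 0, "y": 0, "z": 0.01, "ax": 0, "ay": 0, "az": 0}, {"fingers": -1, "x": 0, "y": 0, "z": 0, "ax": 0, "ay": 0, "az": 0}, {"fingers": -1, "x": 0, "y": 0, "z": 0, "ax": 0, "ay": 0, "az": 0}])

```text
clock: 26.73
tcp_pos: [0.604, -0.1784, 0.0254]
orientation: [2.191, 2.251, -0.0]
contact_force: [-0.0, -0.5, -0.4]
grip_width: 0.052
gripper_force: 32.8
```

```bash
python3 go.py .6082 -.188 .0215 1.3
```

```text
untilt ax,ay [0.   0.02] pos [ 0.604  -0.1784  0.0254] tooly 1.55 tilt [ 0.   -0.02] | shift [-0.0097  0.004   0.0039] norm 0.011 az 0.25 F [-0.  -0.5 -0.4] w 0.052 q7 0.71 t 26.7
```

Emit:
arm_command(rows=[{"fingers": -1, "x": -0.003, "y": 0, "z": 0.001, "ax": 0, "ay": 0, "az": 0.2}, {"fingers": -1, "x": -0.003, "y": 0, "z": 0.001, "ax": 0, "ay": 0, "az": 0}, {"fingers": -1, "x": -0.002, "y": 0.001, "z": 0.001, "ax": 0, "ay": 0, "az": 0}, {"fingers": -1, "x": 0, "y": 0.001, "z": 0, "ax": 0, "ay": 0, "az": 0}, {"fingers": -1, "x": 0, "y": 0, "z": 0, "ax": 0, "ay": 0, "az": 0}])

```text
clock: 27.15
tcp_pos: [0.6071, -0.1859, 0.0221]
orientation: [2.195, 2.247, 0.001]
contact_force: [0.6, 0.2, -0.7]
grip_width: 0.0514
gripper_force: 32.8
```

Emit:
arm_command(rows=[{"fingers": -1, "x": -0.001, "y": 0.001, "z": 0, "ax": 0, "ay": 0, "az": 0}, {"fingers": -1, "x": -0.001, "y": 0, "z": 0, "ax": 0, "ay": 0, "az": 0}, {"fingers": -1, "x": 0, "y": 0, "z": 0, "ax": 0, "ay": 0, "az": 0}])

```text
clock: 27.4
tcp_pos: [0.6078, -0.1878, 0.0218]
orientation: [2.195, 2.248, -0.0]
contact_force: [0.2, 0.0, -1.1]
grip_width: 0.0521
gripper_force: 32.8
```

Emit:
arm_command(rows=[{"fingers": -1, "x": -0.001, "y": 0.001, "z": 0, "ax": 0, "ay": 0, "az": 0}, {"fingers": -1, "x": 0, "y": 0, "z": 0, "ax": 0, "ay": 0, "az": 0}])

```text
clock: 27.57
tcp_pos: [0.6089, -0.1887, 0.0217]
orientation: [2.195, 2.247, -0.0]
contact_force: [-0.5, -0.4, -0.7]
grip_width: 0.052
gripper_force: 32.8
```

Emit:
arm_command(rows=[{"fingers": -1, "x": -0.001, "y": 0.001, "z": 0, "ax": 0, "ay": 0, "az": 0}, {"fingers": -1, "x": 0, "y": 0, "z": 0, "ax": 0, "ay": 0, "az": 0}])

```text
clock: 27.73
tcp_pos: [0.6098, -0.1894, 0.0217]
orientation: [-2.195, -2.247, -0.0]
contact_force: [-1.0, 0.5, -0.8]
grip_width: 0.0517
gripper_force: 32.7
```

Emit:
arm_command(rows=[{"fingers": -1, "x": -0.001, "y": 0.001, "z": 0, "ax": 0, "ay": 0, "az": 0}, {"fingers": -1, "x": 0, "y": 0, "z": 0, "ax": 0, "ay": 0, "az": 0}])

```text
clock: 27.9
tcp_pos: [0.6104, -0.1893, 0.0214]
orientation: [-2.193, -2.246, -0.001]
contact_force: [-2.0, 3.9, -0.2]
grip_width: 0.0516
gripper_force: 32.7
```

Emit:
arm_command(rows=[{"fingers": -1, "x": -0.001, "y": 0.001, "z": 0, "ax": 0, "ay": 0, "az": 0}, {"fingers": -1, "x": 0, "y": 0, "z": 0, "ax": 0, "ay": 0, "az": 0}])

```text
clock: 28.07
tcp_pos: [0.6107, -0.1893, 0.0214]
orientation: [-2.191, -2.245, -0.001]
contact_force: [-4.6, 8.3, 3.7]
grip_width: 0.0518
gripper_force: 33.2
```

Emit:
arm_command(rows=[{"fingers": -1, "x": -0.001, "y": 0.001, "z": 0, "ax": 0, "ay": 0, "az": 0}, {"fingers": -1, "x": 0, "y": 0, "z": 0, "ax": 0, "ay": 0, "az": 0}])

```text
clock: 28.23
tcp_pos: [0.6107, -0.1893, 0.0214]
orientation: [-2.189, -2.242, -0.001]
contact_force: [-8.1, 10.7, 9.3]
grip_width: 0.0516
gripper_force: 33.6
```

Emit:
arm_command(rows=[{"fingers": -1, "x": 0.002, "y": -0.002, "z": 0, "ax": 0, "ay": 0, "az": 0}, {"fingers": -1, "x": 0, "y": 0, "z": 0, "ax": 0, "ay": 0, "az": 0}, {"fingers": 0.5, "x": 0, "y": 0, "z": 0, "ax": 0, "ay": 0, "az": 0}, {"fingers": 1, "x": 0, "y": 0, "z": 0, "ax": 0, "ay": 0, "az": 0}, {"fingers": 1, "x": 0, "y": 0, "z": 0, "ax": 0, "ay": 0, "az": 0}, {"fingers": 1, "x": 0, "y": 0, "z": 0, "ax": 0, "ay": 0, "az": 0}, {"fingers": 1, "x": 0, "y": 0, "z": -0.03, "ax": 0, "ay": 0, "az": 0}, {"fingers": 1, "x": 0, "y": 0, "z": -0.04, "ax": 0, "ay": 0, "az": 0}, {"fingers": 1, "x": 0, "y": 0, "z": -0.04, "ax": 0, "ay": 0, "az": 0}, {"fingers": 1, "x": 0, "y": 0, "z": 0, "ax": 0, "ay": 0, "az": 0}])

```text
clock: 29.07
tcp_pos: [0.615, -0.1937, 0.1397]
orientation: [2.189, 2.238, 0.009]
contact_force: [1.1, -2.2, 0.2]
grip_width: 0.0852
gripper_force: 0.0
```

Emit:
arm_command(rows=[{"fingers": 1, "x": 0.0213, "y": -0.0264, "z": 0, "ax": 0, "ay": 0, "az": 0}, {"fingers": 1, "x": 0.0213, "y": -0.0264, "z": 0, "ax": 0, "ay": 0, "az": 0}, {"fingers": 1, "x": 0.0213, "y": -0.0264, "z": 0, "ax": 0, "ay": 0, "az": 0}, {"fingers": 1, "x": 0.0213, "y": -0.0264, "z": 0, "ax": 0, "ay": 0, "az": 0}, {"fingers": 1, "x": 0.0213, "y": -0.0264, "z": 0, "ax": 0, "ay": 0, "az": 0}, {"fingers": 1, "x": 0, "y": 0, "z": 0, "ax": 0, "ay": 0, "az": 6.1}, {"fingers": 1, "x": 0, "y": 0, "z": 0, "ax": 0, "ay": 0, "az": 6.1}, {"fingers": 1, "x": 0, "y": 0, "z": 0, "ax": 0, "ay": 0, "az": 6.1}, {"fingers": 1, "x": 0, "y": 0, "z": 0, "ax": 0, "ay": 0, "az": 6.1}, {"fingers": 1, "x": 0, "y": 0, "z": 0, "ax": 0, "ay": 0, "az": 0}])

```text
clock: 29.9
tcp_pos: [0.4766, -0.0874, 0.1319]
orientation: [2.623, 1.727, 0.0]
contact_force: [0.1, 0.4, 0.0]
grip_width: 0.0854
gripper_force: 0.0
```

```bash
python3 - <<'E'
from h import *
from bench import r
tins(r.grab_frame("scene"));tins(r.grab_frame("top"))
E
python3 go.py .476 -.0845 .02 -23
```

```text
tin 456.5 110.7 [70.5 72.3] -26.4
tin 478.7 -84.0 [63.3 57.4] 66.8
tin 613.0 113.3 [28.1 26.6] 76.1
tin 613.2 -249.9 [ 57.4 185.4] -89.5
tin 608.7 -251.2 [ 55.3 183.7] -89.2
untilt ax,ay [0.03 0.02] pos [ 0.4765 -0.0875  0.1318] tooly -22.87 tilt [ 0.02 -0.04] | shift [ 0.0026 -0.0016  0.1118] norm 0.112 az 0.13 F [-0.  -0.4  0. ] w 0.0856 q7 0.12 t 30.0
```

Emit:
arm_command(rows=[{"fingers": 1, "x": 0.0026, "y": -0.001, "z": 0.02, "ax": 0, "ay": 0, "az": 0}, {"fingers": 1, "x": 0, "y": 0, "z": 0.035, "ax": 0, "ay": 0, "az": 0}, {"fingers": 1, "x": 0, "y": 0, "z": 0.035, "ax": 0, "ay": 0, "az": 0}, {"fingers": 1, "x": 0, "y": 0, "z": 0.021, "ax": 0, "ay": 0, "az": 0}, {"fingers": 1, "x": 0, "y": 0, "z": 0, "ax": 0, "ay": 0, "az": 0}, {"fingers": -1, "x": 0, "y": 0, "z": 0, "ax": 0, "ay": 0, "az": 0}, {"fingers": -1, "x": 0, "y": 0, "z": 0, "ax": 0, "ay": 0, "az": 0}, {"fingers": -1, "x": 0, "y": 0, "z": 0, "ax": 0, "ay": 0, "az": 0}, {"fingers": -1, "x": 0, "y": 0, "z": 0, "ax": 0, "ay": 0, "az": 0}, {"fingers": -1, "x": 0, "y": 0, "z": 0, "ax": 0, "ay": 0, "az": 0}])

```text
clock: 30.83
tcp_pos: [0.4776, -0.0846, 0.0223]
orientation: [2.619, 1.733, 0.004]
contact_force: [-1.0, -1.5, 7.7]
grip_width: 0.0519
gripper_force: 32.4
```

Emit:
arm_command(rows=[{"fingers": -1, "x": 0, "y": 0, "z": -0.03, "ax": 0, "ay": 0, "az": 0}, {"fingers": -1, "x": 0, "y": 0, "z": -0.035, "ax": 0, "ay": 0, "az": 0}, {"fingers": -1, "x": 0, "y": 0, "z": -0.035, "ax": 0, "ay": 0, "az": 0}, {"fingers": -1, "x": 0, "y": 0, "z": 0, "ax": 0, "ay": 0, "az": -6}, {"fingers": -1, "x": 0, "y": 0, "z": 0, "ax": 0, "ay": 0, "az": -6}, {"fingers": -1, "x": 0, "y": 0, "z": 0, "ax": 0, "ay": 0, "az": -6}, {"fingers": -1, "x": 0, "y": 0, "z": 0, "ax": 0, "ay": 0, "az": -6.2}, {"fingers": -1, "x": 0, "y": 0, "z": 0, "ax": 0, "ay": 0, "az": 0}])

```text
clock: 31.5
tcp_pos: [0.4766, -0.0842, 0.1216]
orientation: [2.194, 2.248, 0.003]
contact_force: [-0.1, 1.1, -1.7]
grip_width: 0.0517
gripper_force: 32.6
```

```bash
python3 go.py .604 -.116 .12 1.3
```

```text
untilt ax,ay [ 0.1  -0.05] pos [ 0.4766 -0.0842  0.1216] tooly 1.4 tilt [0.1  0.06] | shift [-0.0349  0.1265  0.0018] norm 0.131 az 0.1 F [-0.1  1.1 -1.7] w 0.0517 q7 0.48 t 31.5
```

Emit:
arm_command(rows=[{"fingers": -1, "x": -0.0087, "y": 0.0316, "z": 0, "ax": 0, "ay": 0, "az": 0}, {"fingers": -1, "x": -0.0087, "y": 0.0316, "z": 0, "ax": 0, "ay": 0, "az": 0}, {"fingers": -1, "x": -0.0087, "y": 0.0316, "z": 0, "ax": 0, "ay": 0, "az": 0}, {"fingers": -1, "x": -0.0087, "y": 0.0316, "z": 0, "ax": 0, "ay": 0, "az": 0}, {"fingers": -1, "x": 0, "y": 0, "z": 0, "ax": 0, "ay": 0, "az": 0}, {"fingers": -1, "x": 0, "y": 0, "z": 0, "ax": 0, "ay": 0, "az": 0}])

```text
clock: 32.0
tcp_pos: [0.6048, -0.1172, 0.1208]
orientation: [2.201, 2.24, -0.001]
contact_force: [-0.8, -0.3, -1.3]
grip_width: 0.0514
gripper_force: 32.7
```

Emit:
arm_command(rows=[{"fingers": -1, "x": 0, "y": 0, "z": 0.03, "ax": 0, "ay": 0, "az": 0}, {"fingers": -1, "x": 0, "y": 0, "z": 0.035, "ax": 0, "ay": 0, "az": 0}, {"fingers": -1, "x": 0, "y": 0, "z": 0.02, "ax": 0, "ay": 0, "az": 0}, {"fingers": -1, "x": 0, "y": 0, "z": 0.009, "ax": 0, "ay": 0, "az": 0}, {"fingers": -1, "x": 0, "y": 0, "z": 0, "ax": 0, "ay": 0, "az": 0}, {"fingers": -1, "x": 0, "y": 0, "z": 0, "ax": 0, "ay": 0, "az": 0}])

```text
clock: 32.5
tcp_pos: [0.6034, -0.1168, 0.0275]
orientation: [2.2, 2.242, -0.0]
contact_force: [-0.4, 0.1, -0.7]
grip_width: 0.0515
gripper_force: 32.7
```

```bash
python3 go.py .609 -.126 .0225 1.3
```

```text
untilt ax,ay [0.01 0.02] pos [ 0.6034 -0.1168  0.0275] tooly 1.09 tilt [ 0.01 -0.02] | shift [-0.0093  0.0055  0.005 ] norm 0.012 az -0.21 F [-0.4  0.1 -0.7] w 0.0515 q7 0.62 t 32.5
```

Emit:
arm_command(rows=[{"fingers": -1, "x": -0.003, "y": 0.001, "z": 0.0015, "ax": 0, "ay": 0, "az": -0.2}, {"fingers": -1, "x": -0.003, "y": 0.001, "z": 0.0015, "ax": 0, "ay": 0, "az": 0}, {"fingers": -1, "x": -0.002, "y": 0.001, "z": 0.0015, "ax": 0, "ay": 0, "az": 0}, {"fingers": -1, "x": -0.001, "y": 0.001, "z": 0, "ax": 0, "ay": 0, "az": 0}, {"fingers": -1, "x": 0, "y": 0, "z": 0, "ax": 0, "ay": 0, "az": 0}])

```text
clock: 32.92
tcp_pos: [0.6081, -0.1261, 0.0227]
orientation: [2.195, 2.246, 0.001]
contact_force: [-0.2, -1.3, -1.4]
grip_width: 0.0517
gripper_force: 32.7
```

Emit:
arm_command(rows=[{"fingers": -1, "x": -0.001, "y": 0.001, "z": 0, "ax": 0, "ay": 0, "az": 0}, {"fingers": -1, "x": -0.001, "y": 0.001, "z": 0, "ax": 0, "ay": 0, "az": 0}, {"fingers": -1, "x": 0, "y": 0, "z": 0, "ax": 0, "ay": 0, "az": 0}])

```text
clock: 33.17
tcp_pos: [0.6089, -0.1265, 0.0224]
orientation: [-2.193, -2.245, -0.0]
contact_force: [-3.8, 3.4, 5.9]
grip_width: 0.0518
gripper_force: 33.4
```

Emit:
arm_command(rows=[{"fingers": -1, "x": -0.001, "y": 0.001, "z": 0, "ax": 0, "ay": 0, "az": 0}, {"fingers": -1, "x": 0, "y": 0, "z": 0, "ax": 0, "ay": 0, "az": 0}])

```text
clock: 33.33
tcp_pos: [0.609, -0.1265, 0.0224]
orientation: [-2.191, -2.243, -0.0]
contact_force: [-6.4, 6.3, 10.3]
grip_width: 0.052
gripper_force: 33.9
```

Emit:
arm_command(rows=[{"fingers": -1, "x": -0.001, "y": 0.001, "z": 0, "ax": 0, "ay": 0, "az": 0}, {"fingers": -1, "x": 0, "y": 0, "z": 0, "ax": 0, "ay": 0, "az": 0}])

```text
clock: 33.5
tcp_pos: [0.6091, -0.1264, 0.0225]
orientation: [-2.189, -2.242, -0.0]
contact_force: [-11.3, 8.8, 14.7]
grip_width: 0.0516
gripper_force: 34.4
```

Emit:
arm_command(rows=[{"fingers": -1, "x": 0.002, "y": -0.002, "z": 0, "ax": 0, "ay": 0, "az": 0}, {"fingers": -1, "x": 0, "y": 0, "z": 0, "ax": 0, "ay": 0, "az": 0}, {"fingers": 0.5, "x": 0, "y": 0, "z": 0, "ax": 0, "ay": 0, "az": 0}, {"fingers": 1, "x": 0, "y": 0, "z": 0, "ax": 0, "ay": 0, "az": 0}, {"fingers": 1, "x": 0, "y": 0, "z": 0, "ax": 0, "ay": 0, "az": 0}, {"fingers": 1, "x": 0, "y": 0, "z": 0, "ax": 0, "ay": 0, "az": 0}, {"fingers": 1, "x": 0, "y": 0, "z": -0.03, "ax": 0, "ay": 0, "az": 0}, {"fingers": 1, "x": 0, "y": 0, "z": -0.04, "ax": 0, "ay": 0, "az": 0}, {"fingers": 1, "x": 0, "y": 0, "z": -0.04, "ax": 0, "ay": 0, "az": 0}, {"fingers": 1, "x": 0, "y": 0, "z": -0.04, "ax": 0, "ay": 0, "az": 0}])

```text
clock: 34.33
tcp_pos: [0.6094, -0.128, 0.1737]
orientation: [-2.196, -2.247, 0.002]
contact_force: [0.2, 0.3, -0.5]
grip_width: 0.0856
gripper_force: 0.0
```

Emit:
arm_command(rows=[{"fingers": 1, "x": 0.0377, "y": -0.0127, "z": 0, "ax": 0, "ay": 0, "az": 0}, {"fingers": 1, "x": 0.0377, "y": -0.0127, "z": 0, "ax": 0, "ay": 0, "az": 0}, {"fingers": 1, "x": 0.0377, "y": -0.0127, "z": 0, "ax": 0, "ay": 0, "az": 0}, {"fingers": -1, "x": 0.0377, "y": -0.0127, "z": 0, "ax": 0, "ay": 0, "az": 0}, {"fingers": -1, "x": 0.0377, "y": -0.0127, "z": 0, "ax": 0, "ay": 0, "az": 0}, {"fingers": -1, "x": 0.0377, "y": -0.0127, "z": 0, "ax": 0, "ay": 0, "az": 0}, {"fingers": -1, "x": 0, "y": 0, "z": 0, "ax": 0, "ay": 0, "az": 0}])

```text
clock: 34.92
tcp_pos: [0.5256, 0.1062, 0.1714]
orientation: [-2.179, -2.257, -0.001]
contact_force: [0.9, 0.2, -0.2]
grip_width: 0.0388
gripper_force: 0.0
```

```bash
python3 - <<'E'
from h import *
from bench import r
plan(.533,.10,.18,1.3,r.get_obs())
f=r.grab_frame("top");np.savez("t9.npz",**f);s=r.grab_frame("scene");tins(f);tins(s)
a=cv2.resize(f["frame"][130:205,225:345][:,:,::-1],(800,500),interpolation=cv2.INTER_CUBIC)
cv2.imwrite("pics/row.png",a)
P=cloud(f);S=cv2.cvtColor(f["frame"],cv2.COLOR_RGB2HSV)[...,1]
m=(abs(P[...,2]-.07)<.009)&(S<70)&(P[...,0]>.56)&(P[...,0]<.66)&(P[...,1]>-.36)&(P[...,1]<-.08)
v,u=np.nonzero(m);xy=onplane(f,np.c_[u,v],.07)
th=np.radians(1.26);d=xy-[.6397,-.3425];fx=d@[np.cos(th),np.sin(th)]*1000;fy=d@[-np.sin(th),np.cos(th)]*1000
for k in range(4):
    q=(fy>62*k+6)&(fy<62*k+56);print(k,fx[q].min().round(1),fx[q].max().round(1),fx[q].mean().round(2))
print("fy",fy.min(),fy.max())
E
```

```text
untilt ax,ay [-0.16 -0.21] pos [0.5256 0.1062 0.1714] tooly 2.03 tilt [-0.16  0.2 ] | shift [-0.0064  0.0072 -0.0087] norm 0.013 az 0.73 F [ 0.9  0.2 -0.2] w 0.0388 q7 0.08 t 34.9
tin 608.3 -219.5 [ 55.5 247.1] -89.2
tin 457.3 107.8 [72.5 65.5] 6.2
tin 610.8 113.6 [29.3 29.7] -8.7
tin 613.1 -219.4 [ 57.8 246.6] -89.4
0 -54.8 -1.9 -28.39
1 -56.7 -2.8 -29.28
2 -54.5 -0.8 -27.17
3 -53.5 -1.4 -27.39
fy 0.2351458804289946 247.4302738346798
```

View pics/row.png

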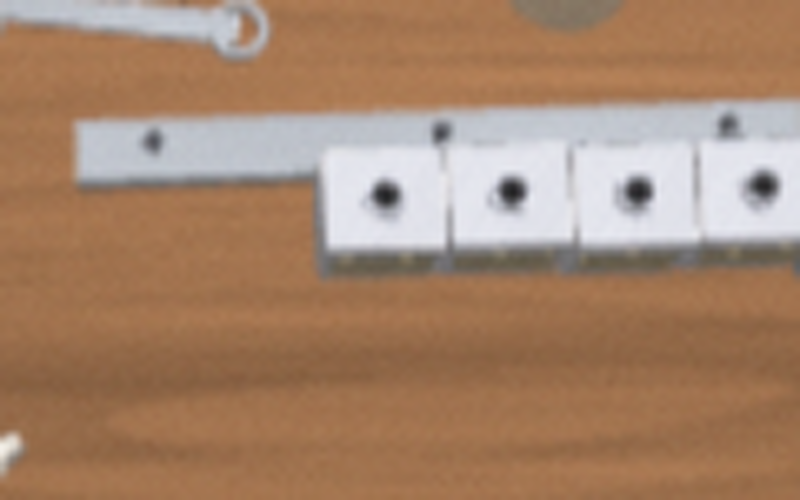

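The row is 247 mm long and the four tins touch. Tins 1 and 2 measure 1–2 mm short of the rail compared with 3 and 4, probably because friction carried the load while I pushed. I'll go back and press those two squarely to the rail without a sideways load.

Emit:
arm_command(rows=[{"fingers": 1, "x": -0.04, "y": 0.0084, "z": 0, "ax": 0, "ay": 0, "az": 0}, {"fingers": 1, "x": -0.04, "y": 0.0084, "z": 0, "ax": 0, "ay": 0, "az": 0}, {"fingers": 1, "x": -0.04, "y": 0.0084, "z": 0, "ax": 0, "ay": 0, "az": 0}, {"fingers": 1, "x": -0.04, "y": 0.0084, "z": 0, "ax": 0, "ay": 0, "az": 0}, {"fingers": 1, "x": -0.04, "y": 0.0084, "z": 0, "ax": 0, "ay": 0, "az": 0}, {"fingers": 1, "x": -0.04, "y": 0.0084, "z": 0, "ax": 0, "ay": 0, "az": 0}, {"fingers": 1, "x": -0.04, "y": 0.0084, "z": 0, "ax": 0, "ay": 0, "az": 0}, {"fingers": 1, "x": -0.04, "y": 0.0084, "z": 0, "ax": 0, "ay": 0, "az": 0}, {"fingers": 1, "x": -0.04, "y": 0.0084, "z": 0, "ax": 0, "ay": 0, "az": 0}, {"fingers": 1, "x": 0, "y": 0, "z": 0, "ax": 0, "ay": 0, "az": 0}])

```text
clock: 35.85
tcp_pos: [0.6098, -0.2752, 0.1734]
orientation: [2.206, 2.228, -0.008]
contact_force: [-0.7, -0.7, 0.0]
grip_width: 0.0855
gripper_force: 0.0
```

Emit:
arm_command(rows=[{"fingers": 1, "x": 0, "y": 0, "z": 0, "ax": 0, "ay": 0, "az": 0}, {"fingers": 1, "x": 0, "y": 0, "z": 0, "ax": 0, "ay": 0, "az": 0}], grip_force=20)

```text
clock: 36.02
tcp_pos: [0.6114, -0.2632, 0.1719]
orientation: [-2.198, -2.244, 0.001]
contact_force: [0.5, 0.4, -0.1]
grip_width: 0.0854
gripper_force: 0.0
```

```bash
python3 go.py .6096 -.251 .024 1.26
```

```text
untilt ax,ay [-0.03  0.01] pos [ 0.6114 -0.2632  0.1719] tooly 1.18 tilt [-0.03 -0.01] | shift [ 0.0123 -0.0015  0.1479] norm 0.148 az -0.08 F [ 0.5  0.4 -0.1] w 0.0854 q7 0.73 t 36.0
```

Emit:
arm_command(rows=[{"fingers": 1, "x": 0.0123, "y": -0.0012, "z": 0.025, "ax": 0, "ay": 0, "az": 0}, {"fingers": 1, "x": 0, "y": 0, "z": 0.035, "ax": 0, "ay": 0, "az": 0}, {"fingers": 1, "x": 0, "y": 0, "z": 0.035, "ax": 0, "ay": 0, "az": 0}, {"fingers": 1, "x": 0, "y": 0, "z": 0.035, "ax": 0, "ay": 0, "az": 0}, {"fingers": 1, "x": 0, "y": 0, "z": 0.016, "ax": 0, "ay": 0, "az": 0}, {"fingers": 1, "x": 0, "y": 0, "z": 0, "ax": 0, "ay": 0, "az": 0}, {"fingers": 1, "x": 0, "y": 0, "z": 0, "ax": 0, "ay": 0, "az": 0}])

```text
clock: 36.6
tcp_pos: [0.6109, -0.2485, 0.0265]
orientation: [-2.194, -2.248, 0.001]
contact_force: [-0.3, -0.9, 0.0]
grip_width: 0.0854
gripper_force: 0.0
```

Emit:
arm_command(rows=[{"fingers": -1, "x": 0, "y": 0, "z": 0, "ax": 0, "ay": 0, "az": 0}, {"fingers": -1, "x": 0, "y": 0, "z": 0, "ax": 0, "ay": 0, "az": 0}, {"fingers": -1, "x": 0, "y": 0, "z": 0, "ax": 0, "ay": 0, "az": 0}, {"fingers": -1, "x": 0, "y": 0, "z": 0, "ax": 0, "ay": 0, "az": 0}, {"fingers": -1, "x": 0, "y": 0.001, "z": 0, "ax": 0, "ay": 0, "az": 0}, {"fingers": -1, "x": 0, "y": 0, "z": 0, "ax": 0, "ay": 0, "az": 0}])

```text
clock: 37.1
tcp_pos: [0.6121, -0.2496, 0.0284]
orientation: [2.195, 2.247, 0.001]
contact_force: [-3.8, 1.6, 10.3]
grip_width: 0.0514
gripper_force: 22.4
```

Emit:
arm_command(rows=[{"fingers": -1, "x": 0, "y": 0.001, "z": 0, "ax": 0, "ay": 0, "az": 0}, {"fingers": -1, "x": 0, "y": 0.001, "z": 0, "ax": 0, "ay": 0, "az": 0}, {"fingers": -1, "x": 0, "y": 0, "z": 0, "ax": 0, "ay": 0, "az": 0}])

```text
clock: 37.35
tcp_pos: [0.6123, -0.2495, 0.0284]
orientation: [-2.195, -2.245, 0.0]
contact_force: [-8.7, 3.0, 14.5]
grip_width: 0.0517
gripper_force: 23.0
```

Emit:
arm_command(rows=[{"fingers": -1, "x": 0, "y": 0.001, "z": 0, "ax": 0, "ay": 0, "az": 0}, {"fingers": -1, "x": 0, "y": 0.001, "z": 0, "ax": 0, "ay": 0, "az": 0}, {"fingers": -1, "x": 0, "y": 0, "z": 0, "ax": 0, "ay": 0, "az": 0}])

```text
clock: 37.6
tcp_pos: [0.6124, -0.2495, 0.0284]
orientation: [-2.193, -2.242, 0.003]
contact_force: [-14.7, 4.7, 20.7]
grip_width: 0.0518
gripper_force: 23.6
```

Tin 2 now bears on the rail at TCP x = 0.6124, as the line through tins 3 and 4 predicts. Tin 1 next.

Emit:
arm_command(rows=[{"fingers": -1, "x": 0, "y": -0.004, "z": 0, "ax": 0, "ay": 0, "az": 0}, {"fingers": -1, "x": 0, "y": 0, "z": 0, "ax": 0, "ay": 0, "az": 0}, {"fingers": 0.5, "x": 0, "y": 0, "z": 0, "ax": 0, "ay": 0, "az": 0}, {"fingers": 1, "x": 0, "y": 0, "z": 0, "ax": 0, "ay": 0, "az": 0}, {"fingers": 1, "x": 0, "y": 0, "z": 0, "ax": 0, "ay": 0, "az": 0}, {"fingers": 1, "x": 0, "y": 0, "z": -0.03, "ax": 0, "ay": 0, "az": 0}, {"fingers": 1, "x": 0, "y": 0, "z": -0.035, "ax": 0, "ay": 0, "az": 0}, {"fingers": 1, "x": 0, "y": 0, "z": -0.035, "ax": 0, "ay": 0, "az": 0}, {"fingers": 1, "x": -0.031, "y": 0, "z": 0, "ax": 0, "ay": 0, "az": 0}, {"fingers": 1, "x": -0.031, "y": 0, "z": 0, "ax": 0, "ay": 0, "az": 0}])

```text
clock: 38.43
tcp_pos: [0.6162, -0.3095, 0.1288]
orientation: [2.187, 2.251, 0.005]
contact_force: [0.2, 0.1, -1.1]
grip_width: 0.0854
gripper_force: 0.0
```

Emit:
arm_command(rows=[{"fingers": 1, "x": 0, "y": 0, "z": 0, "ax": 0, "ay": 0, "az": 0}, {"fingers": 1, "x": 0, "y": 0, "z": 0, "ax": 0, "ay": 0, "az": 0}, {"fingers": 1, "x": 0, "y": 0, "z": 0, "ax": 0, "ay": 0, "az": 0}])

```text
clock: 38.68
tcp_pos: [0.6132, -0.3104, 0.1257]
orientation: [-2.194, -2.247, -0.0]
contact_force: [-0.4, 0.3, 0.1]
grip_width: 0.0854
gripper_force: 0.0
```

```bash
python3 go.py .612 -.312 .026 1.26
```

```text
untilt ax,ay [-0.03 -0.05] pos [ 0.6132 -0.3104  0.1257] tooly 1.35 tilt [-0.03  0.05] | shift [-0.0016 -0.0011  0.0997] norm 0.1 az 0.09 F [-0.4  0.3  0.1] w 0.0854 q7 0.82 t 38.7
```

Emit:
arm_command(rows=[{"fingers": 1, "x": -0.001, "y": -0.001, "z": 0.025, "ax": 0, "ay": 0, "az": 0}, {"fingers": 1, "x": 0, "y": 0, "z": 0.035, "ax": 0, "ay": 0, "az": 0}, {"fingers": 1, "x": 0, "y": 0, "z": 0.03, "ax": 0, "ay": 0, "az": 0}, {"fingers": 1, "x": 0, "y": 0, "z": 0.009, "ax": 0, "ay": 0, "az": 0}, {"fingers": 1, "x": 0, "y": 0, "z": 0, "ax": 0, "ay": 0, "az": 0}, {"fingers": 1, "x": 0, "y": 0, "z": 0, "ax": 0, "ay": 0, "az": 0}, {"fingers": -1, "x": 0, "y": 0, "z": 0, "ax": 0, "ay": 0, "az": 0}, {"fingers": -1, "x": 0, "y": 0, "z": 0, "ax": 0, "ay": 0, "az": 0}, {"fingers": -1, "x": 0, "y": 0, "z": 0, "ax": 0, "ay": 0, "az": 0}, {"fingers": -1, "x": 0, "y": 0, "z": 0, "ax": 0, "ay": 0, "az": 0}])

```text
clock: 39.52
tcp_pos: [0.6134, -0.3125, 0.029]
orientation: [2.193, 2.246, 0.002]
contact_force: [-0.7, 0.3, 6.6]
grip_width: 0.0516
gripper_force: 22.0
```

Emit:
arm_command(rows=[{"fingers": -1, "x": 0, "y": 0.001, "z": 0, "ax": 0, "ay": 0, "az": 0}, {"fingers": -1, "x": 0, "y": 0.001, "z": 0, "ax": 0, "ay": 0, "az": 0}, {"fingers": -1, "x": 0, "y": 0, "z": 0, "ax": 0, "ay": 0, "az": 0}])

```text
clock: 39.77
tcp_pos: [0.6135, -0.3125, 0.0291]
orientation: [-2.195, -2.246, 0.0]
contact_force: [-6.9, 2.9, 11.2]
grip_width: 0.0518
gripper_force: 22.6
```

Emit:
arm_command(rows=[{"fingers": -1, "x": 0, "y": 0.001, "z": 0, "ax": 0, "ay": 0, "az": 0}, {"fingers": -1, "x": 0, "y": 0.001, "z": 0, "ax": 0, "ay": 0, "az": 0}, {"fingers": -1, "x": 0, "y": 0, "z": 0, "ax": 0, "ay": 0, "az": 0}])

```text
clock: 40.02
tcp_pos: [0.6137, -0.3125, 0.0291]
orientation: [-2.194, -2.244, 0.002]
contact_force: [-10.4, 4.3, 16.5]
grip_width: 0.0515
gripper_force: 23.1
```

Tin 1 bears on the rail at 0.6135, also on the line. I'll release it, retreat and check the row before turning the valve.

Emit:
arm_command(rows=[{"fingers": -1, "x": 0, "y": -0.003, "z": 0, "ax": 0, "ay": 0, "az": 0}, {"fingers": -1, "x": 0, "y": 0, "z": 0, "ax": 0, "ay": 0, "az": 0}, {"fingers": 0.5, "x": 0, "y": 0, "z": 0, "ax": 0, "ay": 0, "az": 0}, {"fingers": 1, "x": 0, "y": 0, "z": 0, "ax": 0, "ay": 0, "az": 0}, {"fingers": 1, "x": 0, "y": 0, "z": 0, "ax": 0, "ay": 0, "az": 0}, {"fingers": 1, "x": 0, "y": 0, "z": -0.03, "ax": 0, "ay": 0, "az": 0}, {"fingers": 1, "x": 0, "y": 0, "z": -0.04, "ax": 0, "ay": 0, "az": 0}, {"fingers": 1, "x": 0, "y": 0, "z": -0.04, "ax": 0, "ay": 0, "az": 0}, {"fingers": 1, "x": 0, "y": 0, "z": -0.04, "ax": 0, "ay": 0, "az": 0}, {"fingers": 1, "x": 0.039, "y": -0.005, "z": 0, "ax": 0, "ay": 0, "az": 0}])

```text
clock: 40.85
tcp_pos: [0.6095, -0.2845, 0.1869]
orientation: [2.194, 2.224, 0.001]
contact_force: [-0.3, -1.9, 0.8]
grip_width: 0.0856
gripper_force: 0.0
```

Emit:
arm_command(rows=[{"fingers": -1, "x": 0.039, "y": -0.005, "z": 0, "ax": 0, "ay": 0, "az": 0}, {"fingers": -1, "x": 0.039, "y": -0.005, "z": 0, "ax": 0, "ay": 0, "az": 0}, {"fingers": -1, "x": 0.039, "y": -0.005, "z": 0, "ax": 0, "ay": 0, "az": 0}, {"fingers": -1, "x": 0.039, "y": -0.005, "z": 0, "ax": 0, "ay": 0, "az": 0}, {"fingers": -1, "x": 0.039, "y": -0.005, "z": 0, "ax": 0, "ay": 0, "az": 0}, {"fingers": -1, "x": 0.039, "y": -0.005, "z": 0, "ax": 0, "ay": 0, "az": 0}, {"fingers": -1, "x": 0.039, "y": -0.005, "z": 0, "ax": 0, "ay": 0, "az": 0}, {"fingers": -1, "x": 0.039, "y": -0.005, "z": 0, "ax": 0, "ay": 0, "az": 0}, {"fingers": -1, "x": 0.039, "y": -0.005, "z": 0, "ax": 0, "ay": 0, "az": 0}, {"fingers": -1, "x": 0.039, "y": -0.005, "z": 0, "ax": 0, "ay": 0, "az": 0}])

```text
clock: 41.68
tcp_pos: [0.5475, 0.1175, 0.1773]
orientation: [-2.195, -2.248, -0.001]
contact_force: [1.4, 0.3, -0.4]
grip_width: -0.0001
gripper_force: 0.0
```

Emit:
arm_command(rows=[{"fingers": -1, "x": 0.039, "y": -0.005, "z": 0, "ax": 0, "ay": 0, "az": 0}, {"fingers": -1, "x": 0.039, "y": -0.005, "z": 0, "ax": 0, "ay": 0, "az": 0}, {"fingers": -1, "x": 0, "y": 0, "z": 0, "ax": 0, "ay": 0, "az": 0}, {"fingers": -1, "x": 0, "y": 0, "z": 0, "ax": 0, "ay": 0, "az": 0}])

```text
clock: 42.02
tcp_pos: [0.5355, 0.1967, 0.1768]
orientation: [-2.188, -2.254, 0.0]
contact_force: [-0.4, 0.0, 0.5]
grip_width: 0.0001
gripper_force: 0.0
```

```bash
cat > row.py <<'E'
from h import *
from bench import r
f=r.grab_frame("top");s=r.grab_frame("scene");tins(f)
P=cloud(f);S=cv2.cvtColor(f["frame"],cv2.COLOR_RGB2HSV)[...,1]
m=(abs(P[...,2]-.07)<.009)&(S<70)&(P[...,0]>.56)&(P[...,0]<.66)&(P[...,1]>-.36)&(P[...,1]<-.08)
v,u=np.nonzero(m);xy=onplane(f,np.c_[u,v],.07)
th=np.radians(1.26);d=xy-[.6397,-.3425];fx=d@[np.cos(th),np.sin(th)]*1000;fy=d@[-np.sin(th),np.cos(th)]*1000
for k in range(4):
    q=(fy>62*k+6)&(fy<62*k+56);print(k,fx[q].min().round(1),fx[q].max().round(1),fx[q].mean().round(2))
print("fy",fy.min(),fy.max())
for n,F in(("top",f),("scene",s)):
    Q=cloud(F);V=F["frame"].max(2);d=np.hypot(Q[...,0]-.608,Q[...,1]-.151)
    m=(V<60)&(abs(Q[...,2]-.112)<.014)&(d<.13);a,b=np.nonzero(m)
    if len(a)>20:print(n,"lever",len(a),cv2.minAreaRect((onplane(F,np.c_[b,a],.115)*1000).astype(np.float32)))
    m=(np.hypot(Q[...,0]-.608,Q[...,1]-.08)<.04);print(" pipe z max",np.percentile(Q[...,2][m],[90,97]))
E
python3 row.py; python3 go.py .537 .195 .09 1.26
```

```text
tin 609.6 -219.3 [ 53.6 247.1] -88.4
0 -52.7 -0.9 -27.13
1 -53.7 -1.9 -27.26
2 -54.4 -0.8 -26.99
3 -53.5 -1.4 -27.11
fy 0.2351458804289946 247.28522766027993
top lever 102 ((534.7960205078125, 151.02476501464844), (54.61056137084961, 15.712658882141113), 0.5773431658744812)
 pipe z max [0.06602223 0.07624493]
scene lever 157 ((563.4585571289062, 150.69119262695312), (19.2312068939209, 114.52413177490234), 89.54354858398438)
 pipe z max [0.06566449 0.0785292 ]
untilt ax,ay [0.   0.04] pos [0.5363 0.1926 0.1772] tooly 1.33 tilt [ 0.01 -0.04] | shift [0.0025 0.0007 0.0872] norm 0.087 az 0.07 F [ 0.5 -0.4  0.4] w 0.0 q7 -0.06 t 42.1
```

The row is straight now, with all four tin offsets within 0.3 mm of each other. I'll lower the shut fingers on the far side of the lever and sweep it open.

Emit:
arm_command(rows=[{"fingers": -1, "x": 0, "y": 0, "z": 0.03, "ax": 0, "ay": 0, "az": 0}, {"fingers": -1, "x": 0, "y": 0, "z": 0.03, "ax": 0, "ay": 0, "az": 0}, {"fingers": -1, "x": 0, "y": 0, "z": 0.029, "ax": 0, "ay": 0, "az": 0}, {"fingers": -1, "x": -0.01, "y": 0, "z": 0, "ax": 0, "ay": 0, "az": 0}, {"fingers": -1, "x": -0.01, "y": 0, "z": 0, "ax": 0, "ay": 0, "az": 0}, {"fingers": -1, "x": 0, "y": 0, "z": 0, "ax": 0, "ay": 0, "az": 0}])

```text
clock: 42.62
tcp_pos: [0.5377, 0.169, 0.0897]
orientation: [2.2, 2.241, 0.0]
contact_force: [0.5, 0.1, -0.1]
grip_width: 0.0003
gripper_force: 0.0
```

Emit:
arm_command(rows=[{"fingers": -1, "x": -0.0113, "y": -0.0007, "z": 0, "ax": 0, "ay": 0, "az": 0}, {"fingers": -1, "x": -0.0113, "y": -0.0007, "z": 0, "ax": 0, "ay": 0, "az": 0}, {"fingers": -1, "x": -0.0113, "y": -0.0007, "z": 0, "ax": 0, "ay": 0, "az": 0}, {"fingers": -1, "x": 0, "y": 0, "z": 0, "ax": 0, "ay": 0, "az": 0}])

```text
clock: 42.95
tcp_pos: [0.536, 0.136, 0.0894]
orientation: [2.198, 2.242, 0.001]
contact_force: [0.2, -1.1, 0.2]
grip_width: 0.0001
gripper_force: 0.0
```

```bash
python3 row.py; python3 go.py .535 .139 .09 1.26
```

```text
tin 609.7 -219.4 [ 53.4 246.7] -88.4
0 -52.7 -0.9 -27.39
1 -53.7 -1.9 -27.51
2 -54.3 -0.8 -26.81
3 -53.4 -1.4 -27.25
fy 0.2351458804289946 246.99476211157585
top lever 42 ((527.4177856445312, 109.66957092285156), (26.34390640258789, 33.401031494140625), 49.34620666503906)
 pipe z max [0.07134915 0.08012878]
scene lever 199 ((566.1068725585938, 132.38600158691406), (109.75202941894531, 34.914703369140625), 31.38433837890625)
 pipe z max [0.42656342 0.43930478]
untilt ax,ay [0.02 0.  ] pos [0.5356 0.1382 0.0887] tooly 1.25 tilt [ 0.02 -0.  ] | shift [ 0.0008 -0.0006 -0.0013] norm 0.002 az -0.01 F [ 0.2  0.4 -0.3] w -0.0002 q7 0.12 t 43.0
```

The lever has moved to about 31°. I'll continue the arc.

Emit:
arm_command(rows=[{"fingers": -1, "x": -0.0117, "y": 0.0052, "z": 0, "ax": 0, "ay": 0, "az": 0}, {"fingers": -1, "x": -0.0117, "y": 0.0052, "z": 0, "ax": 0, "ay": 0, "az": 0}, {"fingers": -1, "x": -0.0117, "y": 0.0052, "z": 0, "ax": 0, "ay": 0, "az": 0}, {"fingers": -1, "x": -0.0077, "y": 0.011, "z": 0, "ax": 0, "ay": 0, "az": 0}, {"fingers": -1, "x": -0.0077, "y": 0.011, "z": 0, "ax": 0, "ay": 0, "az": 0}, {"fingers": -1, "x": 0, "y": 0, "z": 0, "ax": 0, "ay": 0, "az": 0}])

```text
clock: 43.55
tcp_pos: [0.5761, 0.0884, 0.0885]
orientation: [2.195, 2.245, 0.001]
contact_force: [0.3, 0.3, 0.3]
grip_width: -0.0003
gripper_force: 0.0
```

Emit:
arm_command(rows=[{"fingers": -1, "x": -0.004, "y": 0.007, "z": 0, "ax": 0, "ay": 0, "az": 0}, {"fingers": -1, "x": 0, "y": 0.003, "z": 0, "ax": 0, "ay": 0, "az": 0}, {"fingers": -1, "x": 0, "y": 0, "z": 0, "ax": 0, "ay": 0, "az": 0}])

```text
clock: 43.8
tcp_pos: [0.5847, 0.0857, 0.088]
orientation: [2.195, 2.247, -0.001]
contact_force: [-0.8, 0.1, 0.3]
grip_width: 0.0002
gripper_force: 0.0
```

```bash
python3 row.py; python3 go.py .584 .081 .09 1.26
```

```text
tin 609.4 -219.5 [ 53.5 246.9] -88.8
0 -52.7 -0.9 -27.23
1 -54.0 -1.9 -27.36
2 -54.0 -0.8 -26.92
3 -53.1 -1.4 -27.05
fy 0.2351458804289946 247.1400571392354
 pipe z max [0.48211089 0.48881579]
scene lever 192 ((599.2138671875, 79.91084289550781), (64.62740325927734, 44.64472961425781), 89.52490997314453)
 pipe z max [0.46840522 0.48557061]
untilt ax,ay [0.03 0.01] pos [0.5846 0.0862 0.0882] tooly 1.37 tilt [ 0.03 -0.01] | shift [-0.0052 -0.0007 -0.0018] norm 0.006 az 0.11 F [-0.3  0.8  0.2] w -0.0001 q7 0.23 t 43.9
```

Now I'll push in +x in small steps until the lever meets its stop.

Emit:
arm_command(rows=[{"fingers": -1, "x": 0, "y": 0.003, "z": 0, "ax": 0, "ay": 0, "az": 0}, {"fingers": -1, "x": 0, "y": 0.002, "z": 0, "ax": 0, "ay": 0, "az": 0}, {"fingers": -1, "x": 0, "y": 0, "z": 0, "ax": 0, "ay": 0, "az": 0}])

```text
clock: 44.15
tcp_pos: [0.5861, 0.0862, 0.0878]
orientation: [-2.191, -2.244, 0.007]
contact_force: [-10.7, -0.6, 7.3]
grip_width: -0.0
gripper_force: 5.4
```

Emit:
arm_command(rows=[{"fingers": -1, "x": 0, "y": 0.002, "z": 0, "ax": 0, "ay": 0, "az": 0}, {"fingers": -1, "x": 0, "y": 0.001, "z": 0, "ax": 0, "ay": 0, "az": 0}, {"fingers": -1, "x": 0, "y": 0, "z": 0, "ax": 0, "ay": 0, "az": 0}])

```text
clock: 44.4
tcp_pos: [0.5862, 0.0863, 0.0874]
orientation: [-2.188, -2.24, 0.013]
contact_force: [-19.2, 0.2, 14.7]
grip_width: -0.0
gripper_force: 9.8
```

Emit:
arm_command(rows=[{"fingers": -1, "x": 0, "y": 0.002, "z": 0, "ax": 0, "ay": 0, "az": 0}, {"fingers": -1, "x": 0, "y": 0.001, "z": 0, "ax": 0, "ay": 0, "az": 0}, {"fingers": -1, "x": 0, "y": 0, "z": 0, "ax": 0, "ay": 0, "az": 0}])

```text
clock: 44.65
tcp_pos: [0.5864, 0.0862, 0.0873]
orientation: [-2.185, -2.237, 0.018]
contact_force: [-27.3, -0.4, 23.7]
grip_width: 0.0001
gripper_force: 14.7
```

The lever is hard against its stop. I'll back away, rise clear and check everything.

Emit:
arm_command(rows=[{"fingers": -1, "x": 0, "y": -0.015, "z": 0, "ax": 0, "ay": 0, "az": 0}, {"fingers": -1, "x": 0, "y": -0.02, "z": 0, "ax": 0, "ay": 0, "az": 0}, {"fingers": -1, "x": 0, "y": 0, "z": -0.04, "ax": 0, "ay": 0, "az": 0}, {"fingers": -1, "x": 0, "y": 0, "z": -0.04, "ax": 0, "ay": 0, "az": 0}, {"fingers": -1, "x": 0, "y": 0, "z": -0.04, "ax": 0, "ay": 0, "az": 0}, {"fingers": -1, "x": 0, "y": -0.03, "z": -0.01, "ax": 0, "ay": 0, "az": 0}, {"fingers": -1, "x": 0, "y": -0.03, "z": 0, "ax": 0, "ay": 0, "az": 0}, {"fingers": -1, "x": 0, "y": 0, "z": 0, "ax": 0, "ay": 0, "az": 0}])

```text
clock: 45.32
tcp_pos: [0.4961, 0.0837, 0.2183]
orientation: [-2.192, -2.244, 0.0]
contact_force: [-0.5, 0.0, -1.2]
grip_width: -0.0
gripper_force: 0.0
```

```bash
python3 row.py; python3 - <<'E'
from h import *
from bench import r
f=r.grab_frame("scene");t=r.grab_frame("top")
for n,F in(("s",f),("t",t)):
    P=cloud(F);d=np.hypot(P[...,0]-.613,P[...,1]-.3012);m=(d>.02)&(d<.05)&(P[...,2]>.1)&(P[...,2]<.178);print(n,"lid plate z",np.median(P[...,2][m]).round(4))
cv2.imwrite("pics/end.png",np.hstack([cv2.resize(f["frame"][:,:,::-1],(400,300),interpolation=cv2.INTER_AREA),cv2.resize(t["frame"][100:292,100:356][:,:,::-1],(400,300),interpolation=cv2.INTER_CUBIC)]))
E
```

```text
tin 611.3 -251.0 [184.6  54.1] 89.5
tin 575.6 -88.8 [52.3 61.2] -86.9
0 -55.3 -0.9 -27.31
1 -53.9 -1.9 -27.7
2 -52.1 -0.8 -26.77
3 -72.6 -31.9 -53.49
fy 0.2351458804289946 261.50525221508036
 pipe z max [0.11131335 0.11297828]
scene lever 201 ((611.7113037109375, 79.58451843261719), (64.20655822753906, 22.070945739746094), 89.8648910522461)
 pipe z max [0.11605186 0.11729185]
s lid plate z 0.1695
t lid plate z 0.167
```

View pics/end.png

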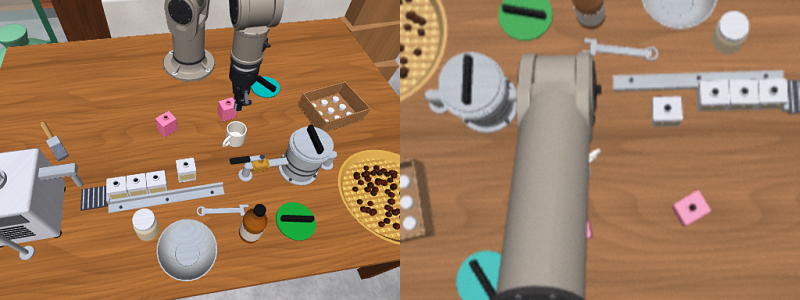

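The disturbance came: tin 4 now stands at about (0.576, −0.089), while the other three, the lid (plate 0.168) and the lever (along −y) are fine. To keep the asked order I'll shut the valve again, put the tin back and then reopen it.

Emit:
arm_command(rows=[{"fingers": -1, "x": -0.0015, "y": 0.037, "z": 0, "ax": 0, "ay": 0, "az": 0}, {"fingers": -1, "x": -0.0015, "y": 0.037, "z": 0, "ax": 0, "ay": 0, "az": 0}, {"fingers": -1, "x": -0.0015, "y": 0.037, "z": 0, "ax": 0, "ay": 0, "az": 0}, {"fingers": -1, "x": -0.0015, "y": 0.037, "z": 0, "ax": 0, "ay": 0, "az": 0}, {"fingers": -1, "x": 0, "y": 0, "z": 0, "ax": 0, "ay": 0, "az": 0}, {"fingers": -1, "x": 0, "y": 0, "z": 0, "ax": 0, "ay": 0, "az": 0}])

```text
clock: 46.02
tcp_pos: [0.6505, 0.0807, 0.2165]
orientation: [2.195, 2.246, -0.004]
contact_force: [-0.9, 0.2, 0.1]
grip_width: -0.0003
gripper_force: 0.0
```

```bash
python3 go.py .645 .081 .088 1.26; python3 - <<'E'
from h import *
from bench import r
F=r.grab_frame("scene");Q=cloud(F)
m=(Q[...,0]>.625)&(Q[...,0]<.70)&(Q[...,1]>.03)&(Q[...,1]<.14);print("z under pusher",np.percentile(Q[...,2][m],[50,95]))
tins(F)
E
```

```text
untilt ax,ay [-0.04  0.17] pos [0.6505 0.0807 0.2165] tooly 1.32 tilt [-0.04 -0.17] | shift [ 0.0008 -0.0054  0.1285] norm 0.129 az 0.06 F [-0.9  0.2  0.1] w -0.0003 q7 0.17 t 46.0
z under pusher [0.53901179 0.60540099]
tin 456.9 104.3 [59.  74.3] -6.9
tin 580.5 -88.4 [57.4 60.9] -88.7
tin 615.0 111.7 [30.4 24.3] 56.8
tin 614.7 -249.8 [ 56.6 185.1] -88.8
```

Emit:
arm_command(rows=[{"fingers": -1, "x": 0, "y": -0.002, "z": 0.033, "ax": 0, "ay": 0, "az": 0}, {"fingers": -1, "x": 0, "y": 0, "z": 0.035, "ax": 0, "ay": 0, "az": 0}, {"fingers": -1, "x": 0, "y": 0, "z": 0.035, "ax": 0, "ay": 0, "az": 0}, {"fingers": -1, "x": 0, "y": 0, "z": 0.025, "ax": 0, "ay": 0, "az": 0}, {"fingers": -1, "x": 0, "y": -0.012, "z": 0, "ax": 0, "ay": 0, "az": 0}, {"fingers": -1, "x": -0.0013, "y": -0.0123, "z": 0, "ax": 0, "ay": 0, "az": 0}, {"fingers": -1, "x": -0.0013, "y": -0.0123, "z": 0, "ax": 0, "ay": 0, "az": 0}, {"fingers": -1, "x": -0.0013, "y": -0.0123, "z": 0, "ax": 0, "ay": 0, "az": 0}, {"fingers": -1, "x": 0, "y": 0, "z": 0, "ax": 0, "ay": 0, "az": 0}])

```text
clock: 46.82
tcp_pos: [0.5953, 0.0764, 0.0904]
orientation: [-2.194, -2.246, 0.001]
contact_force: [0.5, -0.7, 0.5]
grip_width: -0.0003
gripper_force: 0.0
```

Emit:
arm_command(rows=[{"fingers": -1, "x": 0.0052, "y": -0.0118, "z": 0, "ax": 0, "ay": 0, "az": 0}, {"fingers": -1, "x": 0.0052, "y": -0.0118, "z": 0, "ax": 0, "ay": 0, "az": 0}, {"fingers": -1, "x": 0.0052, "y": -0.0118, "z": 0, "ax": 0, "ay": 0, "az": 0}, {"fingers": -1, "x": 0.012, "y": -0.0077, "z": 0, "ax": 0, "ay": 0, "az": 0}, {"fingers": -1, "x": 0.012, "y": -0.0077, "z": 0, "ax": 0, "ay": 0, "az": 0}, {"fingers": -1, "x": 0, "y": 0, "z": 0, "ax": 0, "ay": 0, "az": 0}])

```text
clock: 47.32
tcp_pos: [0.5447, 0.1173, 0.0903]
orientation: [-2.19, -2.25, -0.0]
contact_force: [-0.0, -0.4, -0.3]
grip_width: 0.0001
gripper_force: 0.0
```

```bash
python3 go.py .5406 .129 .088 1.26
```

```text
untilt ax,ay [-0.06 -0.08] pos [0.5447 0.1173 0.0903] tooly 1.53 tilt [-0.06  0.08] | shift [ 0.0118 -0.0038  0.0023] norm 0.013 az 0.27 F [-0.  -0.4 -0.3] w 0.0001 q7 0.18 t 47.3
```

Emit:
arm_command(rows=[{"fingers": -1, "x": 0.005, "y": -0.0018, "z": 0, "ax": 0, "ay": 0, "az": 0}, {"fingers": -1, "x": 0.005, "y": -0.0018, "z": 0, "ax": 0, "ay": 0, "az": 0}, {"fingers": -1, "x": 0.002, "y": 0, "z": 0, "ax": 0, "ay": 0, "az": 0}, {"fingers": -1, "x": 0, "y": 0, "z": 0, "ax": 0, "ay": 0, "az": 0}])

```text
clock: 47.65
tcp_pos: [0.5422, 0.127, 0.0902]
orientation: [-2.195, -2.248, 0.0]
contact_force: [0.5, 0.6, 0.0]
grip_width: -0.0001
gripper_force: 0.0
```

Emit:
arm_command(rows=[{"fingers": -1, "x": 0.002, "y": 0, "z": 0, "ax": 0, "ay": 0, "az": 0}, {"fingers": -1, "x": 0.002, "y": 0, "z": 0, "ax": 0, "ay": 0, "az": 0}, {"fingers": -1, "x": 0, "y": 0, "z": 0, "ax": 0, "ay": 0, "az": 0}])

```text
clock: 47.9
tcp_pos: [0.5417, 0.1307, 0.0901]
orientation: [-2.195, -2.247, 0.001]
contact_force: [-0.6, -0.6, 0.0]
grip_width: -0.0001
gripper_force: 0.6
```

Emit:
arm_command(rows=[{"fingers": -1, "x": 0.002, "y": 0, "z": 0, "ax": 0, "ay": 0, "az": 0}, {"fingers": -1, "x": 0.002, "y": 0, "z": 0, "ax": 0, "ay": 0, "az": 0}, {"fingers": -1, "x": 0, "y": 0, "z": 0, "ax": 0, "ay": 0, "az": 0}])

```text
clock: 48.15
tcp_pos: [0.5416, 0.1316, 0.0901]
orientation: [2.196, 2.243, -0.005]
contact_force: [-0.7, -9.0, 1.5]
grip_width: 0.0002
gripper_force: 4.4
```

The valve is shut again. I'll back off and fetch tin 4.

Emit:
arm_command(rows=[{"fingers": -1, "x": -0.017, "y": 0, "z": 0, "ax": 0, "ay": 0, "az": 0}, {"fingers": -1, "x": 0, "y": 0, "z": -0.04, "ax": 0, "ay": 0, "az": 0}, {"fingers": -1, "x": 0, "y": 0, "z": -0.03, "ax": 0, "ay": 0, "az": 0}, {"fingers": 1, "x": -0.034, "y": 0.0052, "z": 0, "ax": 0, "ay": 0, "az": -0.8}, {"fingers": 1, "x": -0.034, "y": 0.0052, "z": 0, "ax": 0, "ay": 0, "az": -0.9}, {"fingers": 1, "x": -0.034, "y": 0.0052, "z": 0, "ax": 0, "ay": 0, "az": 0}, {"fingers": 1, "x": -0.034, "y": 0.0052, "z": 0, "ax": 0, "ay": 0, "az": 0}, {"fingers": 1, "x": -0.034, "y": 0.0052, "z": 0, "ax": 0, "ay": 0, "az": 0}, {"fingers": 1, "x": -0.034, "y": 0.0052, "z": 0, "ax": 0, "ay": 0, "az": 0}, {"fingers": 1, "x": 0, "y": 0, "z": 0, "ax": 0, "ay": 0, "az": 0}], grip_force=30)

```text
clock: 48.98
tcp_pos: [0.5833, -0.093, 0.1614]
orientation: [2.169, 2.266, -0.001]
contact_force: [-0.0, -1.1, 0.4]
grip_width: 0.0835
gripper_force: 0.0
```

Emit:
arm_command(rows=[{"fingers": 1, "x": 0, "y": 0, "z": 0, "ax": 0, "ay": 0, "az": 0}, {"fingers": 1, "x": 0, "y": 0, "z": 0, "ax": 0, "ay": 0, "az": 0}])

```text
clock: 49.15
tcp_pos: [0.5829, -0.0839, 0.16]
orientation: [-2.161, -2.279, -0.001]
contact_force: [-0.8, 0.5, 0.9]
grip_width: 0.0853
gripper_force: 0.0
```

```bash
python3 go.py .577 -.0885 .021 3; python3 - <<'E'
from h import *
from bench import r
tins(r.grab_frame("scene"))
E
```

```text
untilt ax,ay [-0.   -0.05] pos [ 0.5829 -0.0839  0.16  ] tooly 3.05 tilt [-0.    0.05] | shift [-0.0044 -0.0062  0.139 ] norm 0.139 az 0.05 F [-0.8  0.5  0.9] w 0.0853 q7 0.5 t 49.1
tin 456.6 110.7 [72.1 71.6] 21.4
tin 580.0 -88.4 [56.5 60.9] -88.7
tin 610.9 113.7 [29.  29.7] -8.7
tin 614.4 -249.9 [ 56.3 185.2] -89.1
```

Emit:
arm_command(rows=[{"fingers": 1, "x": -0.0044, "y": -0.006, "z": 0.02, "ax": 0, "ay": 0, "az": 0}, {"fingers": 1, "x": 0, "y": 0, "z": 0.035, "ax": 0, "ay": 0, "az": 0}, {"fingers": 1, "x": 0, "y": 0, "z": 0.035, "ax": 0, "ay": 0, "az": 0}, {"fingers": 1, "x": 0, "y": 0, "z": 0.035, "ax": 0, "ay": 0, "az": 0}, {"fingers": 1, "x": 0, "y": 0, "z": 0.013, "ax": 0, "ay": 0, "az": 0}, {"fingers": 1, "x": 0, "y": 0, "z": 0, "ax": 0, "ay": 0, "az": 0}, {"fingers": -1, "x": 0, "y": 0, "z": 0, "ax": 0, "ay": 0, "az": 0}, {"fingers": -1, "x": 0, "y": 0, "z": 0, "ax": 0, "ay": 0, "az": 0}, {"fingers": -1, "x": 0, "y": 0, "z": 0, "ax": 0, "ay": 0, "az": 0}, {"fingers": -1, "x": 0, "y": 0, "z": 0, "ax": 0, "ay": 0, "az": 0}])

```text
clock: 50.03
tcp_pos: [0.5787, -0.0894, 0.0244]
orientation: [2.16, 2.278, 0.004]
contact_force: [-1.1, 0.6, 7.2]
grip_width: 0.0518
gripper_force: 32.0
```

Emit:
arm_command(rows=[{"fingers": -1, "x": 0, "y": 0, "z": 0, "ax": 0, "ay": 0, "az": 0}, {"fingers": -1, "x": 0, "y": 0, "z": -0.006, "ax": 0, "ay": 0, "az": 0}, {"fingers": -1, "x": 0, "y": 0, "z": 0, "ax": 0, "ay": 0, "az": 1.7}, {"fingers": -1, "x": 0, "y": 0, "z": 0, "ax": 0, "ay": 0, "az": 0}])

```text
clock: 50.37
tcp_pos: [0.5775, -0.0892, 0.029]
orientation: [2.197, 2.245, 0.002]
contact_force: [0.3, 0.1, -1.6]
grip_width: 0.0515
gripper_force: 31.6
```

```bash
python3 go.py .606 -.118 .025 1.26
```

```text
untilt ax,ay [ 0.08 -0.01] pos [ 0.5775 -0.0892  0.029 ] tooly 1.24 tilt [0.08 0.01] | shift [-0.0294  0.0278  0.0041] norm 0.041 az -0.02 F [ 0.3  0.1 -1.6] w 0.0515 q7 0.61 t 50.4
```

Emit:
arm_command(rows=[{"fingers": -1, "x": 0, "y": 0.014, "z": 0, "ax": 0, "ay": 0, "az": 0}, {"fingers": -1, "x": -0.01, "y": 0.0138, "z": 0, "ax": 0, "ay": 0, "az": 0}, {"fingers": -1, "x": -0.01, "y": 0, "z": 0, "ax": 0, "ay": 0, "az": 0}, {"fingers": -1, "x": -0.009, "y": 0, "z": 0.002, "ax": 0, "ay": 0, "az": 0}, {"fingers": -1, "x": 0, "y": 0, "z": 0.002, "ax": 0, "ay": 0, "az": 0}, {"fingers": -1, "x": -0.003, "y": 0, "z": 0, "ax": 0, "ay": 0, "az": 0}, {"fingers": -1, "x": -0.002, "y": 0, "z": 0, "ax": 0, "ay": 0, "az": 0}, {"fingers": -1, "x": 0, "y": 0, "z": 0, "ax": 0, "ay": 0, "az": 0}])

```text
clock: 51.03
tcp_pos: [0.6047, -0.1222, 0.0245]
orientation: [-2.195, -2.245, -0.001]
contact_force: [-0.9, 0.9, 6.7]
grip_width: 0.052
gripper_force: 32.4
```

Emit:
arm_command(rows=[{"fingers": -1, "x": -0.001, "y": 0, "z": 0, "ax": 0, "ay": 0, "az": 0}, {"fingers": -1, "x": -0.001, "y": 0, "z": 0, "ax": 0, "ay": 0, "az": 0}, {"fingers": -1, "x": 0, "y": 0, "z": 0, "ax": 0, "ay": 0, "az": 0}])

```text
clock: 51.28
tcp_pos: [0.6049, -0.1234, 0.0245]
orientation: [-2.194, -2.246, -0.002]
contact_force: [-2.0, 3.0, 6.3]
grip_width: 0.0519
gripper_force: 32.2
```

Emit:
arm_command(rows=[{"fingers": -1, "x": -0.001, "y": 0, "z": 0, "ax": 0, "ay": 0, "az": 0}, {"fingers": -1, "x": -0.001, "y": 0, "z": 0, "ax": 0, "ay": 0, "az": 0}, {"fingers": -1, "x": 0, "y": 0, "z": 0, "ax": 0, "ay": 0, "az": 0}])

```text
clock: 51.53
tcp_pos: [0.6053, -0.1255, 0.0245]
orientation: [-2.194, -2.246, -0.002]
contact_force: [-1.6, 3.9, 5.6]
grip_width: 0.0521
gripper_force: 32.1
```

Emit:
arm_command(rows=[{"fingers": -1, "x": -0.001, "y": 0, "z": -0.0012, "ax": 0, "ay": 0, "az": 0}, {"fingers": -1, "x": -0.001, "y": 0, "z": 0, "ax": 0, "ay": 0, "az": 0}, {"fingers": -1, "x": 0, "y": 0, "z": 0, "ax": 0, "ay": 0, "az": 0}])

```text
clock: 51.78
tcp_pos: [0.6051, -0.1279, 0.0251]
orientation: [-2.194, -2.246, -0.0]
contact_force: [-1.4, 3.4, 0.8]
grip_width: 0.0517
gripper_force: 31.7
```

Emit:
arm_command(rows=[{"fingers": -1, "x": -0.001, "y": 0, "z": 0, "ax": 0, "ay": 0, "az": 0}, {"fingers": -1, "x": -0.001, "y": 0, "z": 0, "ax": 0, "ay": 0, "az": 0}, {"fingers": -1, "x": 0, "y": 0, "z": 0, "ax": 0, "ay": 0, "az": 0}])

```text
clock: 52.03
tcp_pos: [0.6052, -0.1279, 0.0248]
orientation: [-2.19, -2.247, -0.002]
contact_force: [-1.2, 8.3, 2.4]
grip_width: 0.0518
gripper_force: 31.6
```

```bash
python3 go.py .609 -.127 .0244 1.26
```

```text
untilt ax,ay [-0.12 -0.22] pos [ 0.6052 -0.1279  0.0248] tooly 1.47 tilt [-0.13  0.21] | shift [0.0008 0.0038 0.0004] norm 0.004 az 0.21 F [-1.2  8.3  2.4] w 0.0518 q7 0.66 t 52.0
```

Emit:
arm_command(rows=[{"fingers": -1, "x": 0.002, "y": 0.001, "z": 0, "ax": 0, "ay": 0, "az": 0.2}, {"fingers": -1, "x": 0, "y": 0.001, "z": 0, "ax": 0, "ay": 0, "az": 0}, {"fingers": -1, "x": 0, "y": 0.001, "z": 0, "ax": 0, "ay": 0, "az": 0}, {"fingers": -1, "x": 0, "y": 0, "z": 0, "ax": 0, "ay": 0, "az": 0}])

```text
clock: 52.37
tcp_pos: [0.6081, -0.1278, 0.0248]
orientation: [-2.197, -2.243, 0.001]
contact_force: [-1.7, 4.7, -1.8]
grip_width: 0.0519
gripper_force: 31.5
```

Emit:
arm_command(rows=[{"fingers": -1, "x": 0, "y": 0.001, "z": 0, "ax": 0, "ay": 0, "az": 0}, {"fingers": -1, "x": 0, "y": 0.001, "z": 0, "ax": 0, "ay": 0, "az": 0}, {"fingers": -1, "x": 0, "y": 0, "z": 0, "ax": 0, "ay": 0, "az": 0}])

```text
clock: 52.62
tcp_pos: [0.6093, -0.1277, 0.0248]
orientation: [-2.196, -2.242, 0.002]
contact_force: [-4.8, 6.5, -0.1]
grip_width: 0.0519
gripper_force: 31.5
```

Emit:
arm_command(rows=[{"fingers": -1, "x": 0, "y": 0.001, "z": 0, "ax": 0, "ay": 0, "az": 0}, {"fingers": -1, "x": 0, "y": 0.001, "z": 0, "ax": 0, "ay": 0, "az": 0}, {"fingers": -1, "x": 0, "y": 0, "z": 0, "ax": 0, "ay": 0, "az": 0}])

```text
clock: 52.87
tcp_pos: [0.6094, -0.1278, 0.0247]
orientation: [-2.194, -2.24, 0.005]
contact_force: [-9.4, 6.6, 5.8]
grip_width: 0.0522
gripper_force: 31.6
```

Seated on the rail. I'll release and go back to the valve, checking the row on the way.

Emit:
arm_command(rows=[{"fingers": -1, "x": 0.001, "y": -0.0025, "z": 0, "ax": 0, "ay": 0, "az": 0}, {"fingers": -1, "x": 0, "y": 0, "z": 0, "ax": 0, "ay": 0, "az": 0}, {"fingers": 0.5, "x": 0, "y": 0, "z": 0, "ax": 0, "ay": 0, "az": 0}, {"fingers": 1, "x": 0, "y": 0, "z": 0, "ax": 0, "ay": 0, "az": 0}, {"fingers": 1, "x": 0, "y": 0, "z": 0, "ax": 0, "ay": 0, "az": 0}, {"fingers": 1, "x": 0, "y": 0, "z": 0, "ax": 0, "ay": 0, "az": 0}, {"fingers": 1, "x": 0, "y": 0, "z": -0.03, "ax": 0, "ay": 0, "az": 0}, {"fingers": 1, "x": 0, "y": 0, "z": -0.04, "ax": 0, "ay": 0, "az": 0}, {"fingers": 1, "x": 0, "y": 0, "z": -0.04, "ax": 0, "ay": 0, "az": 0}, {"fingers": 1, "x": 0, "y": 0, "z": -0.04, "ax": 0, "ay": 0, "az": 0}])

```text
clock: 53.7
tcp_pos: [0.6101, -0.1282, 0.1772]
orientation: [2.2, 2.242, -0.001]
contact_force: [2.1, -0.6, -0.0]
grip_width: 0.0855
gripper_force: 0.0
```

Emit:
arm_command(rows=[{"fingers": -1, "x": 0.036, "y": -0.0075, "z": 0, "ax": 0, "ay": 0, "az": 0}, {"fingers": -1, "x": 0.036, "y": -0.0075, "z": 0, "ax": 0, "ay": 0, "az": 0}, {"fingers": -1, "x": 0.036, "y": -0.0075, "z": 0, "ax": 0, "ay": 0, "az": 0}, {"fingers": -1, "x": 0.036, "y": -0.0075, "z": 0, "ax": 0, "ay": 0, "az": 0}, {"fingers": -1, "x": 0.036, "y": -0.0075, "z": 0, "ax": 0, "ay": 0, "az": 0}, {"fingers": -1, "x": 0.036, "y": -0.0075, "z": 0, "ax": 0, "ay": 0, "az": 0}, {"fingers": -1, "x": 0.036, "y": -0.0075, "z": 0, "ax": 0, "ay": 0, "az": 0}, {"fingers": -1, "x": 0.036, "y": -0.0075, "z": 0, "ax": 0, "ay": 0, "az": 0}, {"fingers": -1, "x": 0.036, "y": -0.0075, "z": 0, "ax": 0, "ay": 0, "az": 0}, {"fingers": -1, "x": 0, "y": 0, "z": 0, "ax": 0, "ay": 0, "az": 0}])

```text
clock: 54.53
tcp_pos: [0.5344, 0.2044, 0.175]
orientation: [-2.184, -2.254, -0.003]
contact_force: [-0.1, 1.7, -0.3]
grip_width: 0.0005
gripper_force: 0.0
```

Emit:
arm_command(rows=[{"fingers": -1, "x": 0, "y": 0, "z": 0, "ax": 0, "ay": 0, "az": 0}, {"fingers": -1, "x": 0, "y": 0, "z": 0, "ax": 0, "ay": 0, "az": 0}])

```text
clock: 54.7
tcp_pos: [0.5366, 0.1944, 0.1757]
orientation: [2.199, 2.243, 0.0]
contact_force: [0.8, -1.2, 0.4]
grip_width: -0.0001
gripper_force: 0.0
```

```bash
python3 row.py; python3 go.py .537 .193 .0885 1.26; python3 - <<'E'
from h import *
from bench import r
P=cloud(r.grab_frame("scene"));d=np.hypot(P[...,0]-.613,P[...,1]-.3012);m=(d>.02)&(d<.05)&(P[...,2]>.1)&(P[...,2]<.178);print("lid plate z",np.median(P[...,2][m]).round(4))
E
```

```text
tin 609.3 -219.3 [ 53.7 247.2] -88.9
0 -54.7 -1.0 -27.52
1 -54.1 -1.9 -27.58
2 -52.1 -0.8 -26.66
3 -53.4 -1.4 -27.53
fy 0.2351458804289946 247.4302738346798
top lever 106 ((534.8280639648438, 151.02508544921875), (54.54646301269531, 15.712658882141113), 0.5773431658744812)
 pipe z max [0.06804543 0.07727906]
scene lever 160 ((563.331298828125, 151.76953125), (113.99748992919922, 19.764442443847656), 0.4757985770702362)
 pipe z max [0.06714511 0.07850869]
untilt ax,ay [0.04 0.02] pos [0.5368 0.1931 0.1757] tooly 0.99 tilt [ 0.04 -0.02] | shift [-0.0001  0.0001  0.0872] norm 0.087 az -0.27 F [-0.6 -0.4 -0.8] w -0.0 q7 -0.05 t 54.8
lid plate z 0.1696
```

The row, lid and shut lever all check out. I'll swing the valve open again.

Emit:
arm_command(rows=[{"fingers": -1, "x": 0, "y": 0, "z": 0.03, "ax": 0, "ay": 0, "az": 0}, {"fingers": -1, "x": 0, "y": 0, "z": 0.03, "ax": 0, "ay": 0, "az": 0}, {"fingers": -1, "x": 0, "y": 0, "z": 0.027, "ax": 0, "ay": 0, "az": 0}, {"fingers": -1, "x": -0.01, "y": 0, "z": 0, "ax": 0, "ay": 0, "az": 0}, {"fingers": -1, "x": -0.01, "y": 0, "z": 0, "ax": 0, "ay": 0, "az": 0}, {"fingers": -1, "x": -0.0113, "y": -0.0007, "z": 0, "ax": 0, "ay": 0, "az": 0}, {"fingers": -1, "x": -0.0113, "y": -0.0007, "z": 0, "ax": 0, "ay": 0, "az": 0}, {"fingers": -1, "x": -0.0113, "y": -0.0007, "z": 0, "ax": 0, "ay": 0, "az": 0}, {"fingers": -1, "x": 0, "y": 0, "z": 0, "ax": 0, "ay": 0, "az": 0}])

```text
clock: 55.6
tcp_pos: [0.5362, 0.1376, 0.0901]
orientation: [2.202, 2.238, 0.003]
contact_force: [-0.3, -0.4, 0.4]
grip_width: 0.0005
gripper_force: 0.0
```

Emit:
arm_command(rows=[{"fingers": -1, "x": -0.0117, "y": 0.0052, "z": 0, "ax": 0, "ay": 0, "az": 0}, {"fingers": -1, "x": -0.0117, "y": 0.0052, "z": 0, "ax": 0, "ay": 0, "az": 0}, {"fingers": -1, "x": -0.0117, "y": 0.0052, "z": 0, "ax": 0, "ay": 0, "az": 0}, {"fingers": -1, "x": -0.0077, "y": 0.011, "z": 0, "ax": 0, "ay": 0, "az": 0}, {"fingers": -1, "x": -0.0077, "y": 0.011, "z": 0, "ax": 0, "ay": 0, "az": 0}, {"fingers": -1, "x": -0.004, "y": 0.007, "z": 0, "ax": 0, "ay": 0, "az": 0}, {"fingers": -1, "x": 0, "y": 0.003, "z": 0, "ax": 0, "ay": 0, "az": 0}, {"fingers": -1, "x": 0, "y": 0, "z": 0, "ax": 0, "ay": 0, "az": 0}])

```text
clock: 56.27
tcp_pos: [0.5845, 0.0868, 0.0887]
orientation: [2.199, 2.242, 0.0]
contact_force: [0.0, -0.4, 0.6]
grip_width: -0.0002
gripper_force: 0.0
```

Emit:
arm_command(rows=[{"fingers": -1, "x": 0, "y": 0.003, "z": 0, "ax": 0, "ay": 0, "az": 0}, {"fingers": -1, "x": 0, "y": 0.002, "z": 0, "ax": 0, "ay": 0, "az": 0}, {"fingers": -1, "x": 0, "y": 0, "z": 0, "ax": 0, "ay": 0, "az": 0}])

```text
clock: 56.52
tcp_pos: [0.5861, 0.0875, 0.088]
orientation: [-2.196, -2.241, 0.006]
contact_force: [-8.6, -2.2, 6.5]
grip_width: 0.0003
gripper_force: 4.4
```

Emit:
arm_command(rows=[{"fingers": -1, "x": 0, "y": 0.002, "z": 0, "ax": 0, "ay": 0, "az": 0}, {"fingers": -1, "x": 0, "y": 0.001, "z": 0, "ax": 0, "ay": 0, "az": 0}, {"fingers": -1, "x": 0, "y": 0, "z": 0, "ax": 0, "ay": 0, "az": 0}])

```text
clock: 56.77
tcp_pos: [0.5862, 0.0875, 0.0877]
orientation: [-2.193, -2.237, 0.012]
contact_force: [-18.4, -0.5, 13.2]
grip_width: -0.0
gripper_force: 8.8
```

Emit:
arm_command(rows=[{"fingers": -1, "x": 0, "y": -0.015, "z": 0, "ax": 0, "ay": 0, "az": 0}, {"fingers": -1, "x": 0, "y": -0.02, "z": 0, "ax": 0, "ay": 0, "az": 0}, {"fingers": -1, "x": 0, "y": 0, "z": -0.04, "ax": 0, "ay": 0, "az": 0}, {"fingers": -1, "x": 0, "y": 0, "z": -0.04, "ax": 0, "ay": 0, "az": 0}, {"fingers": -1, "x": 0, "y": 0, "z": -0.04, "ax": 0, "ay": 0, "az": 0}, {"fingers": -1, "x": 0, "y": -0.03, "z": -0.01, "ax": 0, "ay": 0, "az": 0}, {"fingers": -1, "x": 0, "y": -0.03, "z": 0, "ax": 0, "ay": 0, "az": 0}, {"fingers": -1, "x": 0, "y": 0, "z": 0, "ax": 0, "ay": 0, "az": 0}])

```text
clock: 57.43
tcp_pos: [0.4923, 0.0858, 0.2183]
orientation: [-2.195, -2.241, 0.001]
contact_force: [-0.6, -0.2, -0.6]
grip_width: 0.0002
gripper_force: 0.0
```

```bash
python3 row.py; python3 - <<'E'
from h import *
from bench import r
f=r.grab_frame("scene")
P=cloud(f);d=np.hypot(P[...,0]-.613,P[...,1]-.3012);m=(d>.02)&(d<.05)&(P[...,2]>.1)&(P[...,2]<.178);print("lid plate z",np.median(P[...,2][m]).round(4))
cv2.imwrite("pics/end2.png",cv2.resize(f["frame"][:,:,::-1],(640,480)))
E
```

```text
tin 609.5 -219.1 [ 53.7 247.4] -88.5
0 -52.7 -1.0 -27.37
1 -54.1 -1.9 -27.79
2 -54.5 -0.8 -27.12
3 -53.5 -1.4 -27.37
fy 0.2351458804289946 247.57519582213138
 pipe z max [0.1138299 0.1163465]
scene lever 202 ((611.7521362304688, 96.91439056396484), (98.86640167236328, 22.070945739746094), 89.8648910522461)
 pipe z max [0.11569957 0.11707521]
lid plate z 0.1696
```

View pics/end2.png

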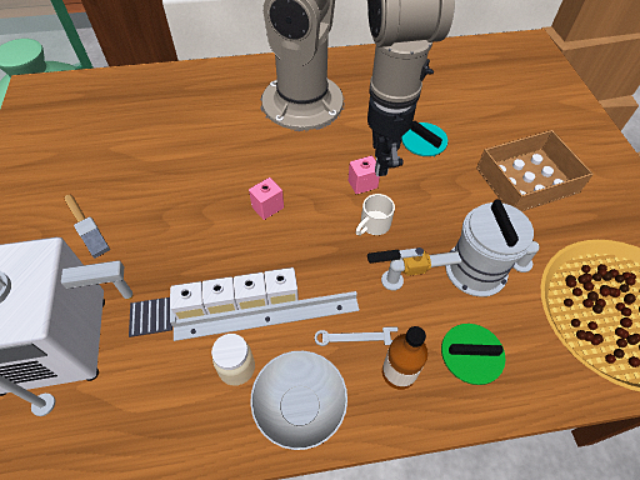

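The final view shows the four tins in a touching row at the rail (185–282, 290), the lid locked (500,225) and the lever along the pipe (385,257). The other things are where they were and the arm touches nothing, so I'll hand in.

```bash
python3 -c "
from bench import r;print(r.hand_in())"
```

```text
the job is handed in; nothing more can be done
None
```

I handed the job in with all four tins touching in a row against the rail and end stop, the lid locked in its catches and the valve fully open; tin 4 got knocked aside around the first opening, so I shut the valve, put the tin back and reopened it.

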